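# Put the pebble samples away after the bench was bumped

### The job

Someone bumped the microscope bench and the empty sample jars fell over. Stand every fallen jar upright on the bench, empty the pebbles of each coloured cup into the jar with the band of the same colour (jars without a band stay empty), and put both emptied cups into the grey wash-up tub. Do not knock the wash bottle over.

Things in the scene. Friction and masses are not known exactly. Their poses are not given: they have to be found in the camera images.
- jar_orange: Open straight-sided white plastic jar, with an orange band on its lower half and orange lip: 66 mm outside diameter, 90 mm high, wall 3 mm, floor 4 mm, 65 to 105 g, no lid. Lies on its side at the start (axis 33 mm up). Origin: middle of its axis, 45 mm from underside and mouth; z runs from underside to mouth (up when it stands).
- jar_blue: Open straight-sided white plastic jar, with a blue band on its lower half and blue lip: 66 mm outside diameter, 90 mm high, wall 3 mm, floor 4 mm, 65 to 105 g, no lid. Lies on its side at the start (axis 33 mm up). Origin: middle of its axis, 45 mm from underside and mouth; z runs from underside to mouth (up when it stands).
- jar_plain1: Open straight-sided white plastic jar, all white, without a colour band (a spare, which stays empty; absent, None, in some starts): 66 mm outside diameter, 90 mm high, wall 3 mm, floor 4 mm, 65 to 105 g, no lid. Lies on its side at the start (axis 33 mm up). Origin: middle of its axis, 45 mm from underside and mouth; z runs from underside to mouth (up when it stands).
- jar_plain2: Open straight-sided white plastic jar, all white, without a colour band (a spare, which stays empty; absent, None, in some starts): 66 mm outside diameter, 90 mm high, wall 3 mm, floor 4 mm, 65 to 105 g, no lid. Lies on its side at the start (axis 33 mm up). Origin: middle of its axis, 45 mm from underside and mouth; z runs from underside to mouth (up when it stands).
- cup_orange: Orange plastic cup, outside diameter 51 mm at the foot and 58 mm at the mouth, 70 mm high, wall 2.5 mm, floor 3 mm, 40 g (its thin 61 mm top lip is only seen, not felt). Stands on the bench at the start with one to four white quartz pebbles in it. Origin: centre of its underside; z points to its mouth.
- cup_orange_middle (a point): Middle of the orange cup, on its axis 35 mm above its underside.
- cup_blue: Blue plastic cup, outside diameter 51 mm at the foot and 58 mm at the mouth, 70 mm high, wall 2.5 mm, floor 3 mm, 40 g (its thin 61 mm top lip is only seen, not felt). Stands on the bench at the start with one to four reddish sandstone pebbles in it. Origin: centre of its underside; z points to its mouth.
- cup_blue_middle (a point): Middle of the blue cup, on its axis 35 mm above its underside.
- pebble_orange1: Rounded white quartz pebble, 20 mm long and 15 mm thick, 10 g, in the orange cup at the start, always there. Origin: its centre; x runs along its length.
- pebble_orange2: Rounded white quartz pebble, 20 mm long and 15 mm thick, 10 g, in the orange cup at the start; absent (None) in some starts. Origin: its centre; x runs along its length.
- pebble_orange3: Rounded white quartz pebble, 20 mm long and 15 mm thick, 10 g, in the orange cup at the start; absent (None) in some starts. Origin: its centre; x runs along its length.
- pebble_orange4: Rounded white quartz pebble, 20 mm long and 15 mm thick, 10 g, in the orange cup at the start; absent (None) in some starts. Origin: its centre; x runs along its length.
- pebble_blue1: Rounded reddish sandstone pebble, 20 mm long and 15 mm thick, 10 g, in the blue cup at the start, always there. Origin: its centre; x runs along its length.
- pebble_blue2: Rounded reddish sandstone pebble, 20 mm long and 15 mm thick, 10 g, in the blue cup at the start; absent (None) in some starts. Origin: its centre; x runs along its length.
- pebble_blue3: Rounded reddish sandstone pebble, 20 mm long and 15 mm thick, 10 g, in the blue cup at the start; absent (None) in some starts. Origin: its centre; x runs along its length.
- pebble_blue4: Rounded reddish sandstone pebble, 20 mm long and 15 mm thick, 10 g, in the blue cup at the start; absent (None) in some starts. Origin: its centre; x runs along its length.
- tub: Grey plastic wash-up tub, open at the top, fixed to the bench: 260 mm (its x) by 200 mm (its y) outside, 60 mm high, walls and floor 4 mm. Origin: centre of its underside on the bench, z up. Other fixed things: four jar caps 17 mm high lying behind it, equipment up to 160 mm high along the bench's far edge (x beyond 0.85 m), a microscope beyond its right side.
- wash_bottle: White wash bottle with a red cap and bent spout, standing loose on the bench: 64 mm across, 190 mm high with the spout, 250 g. Not part of the job. Origin: centre of its underside, z up. Near the robot lie a fixed petri dish and a loose marker; neither is part of the job.
Mind the look-alikes: they are no part of the job. Leave any red look-alike of the jar_blue alone.

How it is judged:
By the outcome, as a careful person would: the job done as asked, in the order asked, and still so for the second after the job is handed in, with the robot touching nothing.
Of jar_plain1, jar_plain2 only 1 to 2 are there at a start; the rules pass over those that are not, and their reading is None.
Of pebble_orange2, pebble_orange3, pebble_orange4, pebble_blue2, pebble_blue3, pebble_blue4 only 3 to 6 are there at a start; the rules pass over those that are not, and their reading is None.
At some moment in a run one of jar_orange, jar_blue, jar_plain1, jar_plain2, cup_orange, cup_blue may be knocked a few centimetres aside while the robot is not near it.
It also fails if it takes over 200 s, if anything falls off the work surface, if the arm or the gripper's body presses on something with over 40 N, if the wrist force passes 120 N, or if a joint passes its speed limit or range.

### The arm

A 6-joint arm with a two-finger parallel gripper is mounted at the origin on the work surface. World frame = base frame: x ahead of the robot, y to its left, z up, the work surface at z = 0. Lengths are in m, angles in rad, forces in N, time in s.
With the tool pointing down it reaches from about 0.35 to 0.85 m from the base axis. Payload 8.1 kg.
Tool frame: the origin (TCP) lies midway between the tips of the shut fingers; the grasp point (between the pads) lies robot.grasp_offset behind it (robot.grasp_offset is the distance from the TCP to the grasp point, in m); z points along the fingers, y is the direction in which the jaws open and shut (so a half turn about z gives the same grasp; the last joint's range is limited). The gripper opens to 93 mm and grips with 3 to 60 N. Pads are 15 mm wide; open, the fingers measure 128 mm over their backs; the gripper's body (75 mm by 188 mm) begins 65 mm behind the grasp point.
Start: joints at [1.154, 0.13, 1.488, -0, 1.523, -0.085], TCP at [0.195, 0.567, 0.219] pointing down, gripper open.
Joint ranges: [-2.96, 2.96], [-0.89, 2.26], [0.02, 2.5], [-1.34, 4.48], [0, 2.73], [-2.66, 2.66]. Speed limits (rad/s): [2.39, 2.39, 2.79, 3.14, 3.14, 3.14].

### API

Orientations are given as a rotation vector (axis times angle).
In Python, from plant import robot gives the robot as it stands.
- The arm moves only by the shell command python3 -m handwheel 'ROWS' [OPENING] [FORCE]. ROWS is text: rows parted by semicolons, each of 6 numbers parted by spaces: the shift along the world's x, y, z each as a share of 0.3 m, from -1 to 1, then the turn, a rotation vector about the world's x, y, z each as a share of 45 degrees, from -1 to 1. A call has 1 to 5 rows; each row is the pose to reach, as a shift and turn from the pose commanded when the call began; what a row does not reach only later rows make up. A row lasts 1/10 s, in which the tool goes at most 50 mm and 8.59 degrees, less where a joint would pass 70% of its speed; a pose out of reach is approached as far as the arm can. A call with a number of a shift or a turn outside -1 to 1 is refused whole. A call with a gripper value outside its range is refused whole. OPENING is the closure, from -1 (fully open) to 1 (shut), set as the call begins (- or left out, the last holds). The fingers move at their own pace and stop on an object; FORCE is the grip in N (left out, the last holds). Time passes only in rows, so rows that repeat a pose let the fingers close. It gives the time, the measured TCP pose, the force and the opening at its end, in the units of the state.
- robot.read_state(): the state, without advancing time (a new reading comes with each control period).
- robot.read_camera(name): name is "scene" or "top" or "wrist"; returns (picture, depth): 480x640x3 uint8, red, green, blue; 480x640 float32, m along the optical axis (not along the pixel's ray), 0 where there is no reading.
- robot.camera_model(name): a dict with "camera_matrix" (3x3 intrinsics, pixels), "dist" ([k1, k2, p1, p2, k3] as OpenCV has them; the pictures are not rectified), "pose" (4x4, takes a point from camera to world coordinates); the wrist camera has in their place "tool_from_camera" (4x4, takes a point from camera to tool coordinates, whose origin is the TCP and whose axes are the flange's). Camera axes: x right, y down, z forward; pixel columns grow to the right and rows downward; lengths in m; the calibration is good to about 2 mm. A picture is of the moment at which its call begins: read the wrist's pose just before it. camera_model takes no time and is no camera call.
- robot.close_job(): hands the job in, once; it reports no verdict.
Trained networks look in the newest picture that a camera, given by its name, has taken for a name from the list of things; names that differ only in an ending like _2 or _b are one class to them, and where a whole thing is asked for, a point or a joint stands for the part that bears it (a point fixed in the world has none). Each returns a list of dicts, best first, with "conf" (0 to 1); they miss things now and then, are a little off and sometimes report something else, mostly with a low value. They report only what shows in the picture. A call takes as long as a camera call. They do not tell look-alikes from the thing itself.
- robot.look_for(camera, query): "rect" ([centre column, centre row, width, height] in pixels, round what is visible of it).
- robot.silhouettes(camera, query): "pixels" (480x640 bool, what is visible of it) and "rect" ([centre column, centre row, width, height] in pixels, round what is visible of it).
- robot.tip_of(camera, query): "at" ([row, column] in pixels: a listed point, or the origin of a listed thing).
The state is a dict: "t": time; "q": joint angles; "dq": joint speeds; "joint_torque": joint torques, N m; "tool_pos": TCP position; "orientation": TCP orientation; "force": force on the tool from outside, world axes, zero at the start; "wrist_torque": the same for the moment, N m; "opening": finger opening in m.
Only numpy, scipy, OpenCV 4.12 (cv2) and the standard library are available. Lean on these libraries where they do the work, as an engineer would, in place of code of your own. Each camera call takes 0.05 s, during which the arm holds its last target.

## Working session

There is one attempt and no reset: what is moved stays moved. The work goes in short steps, Python scripts to look and compute and a shell command to move; the robot and the scene stay as the last step left them, time stands still between calls to the robot, and variables do not carry over. Pictures are saved under pics/ and viewed, and the job is handed in when it is done.

```bash
ls; mkdir -p pics
cat > h.py <<'E'
from plant import robot
import numpy as np, cv2
from scipy.spatial.transform import Rotation as R
def snap(n,fn):
    st=robot.read_state(); im,d=robot.read_camera(n)
    cv2.imwrite('pics/'+fn,im[:,:,::-1]); return im,d,st
def campose(n,st=None):
    m=robot.camera_model(n)
    if 'pose' in m: return m,np.array(m['pose'])
    T=np.eye(4);T[:3,:3]=R.from_rotvec(st['orientation']).as_matrix();T[:3,3]=st['tool_pos']
    return m,T@np.array(m['tool_from_camera'])
def cloud(n,d,st=None):
    m,T=campose(n,st); K=np.array(m['camera_matrix']);D=np.array(m['dist'])
    v,u=np.mgrid[0:480,0:640]
    p=cv2.undistortPoints(np.stack([u,v],-1).reshape(-1,1,2).astype(float),K,D).reshape(480,640,2)
    P=np.concatenate([p*d[...,None],d[...,None]],-1)
    W=P@T[:3,:3].T+T[:3,3]; W[d==0]=np.nan
    return W
E
python3 - <<'E'
from h import *
print(robot.grasp_offset); s=robot.read_state(); print(s)
for c in ['scene','top','wrist']:
    im,d,st=snap(c,c+'0.png'); np.savez('pics/'+c+'0.npz',im=im,W=cloud(c,d,st))
    print(c,campose(c,st)[1].round(3).tolist())
E
```

```text
pics
0.0188
{'t': 0.0, 'q': array([ 1.15361199e+00,  1.31153115e-01,  1.48926813e+00, -2.08015168e-06,
        1.52300032e+00, -8.53976889e-02]), 'dq': array([ 0.00056008, -0.00231342,  0.00109233, -0.00042785, -0.00040855,
        0.00174746]), 'joint_torque': array([-1.86893344e-04, -5.59864175e+01, -4.91740751e+01,  7.66882603e-02,
        3.60034034e-02, -1.67413727e-04]), 'tool_pos': array([0.19518748, 0.56676456, 0.21759838]), 'orientation': array([-5.18706931e-01, -3.09801473e+00,  2.78302309e-03]), 'force': array([-0.90231441,  0.05387951, -0.18077139]), 'wrist_torque': array([-0.0010774 ,  0.00257276,  0.03928704]), 'opening': 0.09288210699725824}
scene [[0.484, 0.483, -0.73, 1.558], [0.875, -0.247, 0.417, -0.523], [0.021, -0.84, -0.542, 0.793], [0.0, 0.0, 0.0, 1.0]]
top [[0.01, -0.983, 0.182, 0.346], [-1.0, -0.01, 0.003, 0.021], [-0.001, -0.182, -0.983, 1.387], [0.0, 0.0, 0.0, 1.0]]
wrist [[0.327, 0.911, 0.252, 0.125], [0.945, -0.315, -0.088, 0.59], [-0.001, 0.267, -0.964, 0.384], [0.0, 0.0, 0.0, 1.0]]
```

View pics/scene0.png

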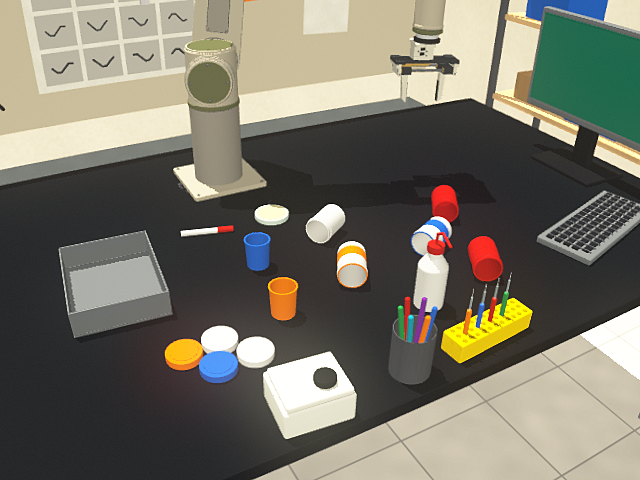

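View pics/top0.png

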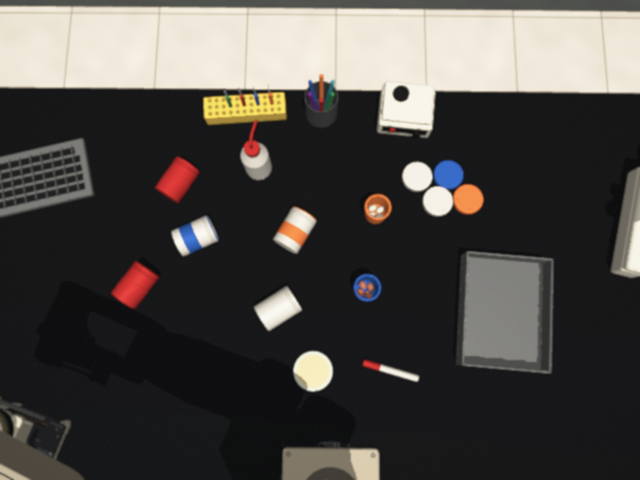

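View pics/wrist0.png

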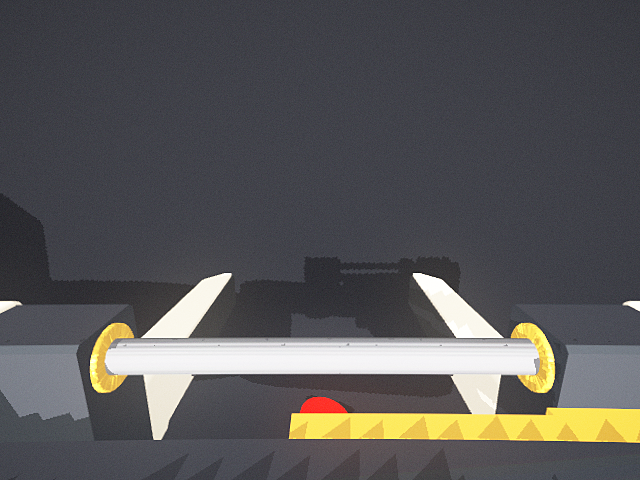

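```bash
cat >> h.py <<'E'
def objs(im,W,zmin=0.012):
    hsv=cv2.cvtColor(im,cv2.COLOR_RGB2HSV)
    m=(W[...,2]>zmin)&(W[...,0]>0.25)&(W[...,0]<0.85)&(abs(W[...,1])<0.6)
    m=m&~np.isnan(W[...,2])
    n,l=cv2.connectedComponents(m.astype(np.uint8))
    for i in range(1,n):
        s=l==i
        if s.sum()<150: continue
        P=W[s]; v,u=np.nonzero(s)
        z=np.nanpercentile(P[:,2],98)
        rc=cv2.minAreaRect((P[:,:2]*1000).astype(np.float32))
        print('px',int(u.mean()),int(v.mean()),'n',s.sum(),'z98 %.3f'%z,'mean',P.mean(0).round(3),'rect mm',np.round(rc[0],0),np.round(rc[1],0),round(rc[2],0),'hsv',np.median(hsv[s],0))
E
python3 - <<'E'
from h import *
a=np.load('pics/top0.npz'); objs(a['im'],a['W'])
im=a['im']; 
c=cv2.resize(im[130:350,90:420],None,fx=2.4,fy=2.4,interpolation=cv2.INTER_CUBIC); cv2.imwrite('pics/c0.png',c[:,:,::-1])
s=robot.read_state(); print(R.from_rotvec(s['orientation']).as_matrix().round(3)); print(np.array(robot.camera_model('wrist')['tool_from_camera']).round(3))
E
```

```text
px 255 157 n 926 z98 0.189 mean [0.763 0.179 0.11 ] rect mm [778. 176.] [63. 81.] 47.0 hsv [ 20.   26.  177.5]
px 177 179 n 1100 z98 0.070 mean [0.725 0.371 0.057] rect mm [730. 376.] [66. 92.] 60.0 hsv [  0. 193. 196.]
px 442 187 n 1255 z98 0.023 mean [ 0.721 -0.271  0.017] rect mm [ 723. -272.] [ 72. 145.] 67.0 hsv [ 23.  28. 201.]
px 416 175 n 623 z98 0.024 mean [ 0.75  -0.208  0.017] rect mm [ 751. -209.] [72. 70.] 5.0 hsv [ 21.  14. 245.]
px 467 198 n 624 z98 0.023 mean [ 0.694 -0.332  0.017] rect mm [ 694. -332.] [70. 71.] 7.0 hsv [ 12. 175. 245.]
px 377 207 n 490 z98 0.074 mean [ 0.662 -0.107  0.043] rect mm [ 659. -106.] [59. 58.] 89.0 hsv [ 11. 182. 190.]
px 294 229 n 1122 z98 0.070 mean [0.605 0.088 0.058] rect mm [609.  89.] [66. 92.] 59.0 hsv [ 19.  27. 233.]
px 193 235 n 1095 z98 0.069 mean [0.588 0.323 0.058] rect mm [593. 326.] [67. 92.] 26.0 hsv [ 24.  26. 211.]
px 511 307 n 2373 z98 0.064 mean [ 0.429 -0.416  0.043] rect mm [ 421. -404.] [204. 261.] 85.0 hsv [20. 10. 67.]
px 134 285 n 1168 z98 0.070 mean [0.471 0.456 0.057] rect mm [474. 461.] [68. 91.] 55.0 hsv [  0. 193. 197.]
px 367 286 n 439 z98 0.075 mean [ 0.474 -0.083  0.042] rect mm [470. -81.] [60. 59.] 47.0 hsv [109. 175. 146.]
px 277 308 n 1117 z98 0.069 mean [0.422 0.124 0.059] rect mm [424. 125.] [66. 90.] 33.0 hsv [ 21.  16. 234.]
px 312 369 n 904 z98 0.021 mean [0.284 0.042 0.016] rect mm [288.  43.] [75. 86.] 1.0 hsv [ 25.  57. 247.]
px 379 367 n 152 z98 0.019 mean [ 0.29  -0.114  0.015] rect mm [ 289. -117.] [87. 13.] 75.0 hsv [  2.5 123.5 212.5]
[[-0.945  0.326 -0.001]
 [ 0.326  0.945 -0.001]
 [ 0.    -0.001 -1.   ]]
[[-0.001 -0.964 -0.267  0.074]
 [ 1.    -0.001  0.    -0.001]
 [-0.    -0.267  0.964 -0.166]
 [ 0.     0.     0.     1.   ]]
```

View pics/c0.png

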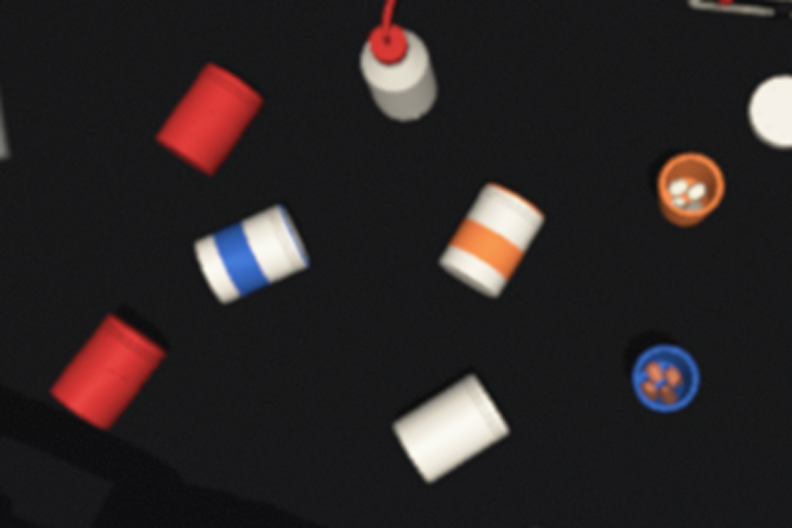

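```bash
cat >> h.py <<'E'
G=0.0188
def plan(tcp,Rm,label=''):
    """shares from current pose to target TCP pose"""
    s=robot.read_state(); R0=R.from_rotvec(s['orientation']); p=s['tool_pos']
    sh=(np.array(tcp)-p)/0.3; rv=(R.from_matrix(Rm)*R0.inv()).as_rotvec(); t=rv/(np.pi/4)
    print(label,'shift',sh.round(3),'turn',t.round(3),'| mm %.0f deg %.0f'%(np.linalg.norm(sh)*300,np.linalg.norm(t)*45),'rows',int(max(np.ceil(np.linalg.norm(sh)*300/50),np.ceil(np.linalg.norm(t)*45/8.59))))
def toolR(a_deg,tilt_deg):
    """jaw axis y perpendicular to a; x=-a when tilt 0 (tool down); tilt>0 turns tool z from -z towards +a"""
    c,s=np.cos(np.radians(a_deg)),np.sin(np.radians(a_deg)); a=np.array([c,s,0]); y=np.array([-s,c,0])
    t=np.radians(tilt_deg); z=np.sin(t)*a-np.cos(t)*np.array([0,0,1.]); x=np.cross(y,z)
    return np.stack([x,y,z],1)
def gp(p,Rm): return np.array(p)+G*Rm[:,2]
def show():
    s=robot.read_state(); Rm=R.from_rotvec(s['orientation']).as_matrix()
    print('t %.1f'%s['t'],'tcp',s['tool_pos'].round(4),'grasp',(s['tool_pos']-G*Rm[:,2]).round(4),'z',Rm[:,2].round(2),'y',Rm[:,1].round(2),'q',s['q'].round(2),'F',s['force'].round(1),'open %.4f'%s['opening'])
E
python3 - <<'E'
from h import *
a=np.load('pics/scene0.npz'); im=a['im'];
c=cv2.resize(im[170:320,220:520],None,fx=2.6,fy=2.6,interpolation=cv2.INTER_CUBIC); cv2.imwrite('pics/c1.png',c[:,:,::-1])
Rm=toolR(-57,0); plan(gp([.424,.125,.18],Rm),Rm,'plain above')
E
```

```text
plain above shift [ 0.762 -1.473 -0.189] turn [ 0.001 -0.001 -0.844] | mm 501 deg 38 rows 11
```

View pics/c1.png

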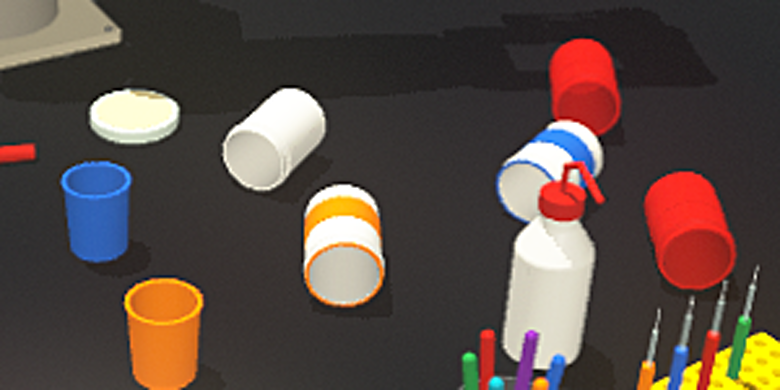

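```bash
python3 -m handwheel '0.16 -0.3 -0.03 0 0 -0.19; 0.32 -0.6 -0.06 0 0 -0.38; 0.48 -0.9 -0.09 0 0 -0.57; 0.5 -0.98 -0.1 0 0 -0.76; 0.5 -0.98 -0.1 0 0 -0.84' -1 20
python3 - <<'E'
from h import *
show()
Rm=toolR(-57,0); plan(gp([.424,.125,.20],Rm),Rm,'plain above')
Rm=toolR(-57,-40); plan(gp([.424+.005,.125-.008,.12],Rm),Rm,'tilted')
E
```

```text
t: 0.65
tool_pos: [0.31, 0.3443, 0.1957]
orientation: [1.502, 2.759, -0.0]
force: [0.9, 0.2, -0.1]
opening: 0.0927
t 0.7 tcp [0.31   0.3443 0.1957] grasp [0.31   0.3443 0.2145] z [-0. -0. -1.] y [ 0.84  0.54 -0.  ] q [ 0.73 -0.24  1.88 -0.    1.49  0.15] F [ 0.9  0.2 -0.1] open 0.0927
plain above shift [ 0.38  -0.731 -0.048] turn [ 0.    -0.     0.002] | mm 248 deg 0 rows 5
tilted shift [ 0.375 -0.724 -0.3  ] turn [0.746 0.483 0.002] | mm 261 deg 40 rows 6
```

```bash
python3 -m handwheel '0.08 -0.15 0 0.15 0.1 0; 0.15 -0.3 0 0.3 0.19 0; 0.22 -0.44 0 0.45 0.29 0; 0.3 -0.58 0 0.6 0.39 0; 0.375 -0.72 0 0.746 0.483 0'
python3 -m handwheel '0 0 0 0 0 0; 0 0 0 0 0 0'
python3 - <<'E'
from h import *
show()
im,d,st=snap('top','top1.png'); W=cloud('top',d); objs(im,W)
im,d,st=snap('wrist','w1.png');
Rm=toolR(-57,-40); plan(gp([.424+.005,.125-.008,.12],Rm),Rm,'tilted')
plan(gp([.424+.005,.125-.008,.033],Rm),Rm,'tilted')
E
```

```text
t: 1.15
tool_pos: [0.4021, 0.169, 0.1975]
orientation: [-1.235, -2.291, -0.377]
force: [1.3, 1.1, -0.0]
opening: 0.0931
t: 1.35
tool_pos: [0.4017, 0.1666, 0.1935]
orientation: [-1.248, -2.28, -0.368]
force: [-0.7, 0.4, 0.1]
opening: 0.0928
t 1.4 tcp [0.4017 0.1666 0.1935] grasp [0.4075 0.1579 0.2091] z [-0.3   0.46 -0.83] y [ 0.84  0.54 -0.01] q [-0.11 -0.04  1.82  0.44  1.74 -0.69] F [-0.7  0.4  0.1] open 0.0928
px 255 157 n 925 z98 0.187 mean [0.763 0.179 0.11 ] rect mm [778. 176.] [62. 82.] 49.0 hsv [ 20.  26. 178.]
px 177 179 n 1101 z98 0.070 mean [0.725 0.371 0.057] rect mm [729. 375.] [65. 92.] 59.0 hsv [  0. 193. 197.]
px 451 191 n 1884 z98 0.023 mean [ 0.712 -0.291  0.017] rect mm [ 724. -292.] [136. 145.] 4.0 hsv [ 23. 175. 244.]
px 416 175 n 614 z98 0.024 mean [ 0.75  -0.208  0.017] rect mm [ 751. -209.] [70. 72.] 47.0 hsv [ 21.  14. 245.]
px 324 303 n 23839 z98 0.630 mean [0.41  0.02  0.516] rect mm [450.  15.] [442. 368.] 9.0 hsv [ 20.  52. 152.]
px 193 235 n 1101 z98 0.070 mean [0.588 0.323 0.058] rect mm [593. 326.] [67. 91.] 26.0 hsv [ 24.  26. 211.]
px 511 307 n 2362 z98 0.064 mean [ 0.43  -0.417  0.043] rect mm [ 421. -403.] [203. 261.] 85.0 hsv [23. 10. 68.]
px 134 285 n 1169 z98 0.070 mean [0.471 0.456 0.057] rect mm [474. 461.] [69. 91.] 55.0 hsv [  0. 193. 197.]
tilted shift [ 0.072 -0.144 -0.3  ] turn [ 0.125  0.077 -0.006] | mm 102 deg 7 rows 3
tilted shift [ 0.072 -0.144 -0.59 ] turn [ 0.125  0.077 -0.006] | mm 184 deg 7 rows 4
```

View pics/w1.png

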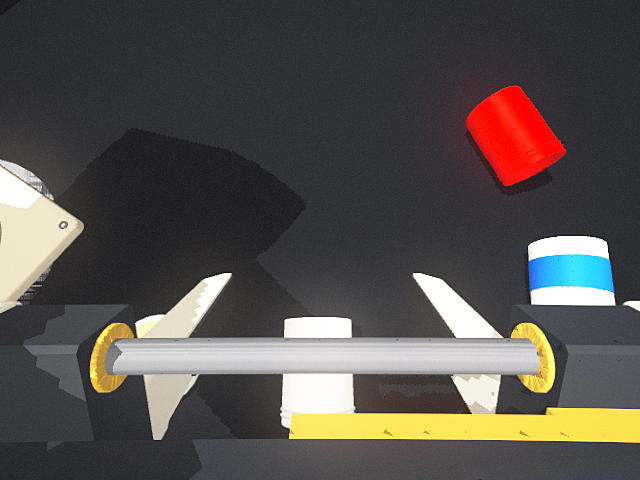

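```bash
python3 -m handwheel '0.036 -0.072 -0.1 0.06 0.04 0; 0.072 -0.144 -0.2 0.125 0.077 0; 0.072 -0.144 -0.3 0.125 0.077 0;0.072 -0.144 -0.4 0.125 0.077 0;0.072 -0.144 -0.4 0.125 0.077 0'
python3 - <<'E'
from h import *
show()
im,d,st=snap('wrist','w2.png');
im,d,st=snap('scene','s2.png');
Rm=toolR(-57,-40); 
plan(gp([.424+.005,.125-.008,.033],Rm),Rm,'tilted')
E
```

```text
t: 1.95
tool_pos: [0.4194, 0.1298, 0.0736]
orientation: [-1.178, -2.194, -0.426]
force: [-0.6, 0.7, 0.1]
opening: 0.0932
t 1.9 tcp [0.4194 0.1298 0.0736] grasp [0.4261 0.1197 0.088 ] z [-0.36  0.54 -0.76] y [ 0.83  0.55 -0.  ] q [-0.22  0.26  1.79  0.46  1.63 -0.91] F [-0.6  0.7  0.1] open 0.0932
tilted shift [ 0.001 -0.006 -0.195] turn [ 0.     0.002 -0.012] | mm 59 deg 1 rows 2
```

View pics/s2.png

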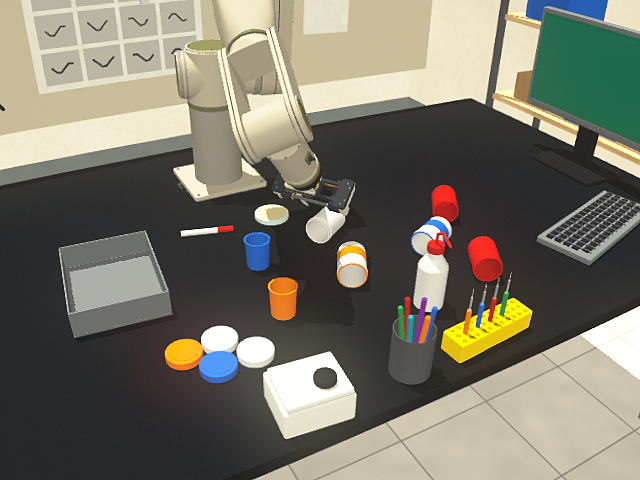

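View pics/w2.png

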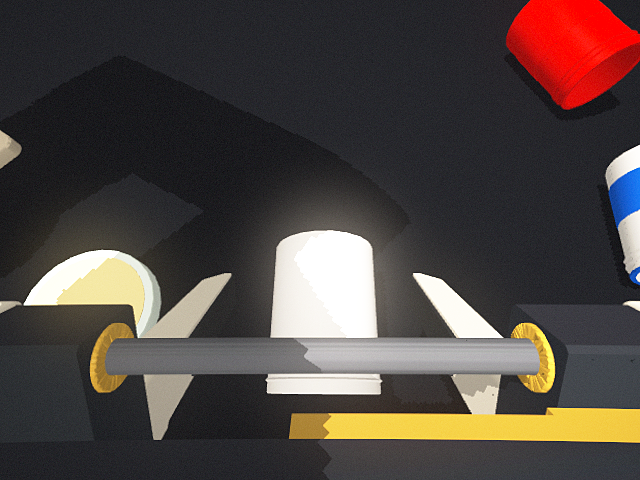

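```bash
python3 -m handwheel '0 -0.003 -0.07 0 0 0; 0 -0.006 -0.13 0 0 0;0 -0.006 -0.195 0 0 0; 0 -0.006 -0.195 0 0 0;0 -0.006 -0.195 0 0 0'
python3 -m handwheel '0 0 0 0 0 0;0 0 0 0 0 0;0 0 0 0 0 0;0 0 0 0 0 0;0 0 0 0 0 0' 1 20
python3 -m handwheel '0 0 0 0 0 0;0 0 0 0 0 0;0 0 0 0 0 0'
python3 - <<'E'
from h import *
show()
im,d,st=snap('wrist','w3.png');
E
```

```text
t: 2.55
tool_pos: [0.4235, 0.1256, 0.0191]
orientation: [-1.183, -2.197, -0.432]
force: [-0.4, -0.5, 0.4]
opening: 0.093
t: 3.05
tool_pos: [0.4229, 0.1248, 0.0175]
orientation: [-1.185, -2.194, -0.433]
force: [-0.3, -0.7, 3.7]
opening: 0.0665
t: 3.35
tool_pos: [0.4229, 0.1249, 0.0174]
orientation: [-1.185, -2.194, -0.433]
force: [1.0, -0.6, 5.8]
opening: 0.0666
t 3.4 tcp [0.4229 0.1249 0.0174] grasp [0.4295 0.1147 0.0318] z [-0.35  0.54 -0.77] y [0.84 0.55 0.  ] q [-0.23  0.36  1.79  0.46  1.54 -0.96] F [ 1.  -0.6  5.8] open 0.0666
```

View pics/w3.png

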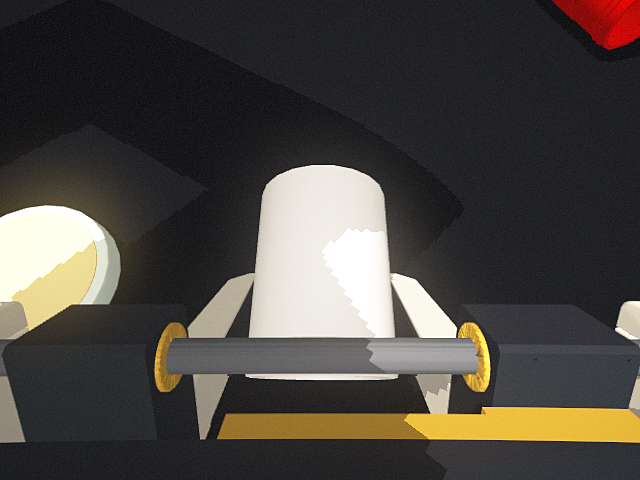

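```bash
python3 -m handwheel '0 0 0.1 0 0 0;0 0 0.2 0 0 0;0 0 0.35 0 0 0;0 0 0.5 0 0 0; 0 0 0.5 0 0 0'
python3 - <<'E'
from h import *
show()
for t in (0,50):
    Rm=toolR(-57,t); plan(gp([.46,.12,.17],Rm),Rm,t)
E
```

```text
t: 3.9
tool_pos: [0.4256, 0.1244, 0.1723]
orientation: [-1.186, -2.202, -0.436]
force: [0.7, -0.6, -0.2]
opening: 0.0663
t 3.9 tcp [0.4256 0.1244 0.1723] grasp [0.4321 0.1143 0.1868] z [-0.35  0.54 -0.77] y [0.84 0.55 0.01] q [-0.23  0.13  1.74  0.47  1.79 -0.83] F [ 0.7 -0.6 -0.2] open 0.0663
0 shift [ 0.115 -0.015 -0.07 ] turn [-0.742 -0.474 -0.008] | mm 41 deg 40 rows 5
50 shift [ 0.141 -0.055 -0.048] turn [-1.672 -1.082 -0.011] | mm 48 deg 90 rows 11
```

```bash
python3 -m handwheel '0.02 0 0 -0.15 -0.1 0; 0.05 0 -0.02 -0.3 -0.19 0; 0.07 0 -0.03 -0.45 -0.285 0; 0.09 -0.01 -0.05 -0.6 -0.38 0; 0.115 -0.015 -0.07 -0.742 -0.474 -0.01'
python3 - <<'E'
from h import *
show()
for t in (0,50):
    Rm=toolR(-57,t); plan(gp([.46,.12,.17],Rm),Rm,t)
E
```

```text
t: 4.4
tool_pos: [0.4576, 0.1201, 0.146]
orientation: [-1.506, -2.755, 0.003]
force: [-0.1, 0.3, -1.1]
opening: 0.0661
t 4.4 tcp [0.4576 0.1201 0.146 ] grasp [0.4577 0.1202 0.1648] z [-0. -0. -1.] y [ 0.84  0.54 -0.  ] q [ 0.15 -0.17  1.92 -0.    1.4  -0.42] F [-0.1  0.3 -1.1] open 0.0661
0 shift [ 0.008 -0.     0.017] turn [ 0.001 -0.003  0.007] | mm 6 deg 0 rows 1
50 shift [ 0.034 -0.041  0.04 ] turn [-0.932 -0.606  0.008] | mm 20 deg 50 rows 6
```

```bash
python3 -m handwheel '0 0 0.01 -0.15 -0.1 0; 0.01 -0.01 0.02 -0.3 -0.19 0; 0.02 -0.02 0.03 -0.45 -0.285 0; 0.03 -0.03 0.04 -0.6 -0.38 0; 0.034 -0.041 0.04 -0.75 -0.49 0.01'
python3 -m handwheel '0 0 0 -0.1 -0.06 0;0 0 0 -0.18 -0.12 0;0 0 0 -0.18 -0.12 0'
python3 - <<'E'
from h import *
show()
for t in (50,):
    Rm=toolR(-57,t); plan(gp([.46,.12,.07],Rm),Rm,t)
im,d,st=snap('scene','s3.png')
E
```

```text
t: 4.9
tool_pos: [0.4681, 0.109, 0.159]
orientation: [1.185, 2.188, -0.431]
force: [-0.1, -0.9, -1.9]
opening: 0.0665
t: 5.2
tool_pos: [0.4651, 0.108, 0.1548]
orientation: [1.104, 2.05, -0.519]
force: [-0.7, 0.4, -1.8]
opening: 0.0668
t 5.2 tcp [0.4651 0.108  0.1548] grasp [0.4573 0.12   0.1669] z [ 0.42 -0.64 -0.65] y [ 0.84  0.55 -0.01] q [ 0.74 -0.03  2.04 -0.87  1.41  0.43] F [-0.7  0.4 -1.8] open 0.0668
50 shift [ 0.009 -0.    -0.323] turn [-0.    -0.009 -0.005] | mm 97 deg 0 rows 2
```

View pics/s3.png

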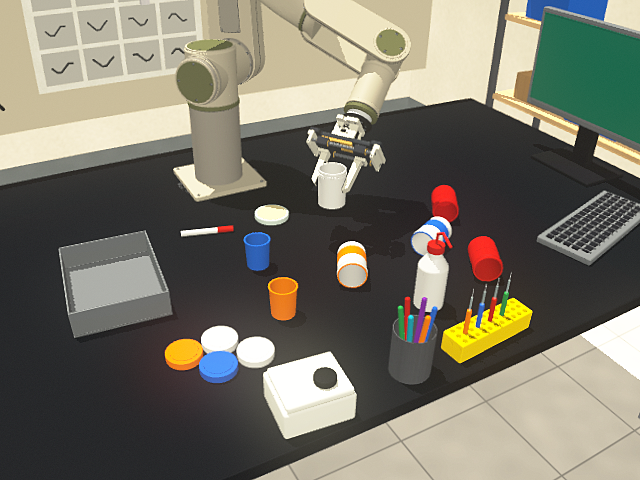

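```bash
python3 -m handwheel '0 0 -0.12 0 0 0;0 0 -0.22 0 0 0;0 0 -0.3 0 0 0;0 0 -0.34 0 0 0;0 0 -0.345 0 0 0'
python3 - <<'E'
from h import *
show()
E
python3 -m handwheel '0 0 -0.005 0 0 0;0 0 -0.01 0 0 0;0 0 -0.015 0 0 0;0 0 -0.015 0 0 0'
```

```text
t: 5.75
tool_pos: [0.4668, 0.1071, 0.0536]
orientation: [1.112, 2.048, -0.515]
force: [0.6, -0.1, -1.0]
opening: 0.0667
t 5.8 tcp [0.4668 0.1071 0.0536] grasp [0.459  0.1192 0.0658] z [ 0.41 -0.64 -0.65] y [ 0.84  0.54 -0.  ] q [ 0.73  0.17  2.06 -0.91  1.27  0.6 ] F [ 0.6 -0.1 -1. ] open 0.0667
t: 6.15
tool_pos: [0.4675, 0.1085, 0.0506]
orientation: [1.112, 2.047, -0.511]
force: [-0.0, -0.6, -1.1]
opening: 0.0669
```

```bash
python3 -m handwheel '0 0 -0.005 0 0 0;0 0 -0.01 0 0 0;0 0 -0.01 0 0 0'
python3 -m handwheel '0 0 -0.005 0 0 0;0 0 -0.01 0 0 0;0 0 -0.01 0 0 0'
```

```text
t: 6.45
tool_pos: [0.467, 0.108, 0.0468]
orientation: [1.111, 2.047, -0.513]
force: [0.7, 0.5, -1.2]
opening: 0.0668
t: 6.75
tool_pos: [0.4678, 0.1084, 0.0458]
orientation: [1.111, 2.044, -0.513]
force: [-7.0, 3.3, 13.2]
opening: 0.0664
```

Run:
```python
from h import *
show()
im,d,st=snap('scene','s4.png')
cv2.imwrite('pics/s4c.png',cv2.resize(im[120:240,270:410],None,fx=5,fy=5)[:,:,::-1])
```

```text
t 6.8 tcp [0.4678 0.1084 0.0458] grasp [0.4599 0.1205 0.0579] z [ 0.42 -0.64 -0.65] y [0.84 0.54 0.  ] q [ 0.74  0.19  2.05 -0.91  1.26  0.62] F [-7.   3.3 13.2] open 0.0664
```

View pics/s4c.png

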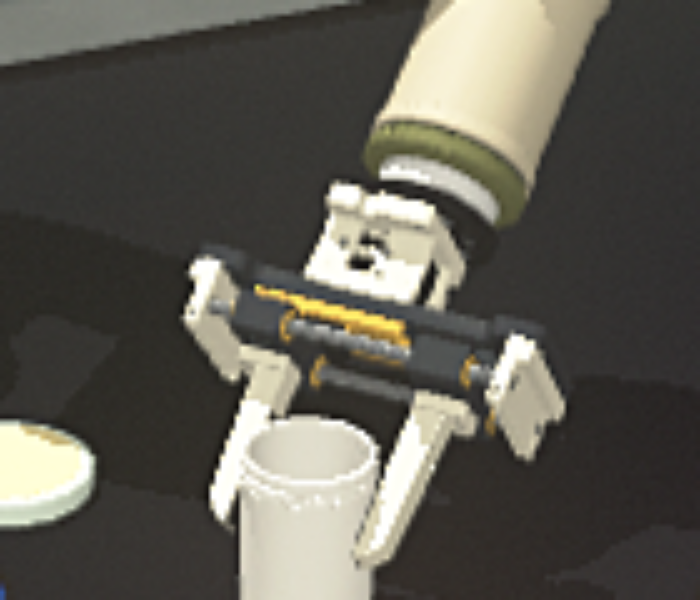

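```bash
python3 -m handwheel '0 0 0.005 0 0 0;0 0 0.005 0 0 0;0 0 0.005 0 0 0'
python3 -m handwheel '0 0 0 0 0 0;0 0 0 0 0 0;0 0 0 0 0 0;0 0 0 0 0 0;0 0 0 0 0 0' -1
python3 -m handwheel '-0.06 0.09 0.09 0 0 0;-0.12 0.18 0.18 0 0 0;-0.18 0.27 0.27 0 0 0;-0.18 0.27 0.42 0 0 0;-0.18 0.27 0.5 0 0 0'
python3 - <<'E'
from h import *
show()
im,d,st=snap('scene','s5.png')
Rm=toolR(-57,0); plan(gp([.5,.25,.22],Rm),Rm)
Rm=toolR(-65,0); plan(gp([.596,.319,.2],Rm),Rm)
Rm=toolR(-65,-40); plan(gp([.596,.319,.13],Rm),Rm)
E
```

```text
t: 7.1
tool_pos: [0.4676, 0.1084, 0.046]
orientation: [1.111, 2.046, -0.512]
force: [-2.3, 3.0, 4.8]
opening: 0.0668
t: 7.6
tool_pos: [0.4671, 0.108, 0.0454]
orientation: [1.111, 2.047, -0.513]
force: [0.0, -0.3, -0.4]
opening: 0.0926
t: 8.1
tool_pos: [0.4136, 0.1908, 0.1988]
orientation: [1.11, 2.047, -0.508]
force: [0.8, 0.3, 0.1]
opening: 0.0924
t 8.1 tcp [0.4136 0.1908 0.1988] grasp [0.4057 0.2028 0.211 ] z [ 0.42 -0.64 -0.65] y [0.84 0.55 0.  ] q [ 0.93 -0.01  1.92 -0.8   1.6   0.49] F [0.8 0.3 0.1] open 0.0924
 shift [ 0.284  0.195 -0.002] turn [0.918 0.61  0.002] | mm 103 deg 50 rows 6
 shift [ 0.604  0.425 -0.069] turn [ 0.959  0.545 -0.164] | mm 223 deg 50 rows 6
 shift [ 0.587  0.461 -0.288] turn [ 1.737  0.975 -0.133] | mm 240 deg 90 rows 11
```

View pics/s5.png

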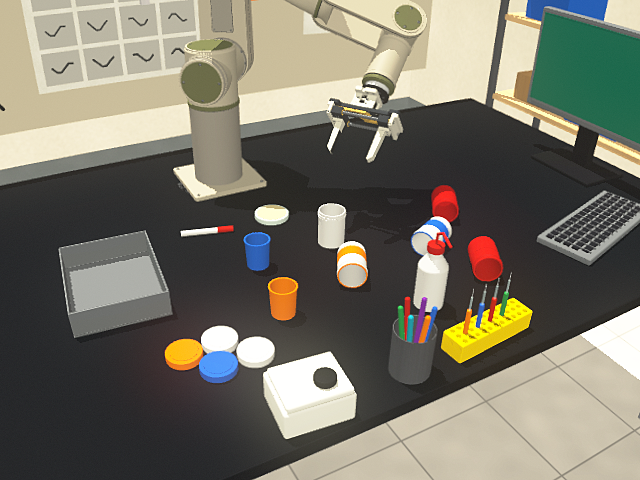

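```bash
python3 -m handwheel '0.1 0.08 0.02 0.19 0.11 -0.03; 0.2 0.16 0.02 0.38 0.22 -0.06;0.3 0.24 0.02 0.57 0.33 -0.1;0.4 0.32 0.02 0.76 0.44 -0.13;0.5 0.4 0.02 0.95 0.545 -0.16'
python3 - <<'E'
from h import *
show()
im,d,st=snap('top','top2.png'); W=cloud('top',d); objs(im,W)
im,d,st=snap('wrist','w4.png')
Rm=toolR(-65,-35); plan(gp([.596,.319,.13],Rm),Rm)
E
```

```text
t: 8.65
tool_pos: [0.5652, 0.3105, 0.2031]
orientation: [1.599, 2.583, -0.092]
force: [-0.3, 1.1, -0.5]
opening: 0.0928
t 8.7 tcp [0.5652 0.3105 0.2031] grasp [0.5641 0.3125 0.2218] z [ 0.06 -0.11 -0.99] y [0.9  0.45 0.  ] q [ 0.49  0.27  1.37 -0.12  1.51  0.04] F [-0.3  1.1 -0.5] open 0.0928
px 255 157 n 932 z98 0.188 mean [0.763 0.179 0.109] rect mm [780. 176.] [64. 85.] 52.0 hsv [ 20.  26. 177.]
px 140 287 n 31572 z98 0.673 mean [0.431 0.281 0.562] rect mm [471. 360.] [590. 276.] 22.0 hsv [ 20.  52. 172.]
px 451 191 n 1891 z98 0.023 mean [ 0.712 -0.291  0.017] rect mm [ 709. -302.] [136. 143.] 67.0 hsv [ 22. 175. 244.]
px 416 175 n 625 z98 0.023 mean [ 0.75  -0.208  0.017] rect mm [ 751. -209.] [71. 71.] 57.0 hsv [ 21.  14. 245.]
px 377 207 n 497 z98 0.074 mean [ 0.663 -0.107  0.043] rect mm [ 659. -106.] [60. 59.] 1.0 hsv [ 11. 182. 189.]
px 294 229 n 1121 z98 0.070 mean [0.605 0.088 0.058] rect mm [609.  89.] [66. 92.] 60.0 hsv [ 19.  27. 233.]
px 511 307 n 2358 z98 0.064 mean [ 0.43  -0.416  0.043] rect mm [ 420. -403.] [204. 261.] 85.0 hsv [23.  10.  67.5]
px 367 286 n 436 z98 0.075 mean [ 0.473 -0.083  0.042] rect mm [470. -81.] [59. 59.] 46.0 hsv [109. 175. 147.]
px 277 290 n 349 z98 0.095 mean [0.461 0.124 0.069] rect mm [459. 121.] [67. 67.] 64.0 hsv [ 21.  25. 188.]
px 312 369 n 910 z98 0.021 mean [0.284 0.042 0.016] rect mm [288.  43.] [75. 86.] 0.0 hsv [ 25.  56. 247.]
px 389 370 n 218 z98 0.020 mean [ 0.284 -0.137  0.015] rect mm [ 284. -138.] [130.  13.] 74.0 hsv [ 20.   26.  218.5]
 shift [ 0.078  0.071 -0.289] turn [ 0.839  0.403 -0.023] | mm 92 deg 42 rows 5
```

View pics/w4.png

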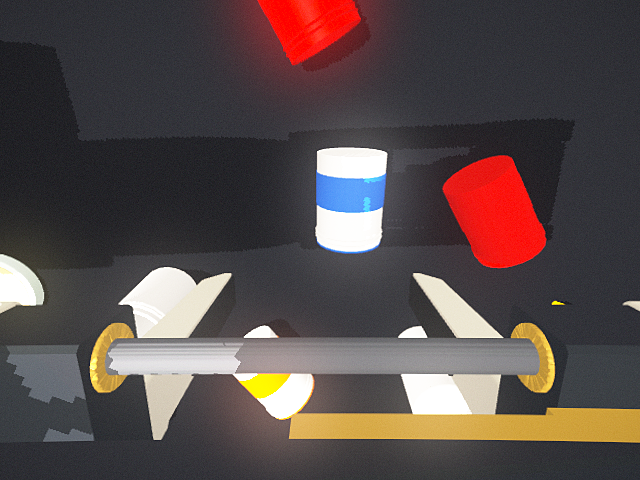

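```bash
cat >> h.py <<'E'
def wristobjs(im,d,st,zmin=0.03,zmax=0.12):
    W=cloud('wrist',d,st); hsv=cv2.cvtColor(im,cv2.COLOR_RGB2HSV)
    m=(W[...,2]>zmin)&(W[...,2]<zmax)&(d>0.2)
    n,l=cv2.connectedComponents(m.astype(np.uint8))
    for i in range(1,n):
        s=l==i
        if s.sum()<600: continue
        P=W[s]; v,u=np.nonzero(s); rc=cv2.minAreaRect((P[:,:2]*1000).astype(np.float32))
        print('px',int(u.mean()),int(v.mean()),'n',s.sum(),'zmax %.3f'%np.nanpercentile(P[:,2],98),'rect',np.round(rc[0],0),np.round(rc[1],0),round(rc[2],0),'hsv',np.median(hsv[s],0))
E
python3 - <<'E'
from h import *
im,d,st=snap('wrist','w5.png'); wristobjs(im,d,st)
E
python3 -m handwheel '0.016 0.014 -0.05 0.16 0.08 0;0.032 0.028 -0.1 0.33 0.16 0;0.048 0.042 -0.15 0.5 0.24 -0.01;0.06 0.055 -0.18 0.67 0.32 -0.01;0.078 0.071 -0.2 0.839 0.403 -0.02'
python3 - <<'E'
from h import *
show()
im,d,st=snap('wrist','w6.png'); wristobjs(im,d,st)
Rm=toolR(-65,-35); plan(gp([.596,.319,.033],Rm),Rm)
E
```

```text
px 310 19 n 3295 zmax 0.066 rect [492. 450.] [68. 49.] 54.0 hsv [  1. 255. 255.]
px 353 196 n 6706 zmax 0.067 rect [593. 326.] [67. 91.] 26.0 hsv [ 30.   5. 253.]
px 501 212 n 7195 zmax 0.067 rect [729. 377.] [68. 92.] 58.0 hsv [  1. 237. 250.]
px 153 300 n 2075 zmax 0.090 rect [448. 126.] [66. 44.] 69.0 hsv [ 18.   8. 246.]
px 282 389 n 2112 zmax 0.067 rect [615.  88.] [64. 79.] 59.0 hsv [  0.   0. 255.]
px 434 393 n 1902 zmax 0.119 rect [753. 190.] [51. 29.] 53.0 hsv [  0.   0. 255.]
t: 9.3
tool_pos: [0.5854, 0.3308, 0.1416]
orientation: [-1.382, -2.194, -0.439]
force: [0.3, 0.4, -1.1]
opening: 0.0931
t 9.3 tcp [0.5854 0.3308 0.1416] grasp [0.59   0.3211 0.157 ] z [-0.24  0.52 -0.82] y [0.9  0.43 0.  ] q [ 0.12  0.47  1.35  0.58  1.54 -0.41] F [ 0.3  0.4 -1.1] open 0.0931
px 271 134 n 5679 zmax 0.066 rect [474. 461.] [68. 92.] 56.0 hsv [  0. 255. 255.]
px 327 299 n 5839 zmax 0.067 rect [586. 341.] [66. 58.] 26.0 hsv [ 93. 127. 255.]
px 496 300 n 2165 zmax 0.067 rect [709. 397.] [50. 36.] 60.0 hsv [  2. 238. 255.]
px 328 379 n 953 zmax 0.066 rect [611. 288.] [65.  7.] 26.0 hsv [ 30.   3. 255.]
 shift [ 0.022  0.003 -0.394] turn [-0.008 -0.01  -0.006] | mm 118 deg 1 rows 3
```

View pics/w6.png

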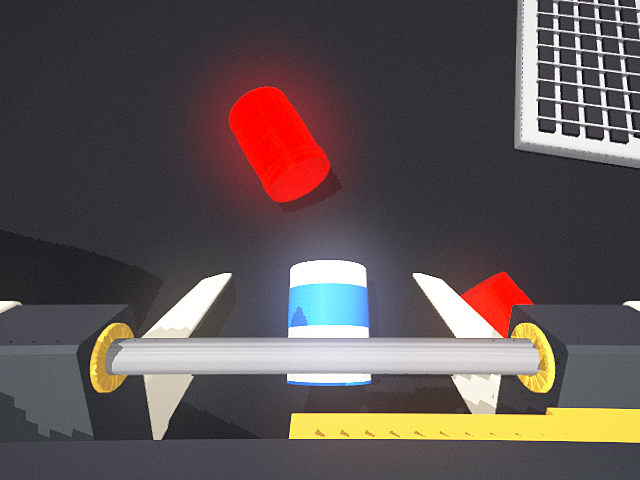

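```bash
python3 -m handwheel '0.01 0 -0.12 0 0 0;0.022 0.003 -0.24 0 0 0;0.022 0.003 -0.34 0 0 0;0.022 0.003 -0.394 0 0 0;0.022 0.003 -0.394 0 0 0'
python3 -m handwheel '0 0 0 0 0 0;0 0 0 0 0 0;0 0 0 0 0 0;0 0 0 0 0 0;0 0 0 0 0 0' 1 20
python3 - <<'E'
from h import *
show()
E
python3 -m handwheel '0 0 0.1 0 0 0;0 0 0.2 0 0 0;0 0 0.35 0 0 0;0 0 0.45 0 0 0; 0 0 0.45 0 0 0'
python3 - <<'E'
from h import *
show()
for t in (0,50): Rm=toolR(-65,t); plan(gp([.58,.30,.17],Rm),Rm)
E
```

```text
t: 9.85
tool_pos: [0.5897, 0.3315, 0.0202]
orientation: [-1.384, -2.195, -0.429]
force: [0.3, 0.5, -0.2]
opening: 0.0928
t: 10.35
tool_pos: [0.5941, 0.3314, 0.0249]
orientation: [-1.385, -2.198, -0.439]
force: [-0.8, -0.5, 5.9]
opening: 0.0665
t 10.3 tcp [0.5941 0.3314 0.0249] grasp [0.5987 0.3217 0.0404] z [-0.24  0.52 -0.82] y [0.9  0.43 0.01] q [ 0.12  0.63  1.36  0.58  1.39 -0.5 ] F [-0.8 -0.5  5.9] open 0.0665
t: 10.85
tool_pos: [0.5963, 0.3319, 0.1649]
orientation: [-1.385, -2.204, -0.447]
force: [0.7, -1.2, -0.3]
opening: 0.0665
t 10.8 tcp [0.5963 0.3319 0.1649] grasp [0.6007 0.3222 0.1804] z [-0.23  0.52 -0.82] y [0.9  0.43 0.01] q [ 0.12  0.47  1.3   0.57  1.57 -0.38] F [ 0.7 -1.2 -0.3] open 0.0665
 shift [-0.054 -0.106 -0.046] turn [-0.702 -0.313 -0.015] | mm 38 deg 35 rows 5
 shift [-0.034 -0.15  -0.023] turn [-1.705 -0.789 -0.021] | mm 47 deg 85 rows 10
```

```bash
python3 -m handwheel '-0.01 -0.02 0 -0.14 -0.06 0; -0.02 -0.04 -0.01 -0.28 -0.12 0; -0.03 -0.07 -0.02 -0.42 -0.18 0; -0.04 -0.09 -0.03 -0.56 -0.25 0; -0.054 -0.106 -0.046 -0.702 -0.313 -0.015'
python3 - <<'E'
from h import *
show()
for t in (0,55): Rm=toolR(-65,t); plan(gp([.58,.30,.17],Rm),Rm)
E
```

```text
t: 11.35
tool_pos: [0.5774, 0.2988, 0.1447]
orientation: [-1.695, -2.644, 0.011]
force: [-1.3, 0.1, -0.7]
opening: 0.0667
t 11.3 tcp [0.5774 0.2988 0.1447] grasp [0.5775 0.2989 0.1635] z [-0.   -0.01 -1.  ] y [ 0.91  0.42 -0.01] q [ 0.4   0.31  1.41 -0.    1.42 -0.03] F [-1.3  0.1 -0.7] open 0.0667
 shift [0.009 0.004 0.022] turn [ 0.007 -0.006  0.007] | mm 7 deg 1 rows 1
 shift [ 0.03  -0.043  0.049] turn [-1.102 -0.519  0.01 ] | mm 21 deg 55 rows 7
```

```bash
python3 -m handwheel '0 0 0.02 -0.16 -0.075 0; 0.01 -0.01 0.03 -0.32 -0.15 0; 0.02 -0.02 0.04 -0.48 -0.225 0; 0.02 -0.03 0.05 -0.64 -0.3 0; 0.03 -0.04 0.05 -0.8 -0.375 0'
python3 -m handwheel '0 0 0 -0.15 -0.07 0;0 0 0 -0.3 -0.14 0;0 0 0 -0.3 -0.14 0'
python3 - <<'E'
from h import *
show()
for t in (55,): Rm=toolR(-65,t); plan(gp([.58,.30,.07],Rm),Rm)
im,d,st=snap('scene','s6.png')
cv2.imwrite('pics/s6c.png',cv2.resize(im[110:290,340:500],None,fx=3.3,fy=3.3)[:,:,::-1])
E
```

```text
t: 11.85
tool_pos: [0.5861, 0.2883, 0.1603]
orientation: [1.357, 2.113, -0.492]
force: [0.8, -0.8, -1.6]
opening: 0.0667
t: 12.15
tool_pos: [0.5825, 0.2875, 0.1523]
orientation: [1.214, 1.907, -0.644]
force: [-0.2, -0.5, -3.5]
opening: 0.0665
t 12.2 tcp [0.5825 0.2875 0.1523] grasp [0.5762 0.3015 0.1632] z [ 0.34 -0.75 -0.58] y [ 0.91  0.42 -0.01] q [ 0.83  0.66  1.25 -0.86  1.68  0.49] F [-0.2 -0.5 -3.5] open 0.0665
 shift [ 0.013 -0.005 -0.31 ] turn [ 0.003 -0.014  0.006] | mm 93 deg 1 rows 2
```

View pics/s6c.png

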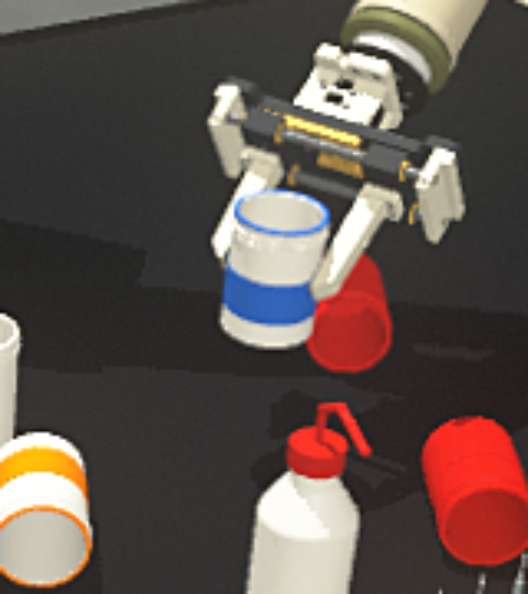

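```bash
python3 -m handwheel '0.02 -0.05 -0.1 0 0 0;0.02 -0.1 -0.2 0 0 0;0.02 -0.1 -0.29 0 0 0;0.02 -0.1 -0.32 0 0 0;0.02 -0.1 -0.32 0 0 0'
python3 -m handwheel '0 0 -0.01 0 0 0;0 0 -0.015 0 0 0;0 0 -0.015 0 0 0'
```

```text
t: 12.7
tool_pos: [0.5921, 0.2565, 0.0633]
orientation: [1.227, 1.905, -0.632]
force: [-0.1, -0.8, -0.9]
opening: 0.0667
t: 13.0
tool_pos: [0.5926, 0.2582, 0.0603]
orientation: [1.226, 1.904, -0.628]
force: [0.2, 0.1, -0.6]
opening: 0.0665
```

```bash
python3 -m handwheel '0 0 -0.01 0 0 0;0 0 -0.01 0 0 0;0 0 -0.01 0 0 0'
```

```text
t: 13.3
tool_pos: [0.5919, 0.2576, 0.056]
orientation: [1.225, 1.904, -0.631]
force: [-0.1, -0.3, -0.6]
opening: 0.0664
```

```bash
python3 -m handwheel '0 0 -0.01 0 0 0;0 0 -0.017 0 0 0;0 0 -0.017 0 0 0'; python3 -m handwheel '0 0 -0.005 0 0 0;0 0 -0.01 0 0 0;0 0 -0.01 0 0 0'
```

```text
t: 13.6
tool_pos: [0.5917, 0.2572, 0.0503]
orientation: [1.225, 1.904, -0.632]
force: [-1.3, 0.2, -0.8]
opening: 0.0661
t: 13.9
tool_pos: [0.5919, 0.2574, 0.0476]
orientation: [1.225, 1.904, -0.631]
force: [-0.2, -0.1, -0.8]
opening: 0.0664
```

```bash
python3 -m handwheel '0 0 -0.005 0 0 0;0 0 -0.01 0 0 0;0 0 -0.01 0 0 0'
```

```text
t: 14.2
tool_pos: [0.5918, 0.2574, 0.0446]
orientation: [1.225, 1.904, -0.631]
force: [0.3, -0.0, -0.5]
opening: 0.0667
```

```bash
python3 -m handwheel '0 0 -0.005 0 0 0;0 0 -0.01 0 0 0;0 0 -0.01 0 0 0'
```

```text
t: 14.5
tool_pos: [0.592, 0.2577, 0.0424]
orientation: [1.225, 1.903, -0.63]
force: [-2.3, 0.5, 2.5]
opening: 0.0666
```

```bash
python3 -m handwheel '0 0 -0.004 0 0 0;0 0 -0.008 0 0 0;0 0 -0.008 0 0 0'
```

```text
t: 14.8
tool_pos: [0.5919, 0.258, 0.042]
orientation: [1.226, 1.901, -0.631]
force: [-9.8, 2.1, 14.6]
opening: 0.0665
```

```bash
python3 -m handwheel '0 0 0.003 0 0 0;0 0 0.004 0 0 0' 
python3 -m handwheel '0 0 0 0 0 0;0 0 0 0 0 0;0 0 0 0 0 0;0 0 0 0 0 0;0 0 0 0 0 0' -1
python3 -m handwheel '-0.04 0.09 0.07 0 0 0;-0.09 0.19 0.15 0 0 0;-0.12 0.28 0.25 0 0 0;-0.12 0.28 0.4 0 0 0;-0.12 0.28 0.5 0 0 0'
python3 - <<'E'
from h import *
show()
im,d,st=snap('scene','s7.png')
im,d,st=snap('top','top3.png'); W=cloud('top',d); objs(im,W)
Rm=toolR(-31,0); plan(gp([.615,.085,.23],Rm),Rm)
E
```

```text
t: 15.0
tool_pos: [0.592, 0.2579, 0.0422]
orientation: [1.225, 1.902, -0.63]
force: [-4.4, 1.8, 6.8]
opening: 0.0665
t: 15.5
tool_pos: [0.592, 0.2573, 0.0405]
orientation: [1.225, 1.904, -0.631]
force: [1.0, 0.3, 0.3]
opening: 0.0925
t: 16.0
tool_pos: [0.556, 0.3431, 0.1936]
orientation: [1.225, 1.904, -0.627]
force: [0.4, -0.4, 0.6]
opening: 0.093
t 16.0 tcp [0.556  0.3431 0.1936] grasp [0.5496 0.357  0.2045] z [ 0.34 -0.74 -0.58] y [0.91 0.42 0.  ] q [ 0.9   0.68  1.14 -0.84  1.79  0.48] F [ 0.4 -0.4  0.6] open 0.0930
px 255 157 n 920 z98 0.188 mean [0.763 0.179 0.11 ] rect mm [779. 177.] [63. 82.] 46.0 hsv [ 20.  26. 178.]
px 177 179 n 1100 z98 0.070 mean [0.725 0.371 0.057] rect mm [729. 375.] [66. 92.] 58.0 hsv [  0. 193. 196.]
px 451 191 n 1882 z98 0.023 mean [ 0.712 -0.291  0.017] rect mm [ 723. -292.] [135. 146.] 4.0 hsv [ 22. 175. 244.]
px 417 175 n 623 z98 0.023 mean [ 0.75  -0.209  0.017] rect mm [ 750. -208.] [70. 70.] 72.0 hsv [ 21.  14. 245.]
px 377 207 n 488 z98 0.075 mean [ 0.662 -0.107  0.043] rect mm [ 658. -106.] [59. 59.] 46.0 hsv [ 11. 182. 191.]
px 65 316 n 1767
[... 244 characters left out ...]
265 0.061] rect mm [588. 263.] [68. 66.] 1.0 hsv [110.  28. 149.]
px 511 307 n 2354 z98 0.064 mean [ 0.43  -0.416  0.043] rect mm [ 420. -403.] [205. 261.] 85.0 hsv [20. 10. 68.]
px 367 286 n 438 z98 0.074 mean [ 0.473 -0.083  0.041] rect mm [470. -81.] [59. 59.] 45.0 hsv [109. 175. 147.]
px 277 290 n 348 z98 0.094 mean [0.461 0.124 0.069] rect mm [459. 121.] [67. 67.] 64.0 hsv [ 21.   25.  188.5]
px 312 369 n 890 z98 0.021 mean [0.284 0.043 0.016] rect mm [288.  43.] [75. 86.] 1.0 hsv [ 25.  56. 247.]
px 389 370 n 234 z98 0.020 mean [ 0.284 -0.136  0.015] rect mm [ 283. -139.] [130.  13.] 74.0 hsv [ 20.  26. 222.]
 shift [ 0.191 -0.862  0.047] turn [0.906 0.825 0.713] | mm 265 deg 64 rows 8
```

View pics/s7.png

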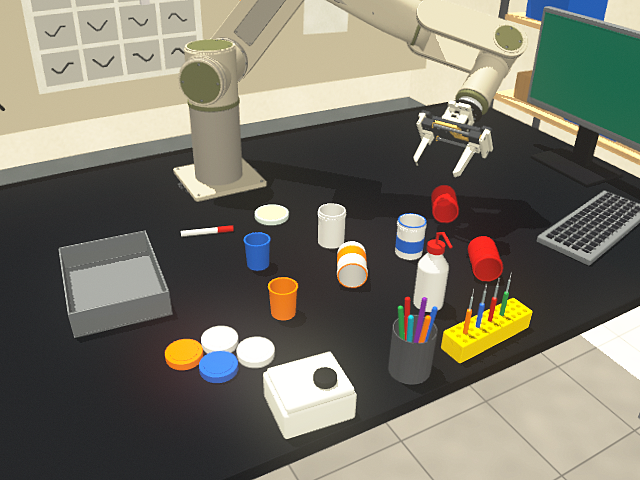

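```bash
python3 -m handwheel '0 -0.05 0.1 0.13 0.12 0.1;0 -0.15 0.2 0.26 0.24 0.2;0.05 -0.3 0.25 0.4 0.36 0.31;0.1 -0.45 0.25 0.52 0.48 0.41;0.14 -0.6 0.25 0.65 0.6 0.51'
python3 - <<'E'
from h import *
show()
Rm=toolR(-30,-10); plan(gp([.616,.085,.25],Rm),Rm)
E
```

```text
t: 16.6
tool_pos: [0.5976, 0.1642, 0.2674]
orientation: [1.011, 2.671, -0.261]
force: [1.5, -0.2, -0.8]
opening: 0.093
t 16.6 tcp [0.5976 0.1642 0.2674] grasp [0.5941 0.1691 0.2852] z [ 0.19 -0.26 -0.95] y [ 0.67  0.74 -0.07] q [ 0.38  0.09  1.48 -0.32  1.49 -0.46] F [ 1.5 -0.2 -0.8] open 0.0930
 shift [ 0.052 -0.259 -0.12 ] turn [0.443 0.458 0.241] | mm 87 deg 31 rows 4
```

```bash
python3 -m handwheel '0.01 -0.06 0 0.1 0.11 0.06;0.03 -0.13 0 0.22 0.23 0.12;0.04 -0.2 0 0.33 0.34 0.18;0.052 -0.259 0 0.443 0.458 0.241;0.052 -0.259 0 0.443 0.458 0.241'
python3 - <<'E'
from h import *
show()
im,d,st=snap('wrist','w7.png'); wristobjs(im,d,st)
Rm=toolR(-30,-30); plan(gp([.616,.085,.15],Rm),Rm)
E
```

```text
t: 17.1
tool_pos: [0.6131, 0.082, 0.2611]
orientation: [-0.78, -2.859, -0.056]
force: [0.5, -0.1, -1.3]
opening: 0.0929
t 17.1 tcp [0.6131 0.082  0.2611] grasp [0.6161 0.0804 0.2796] z [-0.16  0.08 -0.98] y [ 0.51  0.86 -0.01] q [-0.    0.33  1.2   0.08  1.78 -1.03] F [ 0.5 -0.1 -1.3] open 0.0929
px 280 99 n 2717 zmax 0.091 rect [460. 121.] [66. 67.] 50.0 hsv [ 18.  20. 207.]
px 463 139 n 3521 zmax 0.092 rect [588. 264.] [68. 67.] 51.0 hsv [ 20.  18. 241.]
px 596 202 n 5703 zmax 0.067 rect [727. 372.] [58. 91.] 58.0 hsv [  1. 255. 255.]
px 133 210 n 2278 zmax 0.071 rect [469. -81.] [60. 59.] 60.0 hsv [109. 213. 186.]
px 327 239 n 4355 zmax 0.067 rect [608.  89.] [67. 91.] 60.0 hsv [ 19.  10. 253.]
px 484 307 n 933 zmax 0.119 rect [752. 197.] [37. 15.] 60.0 hsv [ 18.  10. 245.]
 shift [-0.017  0.019 -0.428] turn [0.233 0.374 0.007] | mm 128 deg 20 rows 3
```

View pics/w7.png

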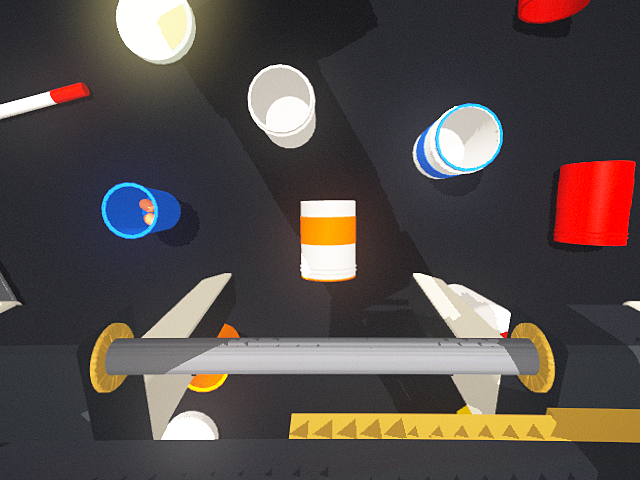

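```bash
python3 -m handwheel '0 0 -0.1 0.08 0.12 0;-0.01 0.01 -0.2 0.15 0.25 0;-0.017 0.019 -0.3 0.233 0.374 0.007;-0.017 0.019 -0.4 0.233 0.374 0.007;-0.017 0.019 -0.428 0.233 0.374 0.007'
python3 - <<'E'
from h import *
show()
im,d,st=snap('wrist','w8.png'); 
im,d,st=snap('scene','s8.png'); 
Rm=toolR(-30,-30); plan(gp([.615,.085,.034],Rm),Rm)
E
```

```text
t: 17.65
tool_pos: [0.6046, 0.0941, 0.131]
orientation: [-0.675, -2.539, -0.181]
force: [-0.4, 0.2, -0.5]
opening: 0.0933
t 17.6 tcp [0.6046 0.0941 0.131 ] grasp [0.6127 0.0894 0.1472] z [-0.44  0.25 -0.86] y [ 0.5   0.87 -0.  ] q [-0.07  0.68  1.05  0.23  1.88 -1.1 ] F [-0.4  0.2 -0.5] open 0.0933
 shift [ 0.002 -0.016 -0.395] turn [-0.001  0.006 -0.007] | mm 118 deg 0 rows 3
```

View pics/w8.png

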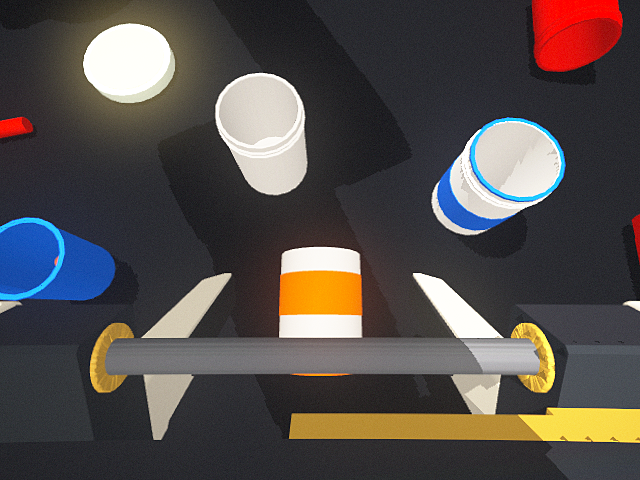

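View pics/s8.png

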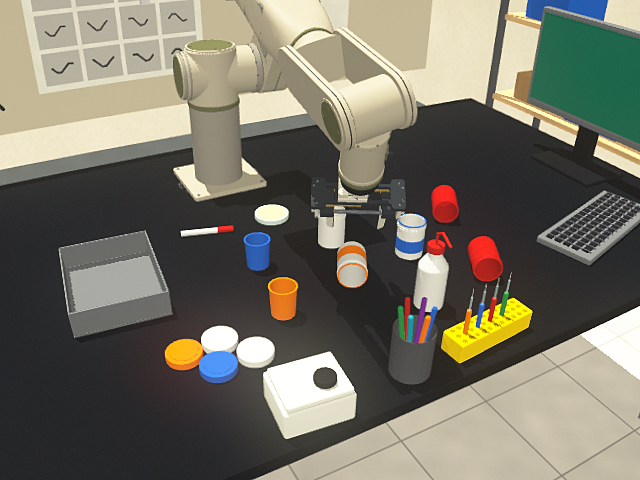

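```bash
python3 -m handwheel '0 -0.01 -0.12 0 0 0;0.002 -0.016 -0.24 0 0 0;0.002 -0.016 -0.34 0 0 0;0.002 -0.016 -0.395 0 0 0;0.002 -0.016 -0.395 0 0 0'
python3 -m handwheel '0 0 0 0 0 0;0 0 0 0 0 0;0 0 0 0 0 0;0 0 0 0 0 0;0 0 0 0 0 0' 1 20
python3 - <<'E'
from h import *
show()
E
python3 -m handwheel '0 0 0.1 0 0 0;0 0 0.2 0 0 0;0 0 0.35 0 0 0;0 0 0.5 0 0 0; 0 0 0.5 0 0 0'
python3 - <<'E'
from h import *
show()
for t in (0,60): Rm=toolR(-75,t); plan(gp([.63,.02,.19],Rm),Rm)
E
```

```text
t: 18.25
tool_pos: [0.6076, 0.0891, 0.0189]
orientation: [-0.674, -2.548, -0.185]
force: [-0.3, -0.7, 0.9]
opening: 0.0928
t: 18.75
tool_pos: [0.6091, 0.0884, 0.02]
orientation: [-0.675, -2.55, -0.187]
force: [1.5, 0.0, 6.3]
opening: 0.0665
t 18.8 tcp [0.6091 0.0884 0.02  ] grasp [0.6171 0.0837 0.0363] z [-0.43  0.25 -0.87] y [0.5  0.87 0.01] q [-0.07  0.79  1.1   0.22  1.72 -1.15] F [1.5 0.  6.3] open 0.0665
t: 19.25
tool_pos: [0.6115, 0.0883, 0.1766]
orientation: [-0.676, -2.559, -0.19]
force: [1.0, 0.3, -0.4]
opening: 0.0665
t 19.2 tcp [0.6115 0.0883 0.1766] grasp [0.6194 0.0836 0.193 ] z [-0.42  0.25 -0.87] y [0.5  0.87 0.01] q [-0.07  0.64  1.01  0.24  1.94 -1.09] F [ 1.   0.3 -0.4] open 0.0665
 shift [ 0.062 -0.228 -0.018] turn [-0.534 -0.395 -0.987] | mm 71 deg 54 rows 7
 shift [ 0.076 -0.28   0.013] turn [-1.61  -1.227 -0.801] | mm 87 deg 98 rows 12
```

```bash
python3 -m handwheel '0.01 -0.04 0 -0.08 -0.06 -0.15;0.02 -0.08 0 -0.16 -0.12 -0.3;0.03 -0.12 0 -0.24 -0.18 -0.45;0.04 -0.16 0 -0.32 -0.24 -0.6;0.05 -0.2 0 -0.4 -0.3 -0.74'
python3 - <<'E'
from h import *
show()
for t in (0,15,30,60): Rm=toolR(-75,t); plan(gp([.63,.02,.19],Rm),Rm)
E
```

```text
t: 19.75
tool_pos: [0.6229, 0.0274, 0.1683]
orientation: [-1.602, -2.548, -0.057]
force: [-0.2, 0.3, -0.8]
opening: 0.0665
t 19.8 tcp [0.6229 0.0274 0.1683] grasp [0.6246 0.0255 0.187 ] z [-0.09  0.1  -0.99] y [ 0.9   0.44 -0.04] q [-0.09  0.31  1.38  0.09  1.55 -0.55] F [-0.2  0.3 -0.8] open 0.0665
 shift [ 0.024 -0.025  0.01 ] turn [-0.14  -0.103 -0.237] | mm 11 deg 13 rows 2
 shift [ 0.028 -0.04   0.012] turn [-0.453 -0.219 -0.228] | mm 15 deg 25 rows 3
 shift [ 0.032 -0.055  0.018] turn [-0.766 -0.334 -0.216] | mm 20 deg 39 rows 5
 shift [ 0.038 -0.077  0.041] turn [-1.392 -0.563 -0.184] | mm 28 deg 68 rows 8
```

```bash
python3 -m handwheel '0 -0.01 0 -0.15 -0.07 -0.04;0.01 -0.02 0 -0.3 -0.14 -0.08;0.02 -0.03 0 -0.46 -0.2 -0.13;0.03 -0.04 0 -0.61 -0.27 -0.17;0.032 -0.055 0.018 -0.766 -0.334 -0.216'
python3 - <<'E'
from h import *
show()
for t in (60,): Rm=toolR(-75,t); plan(gp([.63,.02,.19],Rm),Rm)
E
```

```text
t: 20.25
tool_pos: [0.6327, 0.0121, 0.1741]
orientation: [1.634, 2.138, -0.442]
force: [-0.0, -0.1, -2.6]
opening: 0.0669
t 20.2 tcp [0.6327 0.0121 0.1741] grasp [0.6302 0.0212 0.1904] z [ 0.13 -0.48 -0.86] y [ 0.96  0.26 -0.  ] q [ 0.24  0.23  1.55 -0.54  1.38  0.08] F [-0.  -0.1 -2.6] open 0.0669
 shift [ 0.005 -0.026  0.022] turn [-0.64  -0.175 -0.004] | mm 10 deg 30 rows 4
```

```bash
python3 -m handwheel '0 -0.01 0 -0.16 -0.044 0;0 -0.02 0 -0.32 -0.088 0;0 -0.02 0.01 -0.48 -0.13 0;0.005 -0.026 0.022 -0.64 -0.175 0;0.005 -0.026 0.022 -0.64 -0.175 0'
python3 - <<'E'
from h import *
show()
for t in (60,): Rm=toolR(-75,t); plan(gp([.63,.02,.062],Rm),Rm)
im,d,st=snap('scene','s9.png');
E
```

```text
t: 20.75
tool_pos: [0.6317, 0.0051, 0.1754]
orientation: [1.328, 1.753, -0.779]
force: [-0.7, -0.4, -3.1]
opening: 0.067
t 20.8 tcp [0.6317 0.0051 0.1754] grasp [0.6275 0.0208 0.1849] z [ 0.22 -0.84 -0.5 ] y [ 0.96  0.26 -0.01] q [ 0.45  0.44  1.57 -1.02  1.51  0.45] F [-0.7 -0.4 -3.1] open 0.0670
 shift [ 0.008 -0.003 -0.409] turn [ 0.001 -0.016 -0.007] | mm 123 deg 1 rows 3
```

View pics/s9.png

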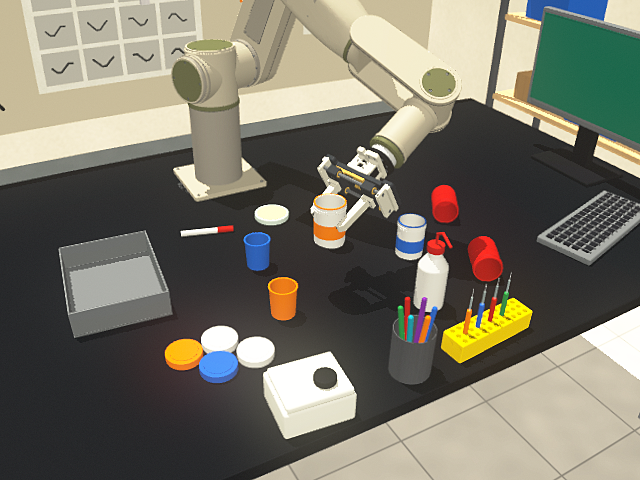

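```bash
python3 -m handwheel '0 0 -0.1 0 0 0;0 0 -0.18 0 0 0;0 0 -0.25 0 0 0;0 0 -0.25 0 0 0'
python3 - <<'E'
from h import *
show()
im,d,st=snap('scene','s10.png'); W=cloud('scene',d)
m=(W[...,0]>.53)&(W[...,0]<.65)&(W[...,1]>.2)&(W[...,1]<.33)&(W[...,2]>.1)
print(m.sum(), np.nanpercentile(W[m][:,2],[0,1,5]) if m.sum() else '')
cv2.imwrite('pics/s10c.png',cv2.resize(im[50:280,300:480],None,fx=2.6,fy=2.6)[:,:,::-1])
E
```

```text
t: 21.2
tool_pos: [0.633, 0.0028, 0.1033]
orientation: [1.339, 1.752, -0.773]
force: [0.0, -0.1, -1.1]
opening: 0.0667
t 21.2 tcp [0.633  0.0028 0.1033] grasp [0.6288 0.0185 0.1128] z [ 0.22 -0.83 -0.51] y [ 0.97  0.26 -0.01] q [ 0.44  0.54  1.57 -1.02  1.44  0.55] F [ 0.  -0.1 -1.1] open 0.0667
3735 [0.18852719 0.21784205 0.23962002]
```

View pics/s10c.png

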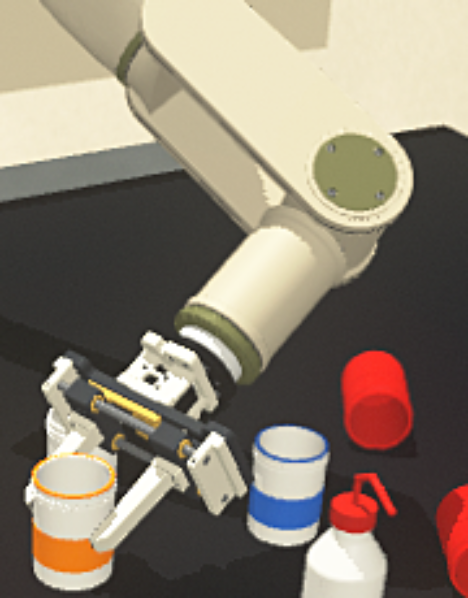

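```bash
python3 -m handwheel '0 0 -0.07 0 0 0;0 0 -0.12 0 0 0;0 0 -0.16 0 0 0;0 0 -0.165 0 0 0;0 0 -0.165 0 0 0'
python3 -m handwheel '0 0 -0.005 0 0 0;0 0 -0.01 0 0 0;0 0 -0.01 0 0 0'
python3 - <<'E'
from h import *
show()
E
```

```text
t: 21.75
tool_pos: [0.6342, 0.004, 0.0561]
orientation: [1.336, 1.748, -0.771]
force: [0.1, 0.2, 0.0]
opening: 0.0668
t: 22.05
tool_pos: [0.6343, 0.0043, 0.0533]
orientation: [1.336, 1.748, -0.77]
force: [0.7, -0.4, -1.5]
opening: 0.0665
t 22.1 tcp [0.6343 0.0043 0.0533] grasp [0.6301 0.0199 0.0628] z [ 0.22 -0.83 -0.5 ] y [ 0.97  0.26 -0.  ] q [ 0.45  0.63  1.56 -1.04  1.4   0.62] F [ 0.7 -0.4 -1.5] open 0.0665
```

```bash
python3 -m handwheel '0 0 -0.01 0 0 0;0 0 -0.018 0 0 0;0 0 -0.018 0 0 0'
python3 -m handwheel '0 0 -0.004 0 0 0;0 0 -0.008 0 0 0;0 0 -0.008 0 0 0'
```

```text
t: 22.35
tool_pos: [0.6339, 0.004, 0.0471]
orientation: [1.335, 1.748, -0.771]
force: [0.2, 0.6, -1.1]
opening: 0.0668
t: 22.65
tool_pos: [0.6343, 0.0042, 0.0467]
orientation: [1.336, 1.746, -0.771]
force: [-4.6, 2.3, 7.6]
opening: 0.0664
```

```bash
python3 -m handwheel '0 0 -0.004 0 0 0;0 0 -0.008 0 0 0;0 0 -0.008 0 0 0'
```

```text
t: 22.95
tool_pos: [0.6348, 0.0046, 0.046]
orientation: [1.335, 1.744, -0.77]
force: [-8.2, 5.2, 15.3]
opening: 0.0666
```

```bash
python3 -m handwheel '0 0 0.003 0 0 0;0 0 0.005 0 0 0' 
python3 -m handwheel '0 0 0 0 0 0;0 0 0 0 0 0;0 0 0 0 0 0;0 0 0 0 0 0;0 0 0 0 0 0' -1
python3 -m handwheel '-0.02 0.09 0.06 0 0 0;-0.05 0.19 0.13 0 0 0;-0.07 0.26 0.22 0 0 0;-0.07 0.26 0.35 0 0 0;-0.07 0.26 0.47 0 0 0'
python3 -m handwheel '0 0 0.15 0 0 0;0 0 0.3 0 0 0;0 0 0.3 0 0 0'
python3 - <<'E'
from h import *
show()
im,d,st=snap('scene','s11.png')
im,d,st=snap('top','top4.png'); W=cloud('top',d); objs(im,W)
E
```

```text
t: 23.15
tool_pos: [0.6347, 0.0045, 0.0462]
orientation: [1.336, 1.746, -0.769]
force: [-1.5, 2.4, 5.8]
opening: 0.0667
t: 23.65
tool_pos: [0.6341, 0.004, 0.0442]
orientation: [1.336, 1.748, -0.77]
force: [0.4, -0.0, -0.2]
opening: 0.0929
t: 24.15
tool_pos: [0.6129, 0.083, 0.1864]
orientation: [1.334, 1.749, -0.77]
force: [-0.3, 0.3, 0.8]
opening: 0.0933
t: 24.45
tool_pos: [0.6155, 0.0832, 0.2838]
orientation: [1.341, 1.742, -0.757]
force: [1.1, -0.5, 1.1]
opening: 0.0926
t 24.4 tcp [0.6155 0.0832 0.2838] grasp [0.6112 0.0988 0.2933] z [ 0.23 -0.83 -0.51] y [0.97 0.26 0.01] q [ 0.57  0.37  1.43 -0.98  1.7   0.36] F [ 1.1 -0.5  1.1] open 0.0926
px 156 276 n 31685 z98 0.631 mean [0.46  0.275 0.491] rect mm [558. 261.] [651. 417.] 28.0 hsv [ 20.  52. 171.]
px 451 191 n 1881 z98 0.023 mean [ 0.712 -0.292  0.017] rect mm [ 710. -302.] [137. 143.] 68.0 hsv [ 21. 175. 244.]
px 416 175 n 629 z98 0.023 mean [ 0.75  -0.208  0.017] rect mm [ 751. -208.] [70. 72.] 31.0 hsv [ 21.  14. 245.]
px 377 207 n 495 z98 0.074 mean [ 0.662 -0.107  0.043] rect mm [ 659. -106.] [59. 59.] 0.0 hsv [ 11. 182. 189.]
px 325 217 n 487 z98 0.095 mean [0.633 0.017 0.063] rect mm [631.  16.] [67. 67.] 1.0 hsv [ 12.  85. 173.]
px 511 307 n 2367 z98 0.065 mean [ 0.43  -0.416  0.043] rect mm [ 421. -404.] [205. 261.] 85.0 hsv [20. 10. 67.]
px 367 286 n 429 z98 0.074 mean [ 0.473 -0.083  0.042] rect mm [470. -81.] [60. 59.] 44.0 hsv [109. 176. 146.]
px 277 290 n 350 z98 0.095 mean [0.461 0.124 0.069] rect mm [459. 121.] [67. 68.] 63.0 hsv [ 21.  25. 188.]
px 312 369 n 905 z98 0.021 mean [0.284 0.042 0.016] rect mm [288.  43.] [75. 86.] 0.0 hsv [ 25.  56. 247.]
px 389 369 n 230 z98 0.020 mean [ 0.284 -0.136  0.015] rect mm [ 284. -138.] [130.  14.] 74.0 hsv [ 20.   26.  220.5]
```

View pics/s11.png

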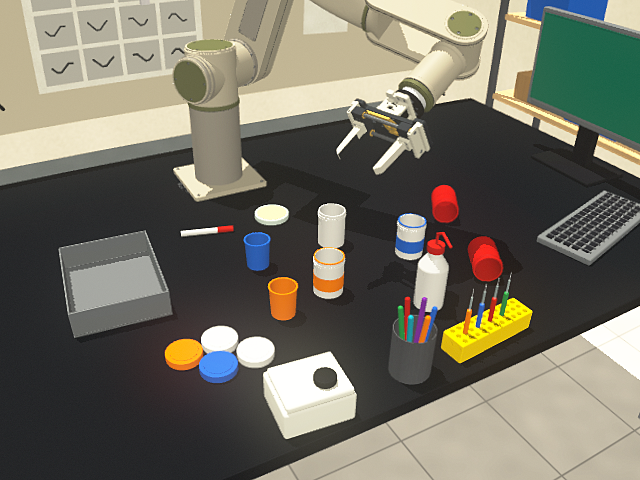

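View pics/top4.png

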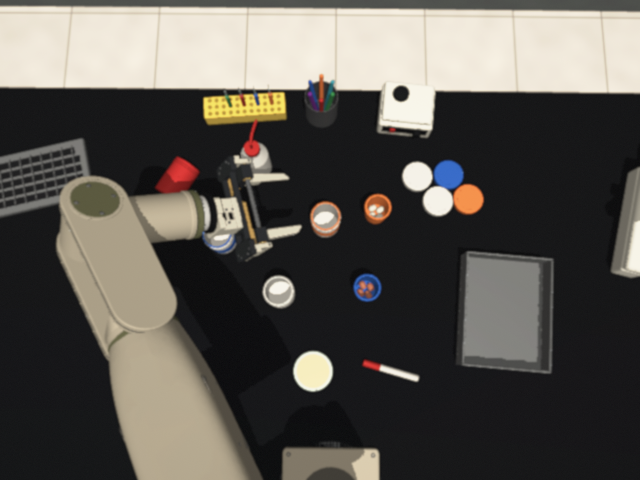

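```bash
cat > fk.py <<'E'
import numpy as np
from scipy.spatial.transform import Rotation as R
from scipy.optimize import least_squares
# tcp, q
D=[([0.1952,0.5668,0.2176],[1.1536,.1312,1.4893,0,1.523,-.0854]),
([.31,.3443,.1957],[0.73,-0.24,1.88,0,1.49,0.15]),
([0.4017,0.1666,0.1935],[-0.11,-0.04,1.82,0.44,1.74,-0.69]),
([0.4229,0.1249,0.0174],[-0.23,0.36,1.79,0.46,1.54,-0.96]),
([0.4651,0.108,0.1548],[0.74,-0.03,2.04,-0.87,1.41,0.43]),
([0.4678,0.1084,0.0458],[0.74,0.19,2.05,-0.91,1.26,0.62]),
([0.5854,0.3308,0.1416],[0.12,0.47,1.35,0.58,1.54,-0.41]),
([0.5774,0.2988,0.1447],[0.4,0.31,1.41,0,1.42,-0.03]),
([0.556,0.3431,0.1936],[0.9,0.68,1.14,-0.84,1.79,0.48]),
([0.6131,0.082,0.2611],[0,0.33,1.2,0.08,1.78,-1.03]),
([0.6091,0.0884,0.02],[-0.07,0.79,1.1,0.22,1.72,-1.15]),
([0.6317,0.0051,0.1754],[0.45,0.44,1.57,-1.02,1.51,0.45]),
([0.6343,0.0043,0.0533],[0.45,0.63,1.56,-1.04,1.4,0.62]),
([0.6155,0.0832,0.2838],[0.57,0.37,1.43,-0.98,1.7,0.36])]
def fk(q,p,s4=1,s6=1):
    h,a1,L2,a3,L3,Dt=p
    A=R.from_euler('ZY',[q[0],q[1]]); B=A*R.from_euler('Y',q[2])
    w=np.array([0,0,h])+A.apply([0,0,L2])+R.from_euler('Z',q[0]).apply([a1,0,0])+B.apply([a3,0,L3])
    C=B*R.from_euler('ZYZ',[s4*q[3],q[4],s6*q[5]])
    return w+C.apply([0,0,Dt]),C
def fit():
    best=None
    for s in (1,-1):
        f=lambda p:np.concatenate([fk(q,p,s)[0]-t for t,q in D])
        r=least_squares(f,[.4,0,.45,0,.45,.3])
        if best is None or r.cost<best[0]: best=(r.cost,s,r.x,np.abs(r.fun).max())
    return best
if __name__=='__main__':
    print(fit())
E
python3 - <<'E'
from fk import *; from h import *
b=fit(); print(b)
s=robot.read_state()
for s6 in (1,-1): print((fk(s['q'],b[2],b[1],s6)[1].as_matrix()).round(2), fk(s['q'],b[2],b[1],s6)[0])
print(R.from_rotvec(s['orientation']).as_matrix().round(2))
E
```

```text
(np.float64(0.015639501673237428), 1, array([0.30518599, 0.01424776, 0.36258625, 0.07118525, 0.53626434,
       0.34744689]), np.float64(0.0677090561651596))
[[-0.97 -0.13  0.23]
 [-0.26  0.49 -0.83]
 [-0.   -0.86 -0.51]] [0.62837103 0.06045099 0.26791319]
[[-0.63 -0.74  0.23]
 [-0.52  0.19 -0.83]
 [ 0.58 -0.64 -0.51]] [0.62837103 0.06045099 0.26791319]
[[-0.13  0.97  0.23]
 [ 0.49  0.26 -0.83]
 [-0.86  0.   -0.51]]
```

Run:
```python
s=open('fk.py').read()
s=s.replace("h,a1,L2,a3,L3,Dt=p","h,a1,L2,a3,L3,Dt,a2,b,c=p").replace("A.apply([0,0,L2])","A.apply([a2,b,L2])").replace("C.apply([0,0,Dt])","C.apply([0,0,Dt])+B.apply([0,0,0])").replace("[.4,0,.45,0,.45,.3]","[.4,0,.45,0,.45,.3,0,0,0]").replace("R.from_euler('ZYZ',[s4*q[3],q[4],s6*q[5]])","R.from_euler('ZYZ',[s4*q[3],q[4],s6*q[5]]); w=w+(B*R.from_euler('ZY',[s4*q[3],q[4]])).apply([c,0,0])")
open('fk.py','w').write(s)
from fk import *; b=fit(); print(b)
print(np.array([fk(q,b[2],b[1])[0]-t for t,q in D]).round(3))
```

```text
(np.float64(5.430551056632209e-05), 1, array([ 0.31620556,  0.00305259,  0.37085626,  0.06205743,  0.55940394,
        0.37809985, -0.00237438,  0.0508033 ,  0.00777794]), np.float64(0.0030383436517181783))
[[-0.    -0.001 -0.001]
 [ 0.001  0.002  0.001]
 [-0.    -0.001  0.002]
 [ 0.     0.001  0.003]
 [-0.    -0.002 -0.003]
 [-0.001 -0.    -0.002]
 [ 0.001 -0.     0.001]
 [ 0.002  0.001  0.003]
 [-0.    -0.001 -0.001]
 [-0.002 -0.002 -0.003]
 [ 0.     0.001 -0.001]
 [-0.002 -0.002 -0.002]
 [ 0.002  0.001  0.002]
 [-0.001  0.002  0.001]]
```

```bash
cat >> fk.py <<'E'
LO=np.array([-2.96,-.89,.02,-1.34,0,-2.66]);HI=np.array([2.96,2.26,2.5,4.48,2.73,2.66])
B=fit()
OFF=R.from_euler('Z',-np.pi/2)
def FK(q):
    t,C=fk(q,B[2],B[1]); return t,C*OFF
def ik(tcp,Rm,seed):
    Rt=R.from_matrix(Rm)
    def f(q):
        t,C=FK(q); return np.concatenate([(t-tcp)*5,(C*Rt.inv()).as_rotvec()])
    r=least_squares(f,np.clip(seed,LO+.01,HI-.01),bounds=(LO,HI)); return r.x,np.abs(r.fun).max()
E
python3 - <<'E'
from fk import *; from h import *
s=robot.read_state(); t,C=FK(s['q']); print(t-s['tool_pos'],(C*R.from_rotvec(s['orientation']).inv()).as_rotvec())
def spin(Rm,phi): return Rm@R.from_euler('Z',phi,degrees=True).as_matrix()
for name,c,yaws in (('cupO',[.659,-.106,.045],(-30,-10,10)),('cupB',[.470,-.081,.045],(-30,-10,10)),('jarO',[.631,.016,.15],(-20,0,20)),('jarB',[.588,.263,.15],(0,20,40))):
  for yaw in yaws:
    for T in (50,60,70):
        Rm=toolR(yaw,T); out=[]
        for ph in (0,90,180,-90,-180):
            best=(9,None)
            for q4 in (0,3.1,1.5,-1):
                for q6 in (-1.5,0,1.5):
                    q,e=ik(gp(c,Rm),spin(Rm,ph),[np.radians(yaw),.5,1.8,q4,.5,q6])
                    if e<best[0]: best=(e,q)
                    if e<1e-3: break
                if best[0]<1e-3: break
            out.append('%d:%s'%(ph,best[1].round(1) if best[0]<2e-3 else 'X'))
        print(name,yaw,T,out)
E
```

```text
[-0.00020125 -0.0002505   0.00079594] [-0.70756371  2.61646514  1.58841688]
cupO -30 50 ['0:X', '90:X', '180:X', '-90:X', '-180:X']
cupO -30 60 ['0:[ 0.   0.2  2.2  4.2  0.5 -2.3]', '90:[ 0.   0.2  2.2  4.2  0.5 -0.7]', '180:[0.  0.2 2.2 4.2 0.5 0.8]', '-90:[0.  0.2 2.2 4.2 0.5 2.4]', '-180:[0.  0.2 2.2 4.2 0.5 0.8]']
cupO -30 70 ['0:[ 0.   0.3  2.2  3.9  0.8 -2. ]', '90:[ 0.   0.3  2.2  3.9  0.8 -0.4]', '180:[0.  0.3 2.2 3.9 0.8 1.1]', '-90:X', '-180:[0.  0.3 2.2 3.9 0.8 1.1]']
cupO -10 50 ['0:[-0.3  0.   2.3  1.7  0.1 -0.2]', '90:[-0.3  0.   2.3  1.7  0.1  1.4]', '180:X', '-90:[-0.3  0.   2.3  1.7  0.1 -1.7]', '-180:X']
cupO -10 60 ['0:[-0.3  0.1  2.3  2.8  0.4 -1.3]', '90:[-0.3  0.1  2.3  2.8  0.4  0.2]', '180:[-0.3  0.1  2.3  2.8  0.4  1.8]', '-90:X', '-180:[-0.3  0.1  2.3  2.8  0.4  1.8]']
cupO -10 70 ['0:[-0.3  0.3  2.4  3.   0.7 -1.5]', '90:[-0.3  0.3  2.4  3.   0.7  0.1]', '180:[-0.3  0.3  2.4  3.   0.7  1.7]', '-90:X', '-180:[-0.3  0.3  2.4  3.   0.7  1.7]']
cupO 10 50 ['0:[-0.5  0.1  2.2  1.4  0.5 -0.2]', '90:[-0.5  0.1  2.2  1.4  0.5  1.3]', '180:X', '-90:[-0.5  0.1  2.2  
[... 2904 characters left out ...]
 0.4 -0.3  2.4 -0.9  0.  -2.2]', '180:[ 0.4 -0.3  2.4 -0.9  0.  -0.6]', '-90:[ 0.3 -0.3  2.4  1.9  0.  -1.9]', '-180:[ 0.4 -0.3  2.4 -0.9  0.  -0.6]']
jarB 20 70 ['0:X', '90:X', '180:X', '-90:X', '-180:X']
jarB 40 50 ['0:[ 0.1 -0.3  2.3  0.9  0.6  0.3]', '90:[ 0.1 -0.3  2.3  0.9  0.6  1.9]', '180:X', '-90:[ 0.1 -0.3  2.3  0.9  0.6 -1.3]', '-180:X']
jarB 40 60 ['0:[ 0.  -0.2  2.4  1.4  0.6 -0.2]', '90:[ 0.  -0.2  2.4  1.4  0.6  1.3]', '180:X', '-90:[ 0.  -0.2  2.4  1.4  0.6 -1.8]', '-180:X']
jarB 40 70 ['0:[-0.  -0.1  2.4  1.9  0.7 -0.7]', '90:[-0.  -0.1  2.4  1.9  0.7  0.9]', '180:[-0.  -0.1  2.4  1.9  0.7  2.4]', '-90:[-0.  -0.1  2.4  1.9  0.7 -2.3]', '-180:[-0.  -0.1  2.4  1.9  0.7  2.4]']
```

```bash
sed -i "s/OFF=R.from_euler('Z',-np.pi\/2)/OFF=R.from_euler('Z',np.pi\/2)/" fk.py
python3 - <<'E'
from fk import *; from h import *
s=robot.read_state(); t,C=FK(s['q']); print(t-s['tool_pos'],(C*R.from_rotvec(s['orientation']).inv()).as_rotvec())
def spin(Rm,phi): return Rm@R.from_euler('Z',phi,degrees=True).as_matrix()
for name,c,yaws in (('cupO',[.659,-.106,.045],(50,80,110)),('cupB',[.470,-.081,.045],(50,80,110)),('jarO',[.631,.016,.15],(50,80,110)),('jarB',[.588,.263,.15],(50,80,110))):
  for yaw in yaws:
    for T in (55,65):
        Rm=toolR(yaw,T); out=[]
        for ph in (0,90,180,-90,):
            best=(9,None)
            for q4 in (1,):
                for q6 in (-1.5,0,1.5):
                    q,e=ik(gp(c,Rm),spin(Rm,ph),[np.arctan2(c[1],c[0])-.5,.5,1.4,q4,1.4,q6])
                    if e<best[0]: best=(e,q)
                    if e<1e-3: break
            out.append('%d:%s'%(ph,best[1].round(1) if best[0]<2e-3 else 'X'))
        print(name,yaw,T,out)
E
```

```text
[-0.00020125 -0.0002505   0.00079594] [-3.88578059e-16 -3.88578059e-16 -4.16333634e-16]
cupO 50 55 ['0:[-0.7  0.5  1.7  1.1  1.2  2.6]', '90:[-0.7  0.5  1.7  1.1  1.2 -2.1]', '180:[-0.7  0.5  1.7  1.1  1.2 -0.6]', '-90:[-0.7  0.5  1.7  1.1  1.2  1. ]']
cupO 50 65 ['0:[-0.8  0.6  1.7  1.2  1.3  2.4]', '90:[-0.8  0.6  1.7  1.2  1.3 -2.3]', '180:[-0.8  0.6  1.7  1.2  1.3 -0.7]', '-90:[-0.8  0.6  1.7  1.2  1.3  0.8]']
cupO 80 55 ['0:[-0.6  0.8  1.3  0.8  1.6  2.5]', '90:[-0.6  0.8  1.3  0.8  1.6 -2.2]', '180:[-0.6  0.8  1.3  0.8  1.6 -0.7]', '-90:[-0.6  0.8  1.3  0.8  1.6  0.9]']
cupO 80 65 ['0:[-0.7  0.9  1.2  0.9  1.7  2.4]', '90:[-0.7  0.9  1.2  0.9  1.7 -2.3]', '180:[-0.7  0.9  1.2  0.9  1.7 -0.7]', '-90:[-0.7  0.9  1.2  0.9  1.7  0.9]']
cupO 110 55 ['0:[-0.5  1.1  0.7  0.6  2.   2.3]', '90:[-0.5  1.1  0.7  0.6  2.  -2.4]', '180:[-0.5  1.1  0.7  0.6  2.  -0.8]', '-90:[-0.5  1.1  0.7  0.6  2.   0.7]']
cupO 110 65 ['0:[-0.5  1.3  0.6  0.7  2.2  2.4]', '90:[-0.5  1.3  0.6  0.7  2.2 -2.3]', '180:[-0.5  1.3  0.6  0.7  2.2 -0.8]', '-90:[-0.5  1.3  0.6  0.7  2.2  0.8]']
cupB 50 55 ['0:[-1. 
[... 2165 characters left out ...]
1 -0.1  2.3  1.5  0.9 -0.5]', '-90:[-0.1 -0.1  2.3  1.5  0.9  1.1]']
jarB 80 55 ['0:X', '90:[-0.1  0.2  1.9  1.   1.3 -2. ]', '180:[-0.1  0.2  1.9  1.   1.3 -0.4]', '-90:[-0.1  0.2  1.9  1.   1.3  1.2]']
jarB 80 65 ['0:[-0.2  0.3  1.9  1.2  1.4  2.6]', '90:[-0.2  0.3  1.9  1.2  1.4 -2.1]', '180:[-0.2  0.3  1.9  1.2  1.4 -0.6]', '-90:[-0.2  0.3  1.9  1.2  1.4  1. ]']
jarB 110 55 ['0:[-0.1  0.6  1.4  0.8  1.7  2.6]', '90:[-0.1  0.6  1.4  0.8  1.7 -2.2]', '180:[-0.1  0.6  1.4  0.8  1.7 -0.6]', '-90:[-0.1  0.6  1.4  0.8  1.7  1. ]']
jarB 110 65 ['0:[-0.1  0.7  1.4  1.   1.8  2.5]', '90:[-0.1  0.7  1.4  1.   1.8 -2.2]', '180:[-0.1  0.7  1.4  1.   1.8 -0.6]', '-90:[-0.1  0.7  1.4  1.   1.8  0.9]']
```

```bash
cat >> h.py <<'E'
def spin(Rm,phi): return Rm@R.from_euler('Z',phi,degrees=True).as_matrix()
def cupR(yaw,T,sp=0): return spin(toolR(yaw,T),180+sp)
E
python3 - <<'E'
from h import *
for T in (0,30,60):
    Rm=cupR(85,T); plan(gp([.655,-.16,.28],Rm),Rm,T)
E
```

```text
0 shift [ 0.138 -0.808 -0.052] turn [ 1.326  0.118 -0.406] | mm 246 deg 63 rows 8
30 shift [ 0.141 -0.777 -0.044] turn [ 1.992  0.177 -0.351] | mm 237 deg 91 rows 11
60 shift [ 0.143 -0.754 -0.021] turn [ 2.657  0.236 -0.271] | mm 230 deg 121 rows 15
```

```bash
python3 -m handwheel '0.02 -0.1 0 0.18 0.02 -0.05;0.04 -0.2 0 0.36 0.03 -0.1;0.06 -0.3 0 0.54 0.05 -0.16;0.08 -0.4 0 0.72 0.06 -0.22;0.1 -0.5 0 0.9 0.08 -0.27'
python3 - <<'E'
from h import *
show()
for T in (0,20,60):
    Rm=cupR(85,T); plan(gp([.655,-.18,.28],Rm),Rm,T)
E
```

```text
t: 25.05
tool_pos: [0.6432, -0.0682, 0.2743]
orientation: [2.003, 2.047, -0.291]
force: [0.2, -0.3, -0.3]
opening: 0.0935
t 25.1 tcp [ 0.6432 -0.0682  0.2743] grasp [ 0.6423 -0.0622  0.2921] z [ 0.05 -0.32 -0.95] y [1.   0.03 0.04] q [ 0.    0.19  1.35 -0.33  1.55 -0.02] F [ 0.2 -0.3 -0.3] open 0.0935
0 shift [ 0.039 -0.373 -0.044] turn [ 0.42   0.037 -0.138] | mm 113 deg 20 rows 3
20 shift [ 0.041 -0.351 -0.04 ] turn [ 0.865  0.023 -0.124] | mm 107 deg 39 rows 5
60 shift [ 0.044 -0.319 -0.012] turn [ 1.753 -0.01  -0.089] | mm 97 deg 79 rows 10
```

```bash
python3 -m handwheel '0 -0.07 0 0.18 0.01 -0.02;0.01 -0.14 0 0.36 0.01 -0.05;0.02 -0.21 0 0.54 0.02 -0.08;0.03 -0.28 0 0.72 0.02 -0.1;0.04 -0.35 -0.01 0.87 0.02 -0.12'
python3 - <<'E'
from h import *
show()
for T in (60,):
    Rm=cupR(85,T); plan(gp([.655,-.2,.26],Rm),Rm,T)
E
```

```text
t: 25.55
tool_pos: [0.6549, -0.1745, 0.2714]
orientation: [-2.122, -1.947, -0.383]
force: [-0.5, 0.4, -0.3]
opening: 0.0929
t 25.6 tcp [ 0.6549 -0.1745  0.2714] grasp [ 0.6543 -0.181   0.2891] z [ 0.03  0.35 -0.94] y [ 1.   -0.09  0.  ] q [-0.52  0.43  1.08  0.33  1.77 -0.39] F [-0.5  0.4 -0.3] open 0.0929
60 shift [ 0.005 -0.031 -0.069] turn [ 0.88  -0.073  0.001] | mm 23 deg 40 rows 5
```

```bash
python3 -m handwheel '0 -0.01 0 0.18 -0.015 0;0 -0.02 0 0.36 -0.03 0;0 -0.03 -0.02 0.54 -0.045 0;0.005 -0.03 -0.04 0.72 -0.06 0;0.005 -0.031 -0.05 0.88 -0.073 0'
python3 - <<'E'
from h import *
show()
im,d,st=snap('top','top5.png'); W=cloud('top',d); objs(im,W)
im,d,st=snap('scene','s12.png')
im,d,st=snap('wrist','w9.png'); wristobjs(im,d,st)
for k in (.13,0):
    Rm=cupR(85,60); plan(gp(np.array([.659,-.106,.042])-k*Rm[:,2],Rm),Rm,k)
E
```

```text
t: 26.05
tool_pos: [0.6559, -0.183, 0.2544]
orientation: [-1.664, -1.52, -0.961]
force: [0.0, 0.7, 0.2]
opening: 0.0929
t 26.1 tcp [ 0.6559 -0.183   0.2544] grasp [ 0.6544 -0.1993  0.2638] z [ 0.08  0.86 -0.5 ] y [ 1.   -0.09 -0.  ] q [-0.75  0.8   0.9   0.88  2.05 -0.48] F [0.  0.7 0.2] open 0.0929
px 255 157 n 925 z98 0.188 mean [0.763 0.178 0.11 ] rect mm [779. 176.] [62. 84.] 52.0 hsv [ 20.  26. 178.]
px 498 288 n 45912 z98 0.637 mean [ 0.447 -0.255  0.487] rect mm [ 460. -243.] [413. 673.] 61.0 hsv [ 20.  52. 174.]
px 176 179 n 1101 z98 0.070 mean [0.725 0.371 0.057] rect mm [730. 376.] [66. 91.] 60.0 hsv [  0. 193. 196.]
px 377 207 n 491 z98 0.074 mean [ 0.662 -0.108  0.043] rect mm [ 658. -106.] [58. 59.] 45.0 hsv [ 11. 182. 189.]
px 325 217 n 482 z98 0.094 mean [0.633 0.017 0.063] rect mm [631.  16.] [67. 67.] 89.0 hsv [ 12.  84. 174.]
px 218 235 n 571 z98 0.095 mean [0.589 0.265 0.061] rect mm [588. 263.] [67. 66.] 0.0 hsv [110.  28. 150.]
px 134 284 n 1170 z98 0.069 mean [0.471 0.456 0.057] rect mm [474. 461.] [67. 91.] 55.0 hsv [  0. 193. 197.]
px 367 286 n 435 z98 0.074 m
[... 477 characters left out ...]
. 152.] [ 80. 329.] 3.0 hsv [ 30. 179. 161.]
px 265 156 n 1581 zmax 0.091 rect [589. 262.] [67. 66.] 79.0 hsv [ 18.  25. 217.]
px 372 173 n 1890 zmax 0.118 rect [769. 170.] [40. 65.] 75.0 hsv [ 18.  13. 239.]
px 177 211 n 2420 zmax 0.090 rect [459. 120.] [66. 68.] 78.0 hsv [ 18.  20. 214.]
px 292 253 n 2917 zmax 0.091 rect [631.  15.] [67. 67.] 47.0 hsv [ 16.  23. 236.]
px 149 315 n 795 zmax 0.070 rect [467. -60.] [49. 19.] 15.0 hsv [110. 196. 179.]
px 321 321 n 1252 zmax 0.071 rect [659. -95.] [39. 59.] 84.0 hsv [ 15. 255. 250.]
0.13 shift [-0.015 -0.065 -0.51 ] turn [ 0.001 -0.011  0.002] | mm 154 deg 0 rows 4
0 shift [ 0.018  0.309 -0.727] turn [ 0.001 -0.011  0.002] | mm 237 deg 0 rows 5
```

View pics/s12.png

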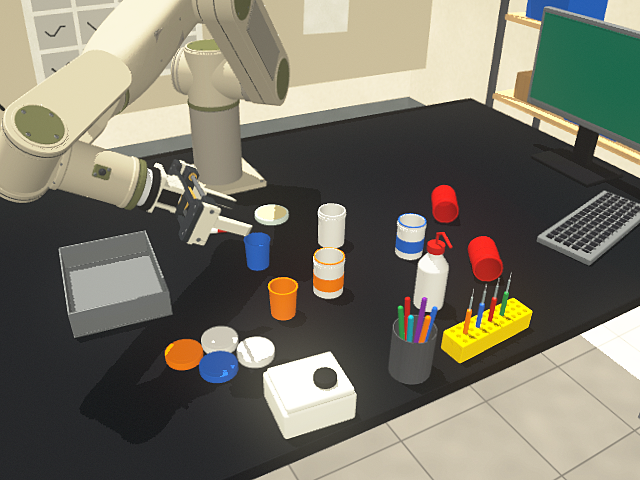

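View pics/w9.png

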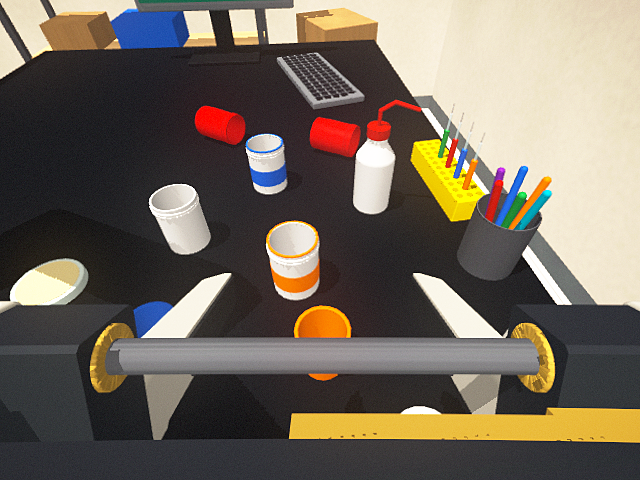

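```bash
python3 -m handwheel '0.005 0.1 0 0 0 0;0.01 0.2 -0.1 0 -0.01 0;0.018 0.28 -0.2 0 -0.01 0;0.018 0.309 -0.3 0 -0.01 0;0.018 0.309 -0.4 0 -0.01 0'
python3 - <<'E'
from h import *
show()
im,d,st=snap('wrist','w10.png')
im,d,st=snap('scene','s13.png')
Rm=cupR(85,60); plan(gp(np.array([.659,-.106,.042]),Rm),Rm)
E
```

```text
t: 26.7
tool_pos: [0.6628, -0.0869, 0.1387]
orientation: [-1.664, -1.545, -0.962]
force: [-0.6, -0.7, 0.4]
opening: 0.0928
t 26.7 tcp [ 0.6628 -0.0869  0.1387] grasp [ 0.6614 -0.103   0.1483] z [ 0.08  0.86 -0.51] y [ 1.   -0.08  0.01] q [-0.64  0.77  1.16  0.86  1.82 -0.62] F [-0.6 -0.7  0.4] open 0.0928
 shift [-0.001 -0.01  -0.34 ] turn [ 0.01   0.006 -0.005] | mm 102 deg 1 rows 3
```

View pics/w10.png

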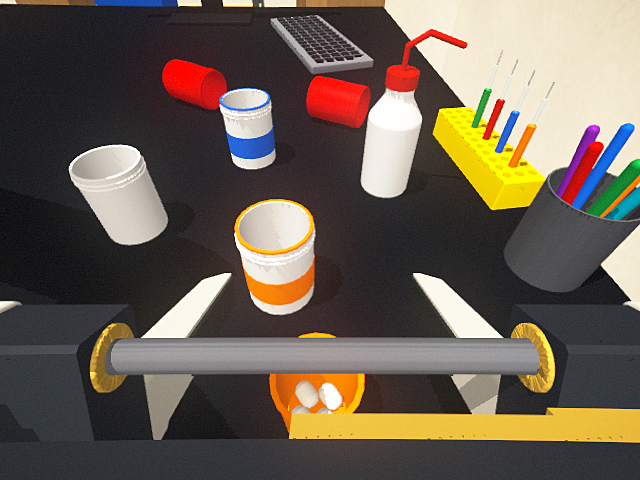

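View pics/s13.png

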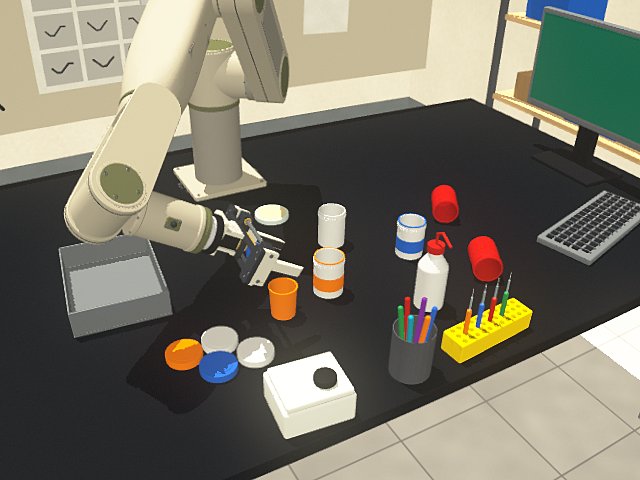

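```bash
python3 -m handwheel '0 -0.01 -0.1 0 0 0;-0.001 -0.01 -0.2 0.01 0 0;-0.001 -0.01 -0.28 0.01 0 0;-0.001 -0.01 -0.34 0.01 0 0;-0.001 -0.01 -0.34 0.01 0 0'
python3 -m handwheel '0 0 0 0 0 0;0 0 0 0 0 0;0 0 0 0 0 0;0 0 0 0 0 0;0 0 0 0 0 0' 1 10
python3 -m handwheel '0 0 0 0 0 0;0 0 0 0 0 0;0 0 0 0 0 0'
python3 - <<'E'
from h import *
show()
im,d,st=snap('wrist','w11.png')
im,d,st=snap('scene','s14.png')
E
```

```text
t: 27.3
tool_pos: [0.6614, -0.092, 0.0346]
orientation: [-1.66, -1.53, -0.968]
force: [0.6, 0.4, -0.3]
opening: 0.0928
t: 27.8
tool_pos: [0.6619, -0.0927, 0.036]
orientation: [-1.66, -1.531, -0.97]
force: [-0.5, 0.0, 1.3]
opening: 0.0574
t: 28.1
tool_pos: [0.6619, -0.0926, 0.0359]
orientation: [-1.659, -1.53, -0.971]
force: [-1.3, -1.2, 5.3]
opening: 0.0563
t 28.1 tcp [ 0.6619 -0.0926  0.0359] grasp [ 0.6604 -0.1089  0.0453] z [ 0.08  0.86 -0.5 ] y [ 1.   -0.09  0.01] q [-0.65  0.93  1.13  0.84  1.75 -0.72] F [-1.3 -1.2  5.3] open 0.0563
```

View pics/w11.png

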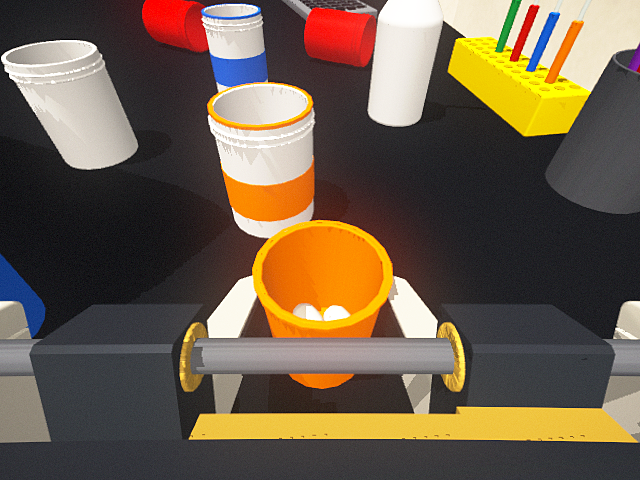

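View pics/s14.png

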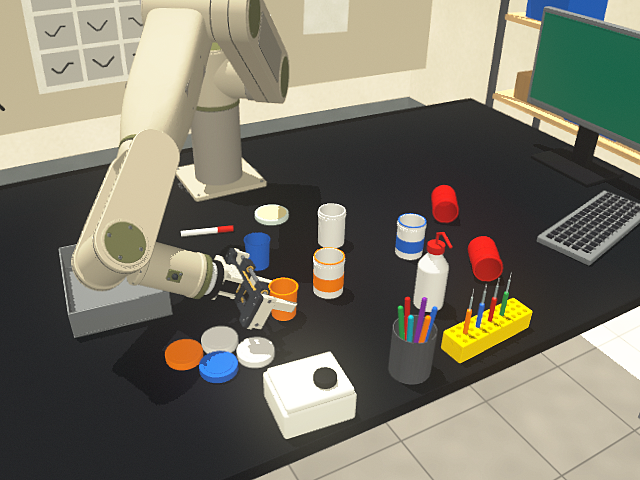

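```bash
python3 -m handwheel '0 0 0.08 0 0 0;0 0 0.2 0 0 0;0 0 0.35 0 0 0;0 0 0.5 0 0 0;0 0 0.63 0 0 0'
cat >> h.py <<'E'
UT=cupR(0,60).T@np.array([0,0,1.])
def lip(Rm,hm=.025,r=.029):
    u=Rm@UT; m=-np.array([0,0,1.])+u[2]*u; m/=np.linalg.norm(m)+1e-9
    return hm*u+r*m, np.degrees(np.arccos(u[2])), u
E
python3 - <<'E'
from h import *; from fk import FK,ik
s=robot.read_state(); q=s['q']; show()
J=np.array([.631,.016,.09])
for T,sp in ((60,0),(60,45),(60,90),(65,110),(68,130),(70,150),(70,165)):
    Rm=cupR(85,T,sp); l,a,u=lip(Rm)
    g=J+[0,0,.045]-l; tc=gp(g,Rm); q,e=ik(tc,Rm,q); 
    # body low point
    c=[g-Rm[:,2]*L+Rm[:,0]*sx*.0375+Rm[:,1]*sy*.094 for L in(.065,.12) for sx in(1,-1) for sy in (1,-1)]
    c=np.array(c); k=c[:,2].argmin()
    print(T,sp,'tilt %.0f'%a,'u',u.round(2),'lipoff',l.round(3),'g',g.round(3),'q',q.round(2),'e %.4f'%e,'bodylow',c[k].round(3))
E
```

```text
t: 28.7
tool_pos: [0.6618, -0.0924, 0.2261]
orientation: [-1.66, -1.53, -0.97]
force: [0.3, -0.0, 0.0]
opening: 0.0565
t 28.7 tcp [ 0.6618 -0.0924  0.2261] grasp [ 0.6603 -0.1087  0.2354] z [ 0.08  0.86 -0.5 ] y [ 1.   -0.09  0.01] q [-0.65  0.68  1.13  0.89  1.91 -0.52] F [ 0.3 -0.   0. ] open 0.0565
60 0 tilt 0 u [-0. -0.  1.] lipoff [-0.    -0.     0.025] g [0.631 0.016 0.11 ] q [-0.53  0.63  1.45  0.9   1.64 -0.66] e 0.0000 bodylow [ 0.531 -0.051  0.11 ]
60 45 tilt 39 u [ 0.6  -0.18  0.78] lipoff [ 0.037 -0.011  0.001] g [0.594 0.027 0.134] q [-0.54  0.51  1.58  0.9   1.65  0.11] e 0.0000 bodylow [ 0.625 -0.079  0.086]
60 90 tilt 76 u [ 0.82 -0.51  0.25] lipoff [ 0.027 -0.016 -0.022] g [0.604 0.032 0.157] q [-0.53  0.49  1.55  0.91  1.67  0.94] e 0.0000 bodylow [ 0.633 -0.074  0.108]
65 110 tilt 93 u [ 0.76 -0.65 -0.06] lipoff [ 0.018 -0.015 -0.03 ] g [0.613 0.031 0.165] q [-0.54  0.55  1.51  0.97  1.72  1.28] e 0.0000 bodylow [ 0.607 -0.07   0.101]
68 130 tilt 109 u [ 0.6  -0.73 -0.33] lipoff [ 0.009 -0.011 -0.036] g [0.622 0.027 0.171] q [-0.55  0.6   1.47  1.    1.75  1.62] e 0.0000 bodylow [ 0.582 -0.066  0.106]
70 150 tilt 122 u [ 0.37 -0.76 -0.53] lipoff [ 0.002 -0.005 -0.038] g [0.629 0.021 0.173] q [-0.56  0.64  1.44  1.03  1.78  1.97] e 0.0000 bodylow [ 0.558 -0.061  0.12 ]
70 165 tilt 128 u [ 0.16 -0.77 -0.62] lipoff [ 0.    -0.002 -0.038] g [0.631 0.018 0.173] q [-0.56  0.64  1.43  1.03  1.78  2.24] e 0.0000 bodylow [ 0.543 -0.057  0.139]
```

Run:
```python
from h import *
show()
for sp in (40,78):
    Rm=cupR(85,60,sp); l,a,u=lip(Rm); uh=u.copy(); uh[2]=0; uh/=np.linalg.norm(uh)
    g=np.array([.631,.016,.09+.07])-.012*uh-l; plan(gp(g,Rm),Rm,(sp,a))
```

```text
t 28.7 tcp [ 0.6618 -0.0924  0.2261] grasp [ 0.6603 -0.1087  0.2354] z [ 0.08  0.86 -0.5 ] y [ 1.   -0.09  0.01] q [-0.65  0.68  1.13  0.89  1.91 -0.52] F [ 0.3 -0.   0. ] open 0.0565
(40, np.float64(34.45879312591779)) shift [-0.259  0.46  -0.266] turn [ 0.068  0.779 -0.445] | mm 177 deg 40 rows 5
(78, np.float64(66.05034490172409)) shift [-0.236  0.486 -0.197] turn [ 0.134  1.507 -0.867] | mm 173 deg 78 rows 10
```

Spin 40° while staying high, then move over the jar.

```bash
python3 -m handwheel '-0.02 0.05 0 0.014 0.156 -0.09;-0.06 0.12 0 0.028 0.312 -0.18;-0.1 0.2 0 0.042 0.468 -0.27;-0.15 0.28 0 0.056 0.624 -0.36;-0.2 0.36 -0.05 0.068 0.779 -0.445'
python3 - <<'E'
from h import *
show()
for sp in (78,):
    Rm=cupR(85,60,sp); l,a,u=lip(Rm); uh=u.copy(); uh[2]=0; uh/=np.linalg.norm(uh)
    g=np.array([.631,.016,.09+.07])-.012*uh-l; plan(gp(g,Rm),Rm,(sp,a))
E
```

```text
t: 29.2
tool_pos: [0.602, 0.016, 0.2104]
orientation: [-1.987, -0.817, -0.572]
force: [-0.4, -0.4, -0.6]
opening: 0.0564
t 29.2 tcp [0.602  0.016  0.2104] grasp [ 6.006e-01 -2.000e-04  2.199e-01] z [ 0.08  0.86 -0.5 ] y [ 0.73 -0.39 -0.56] q [-0.57  0.43  1.5   0.9   1.77  0.13] F [-0.4 -0.4 -0.6] open 0.0564
(78, np.float64(66.05034490172409)) shift [-0.037  0.125 -0.145] turn [ 0.066  0.725 -0.418] | mm 58 deg 38 rows 5
```

```bash
python3 -m handwheel '-0.01 0.025 -0.03 0.013 0.145 -0.084;-0.02 0.05 -0.06 0.026 0.29 -0.167;-0.03 0.08 -0.09 0.04 0.435 -0.25;-0.035 0.1 -0.12 0.053 0.58 -0.334;-0.037 0.125 -0.145 0.066 0.725 -0.418'
python3 -m handwheel '0 0 0 0 0 0'
python3 - <<'E'
from h import *
show()
im,d,st=snap('scene','s15.png')
cv2.imwrite('pics/s15c.png',cv2.resize(im[150:320,200:400],None,fx=3.5,fy=3.5)[:,:,::-1])
for T,sp in ((62,100),(66,115),(68,130),(70,150)):
    Rm=cupR(85,T,sp); l,a,u=lip(Rm); uh=u.copy(); uh[2]=0; uh/=np.linalg.norm(uh)
    g=np.array([.631,.016,.09+.032])-.012*uh-l; plan(gp(g,Rm),Rm,(T,sp,a))
E
```

```text
t: 29.7
tool_pos: [0.5902, 0.0534, 0.1646]
orientation: [-2.093, -0.125, -0.177]
force: [-0.3, 0.1, -0.5]
opening: 0.0563
t: 29.8
tool_pos: [0.5896, 0.0541, 0.1641]
orientation: [-2.092, -0.128, -0.177]
force: [0.7, -0.5, -0.5]
opening: 0.0561
t 29.8 tcp [0.5896 0.0541 0.1641] grasp [0.5882 0.0379 0.1735] z [ 0.07  0.86 -0.5 ] y [ 0.16 -0.5  -0.85] q [-0.53  0.43  1.6   0.91  1.69  0.74] F [ 0.7 -0.5 -0.5] open 0.0561
(62, 100, np.float64(84.1482507929974)) shift [ 0.034  0.008 -0.085] turn [ 0.077  0.428 -0.241] | mm 28 deg 22 rows 3
(66, 115, np.float64(97.52666719527018)) shift [ 0.061  0.006 -0.062] turn [ 0.188  0.725 -0.377] | mm 26 deg 38 rows 5
(68, 130, np.float64(109.19792890633923)) shift [ 0.086 -0.    -0.048] turn [ 0.251  1.027 -0.51 ] | mm 30 deg 53 rows 7
(70, 150, np.float64(122.25981562513923)) shift [ 0.116 -0.013 -0.039] turn [ 0.314  1.436 -0.679] | mm 37 deg 73 rows 9
```

View pics/s15c.png

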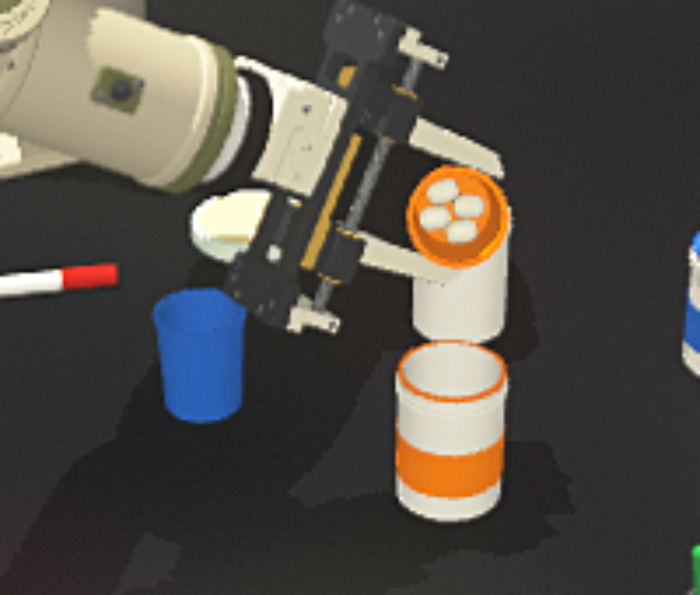

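```bash
python3 -m handwheel '0.007 0 -0.02 0.015 0.085 -0.05;0.014 0 -0.035 0.03 0.17 -0.1;0.02 0 -0.05 0.045 0.26 -0.145;0.027 0 -0.065 0.06 0.34 -0.19;0.034 0.008 -0.085 0.077 0.428 -0.241'
python3 - <<'E'
from h import *
show()
im,d,st=snap('scene','s16.png')
cv2.imwrite('pics/s16c.png',cv2.resize(im[150:320,200:400],None,fx=3.5,fy=3.5)[:,:,::-1])
for T,sp in ((66,115),(68,130),(70,150)):
    Rm=cupR(85,T,sp); l,a,u=lip(Rm); uh=u.copy(); uh[2]=0; uh/=np.linalg.norm(uh)
    g=np.array([.631,.016,.09+.032])-.012*uh-l; plan(gp(g,Rm),Rm,(T,sp,a))
E
```

```text
t: 30.35
tool_pos: [0.6016, 0.0545, 0.1408]
orientation: [-2.044, 0.27, 0.051]
force: [0.9, -0.2, -1.4]
opening: 0.0561
t 30.4 tcp [0.6016 0.0545 0.1408] grasp [0.6002 0.038  0.1497] z [ 0.08  0.88 -0.47] y [-0.21 -0.45 -0.87] q [-0.53  0.51  1.57  0.93  1.67  1.09] F [ 0.9 -0.2 -1.4] open 0.0561
(66, 115, np.float64(97.52666719527018)) shift [0.024 0.001 0.023] turn [ 0.115  0.284 -0.141] | mm 10 deg 15 rows 2
(68, 130, np.float64(109.19792890633923)) shift [ 0.049 -0.006  0.037] turn [ 0.183  0.584 -0.277] | mm 19 deg 30 rows 4
(70, 150, np.float64(122.25981562513923)) shift [ 0.079 -0.019  0.047] turn [ 0.255  0.99  -0.448] | mm 28 deg 50 rows 6
```

View pics/s16c.png

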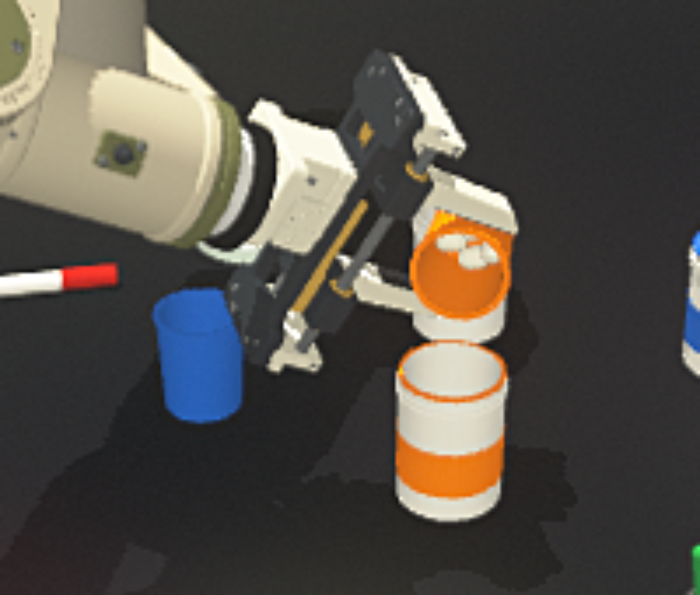

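```bash
python3 -m handwheel '0.01 0 0.01 0.04 0.12 -0.055;0.02 0 0.02 0.08 0.23 -0.11;0.024 0 0.023 0.115 0.284 -0.141;0.03 0 0.027 0.13 0.36 -0.17;0.036 -0.002 0.03 0.15 0.43 -0.21'
python3 -m handwheel '0 0 0 0 0 0;0 0 0 0 0 0'
python3 - <<'E'
from h import *
show()
im,d,st=snap('scene','s17.png')
cv2.imwrite('pics/s17c.png',cv2.resize(im[150:320,200:400],None,fx=3.5,fy=3.5)[:,:,::-1])
for T,sp in ((68,130),(70,150),(70,165)):
    Rm=cupR(85,T,sp); l,a,u=lip(Rm); uh=u.copy(); uh[2]=0; uh/=np.linalg.norm(uh)
    g=np.array([.631,.016,.09+.032])-.012*uh-l; plan(gp(g,Rm),Rm,(T,sp,a))
E
```

```text
t: 30.9
tool_pos: [0.6121, 0.0542, 0.1498]
orientation: [-1.882, 0.629, 0.305]
force: [0.2, 0.4, -0.7]
opening: 0.0563
t: 31.1
tool_pos: [0.6118, 0.0545, 0.1496]
orientation: [-1.883, 0.627, 0.304]
force: [-0.0, 0.4, -0.2]
opening: 0.0562
t 31.1 tcp [0.6118 0.0545 0.1496] grasp [0.6103 0.0372 0.1569] z [ 0.08  0.92 -0.39] y [-0.55 -0.28 -0.78] q [-0.54  0.57  1.52  0.99  1.73  1.46] F [-0.   0.4 -0.2] open 0.0562
(68, 130, np.float64(109.19792890633923)) shift [ 0.014 -0.004  0.003] turn [ 0.037  0.165 -0.069] | mm 4 deg 8 rows 1
(70, 150, np.float64(122.25981562513923)) shift [ 0.044 -0.017  0.013] turn [ 0.116  0.574 -0.229] | mm 15 deg 28 rows 4
(70, 165, np.float64(127.95614395822359)) shift [ 0.06  -0.025  0.014] turn [ 0.141  0.884 -0.351] | mm 20 deg 43 rows 6
```

View pics/s17c.png

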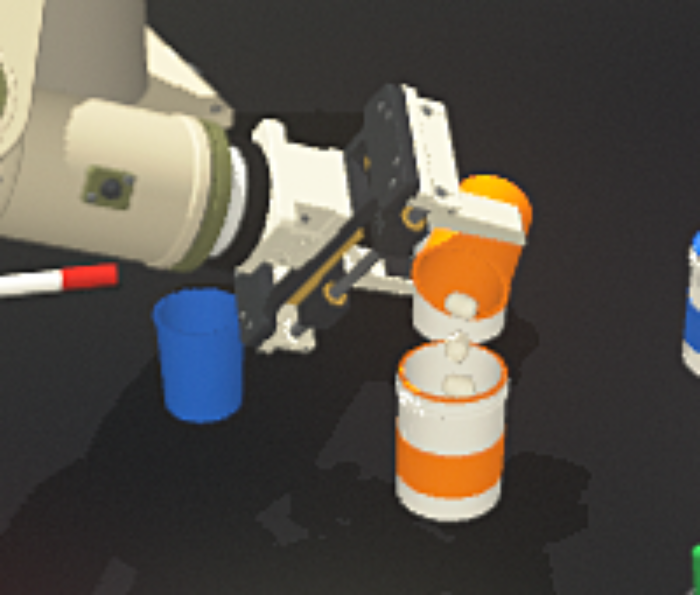

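```bash
python3 -m handwheel '0.01 0 0 0.02 0.12 -0.05;0.02 -0.01 0.01 0.05 0.24 -0.1;0.03 -0.01 0.01 0.08 0.36 -0.15;0.04 -0.017 0.013 0.1 0.48 -0.2;0.044 -0.017 0.013 0.116 0.574 -0.229'
python3 -m handwheel '0 0 0 0 0 0;0 0 0 0 0 0;0 0 0 0 0 0'
python3 - <<'E'
from h import *
show()
im,d,st=snap('scene','s18.png')
cv2.imwrite('pics/s18c.png',cv2.resize(im[150:320,200:400],None,fx=3.5,fy=3.5)[:,:,::-1])
E
```

```text
t: 31.65
tool_pos: [0.6251, 0.0494, 0.1536]
orientation: [-1.662, 1.065, 0.64]
force: [-0.3, -0.5, -0.3]
opening: 0.056
t: 31.95
tool_pos: [0.6249, 0.0497, 0.1534]
orientation: [-1.664, 1.061, 0.638]
force: [0.2, 0.1, -0.7]
opening: 0.0562
t 31.9 tcp [0.6249 0.0497 0.1534] grasp [0.6233 0.0321 0.1599] z [ 0.08  0.94 -0.34] y [-0.88 -0.09 -0.47] q [-0.55  0.63  1.47  1.03  1.76  1.95] F [ 0.2  0.1 -0.7] open 0.0562
```

View pics/s18c.png

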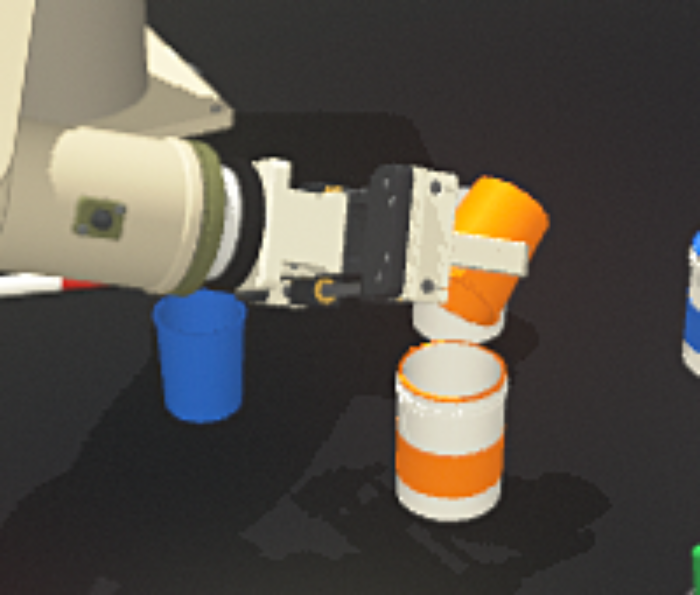

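```bash
python3 -m handwheel '0.005 0 0 0.01 0.1 -0.04;0.01 -0.005 0 0.015 0.2 -0.08;0.016 -0.008 0.001 0.025 0.31 -0.12;0.016 -0.008 0.001 0.025 0.31 -0.12;0.016 -0.008 0.001 0.025 0.31 -0.12'
python3 -m handwheel '0 0 0.15 0 0 0;0 0 0.3 0 0 0;0 -0.16 0.4 0 0 0;0 -0.32 0.4 0 0 0;0 -0.48 0.4 0 0 0'
python3 - <<'E'
from h import *
show()
im,d,st=snap('top','top6.png')
cv2.imwrite('pics/top6c.png',cv2.resize(im[150:330,250:480],None,fx=3.4,fy=3.4,interpolation=cv2.INTER_CUBIC)[:,:,::-1])
im,d,st=snap('scene','s19.png')
E
```

```text
t: 32.5
tool_pos: [0.6296, 0.0474, 0.1537]
orientation: [-1.536, 1.294, 0.801]
force: [-0.5, -0.3, -0.6]
opening: 0.0565
t: 33.0
tool_pos: [0.6297, -0.0961, 0.2758]
orientation: [-1.539, 1.293, 0.798]
force: [0.5, -0.2, 0.1]
opening: 0.0561
t 33.0 tcp [ 0.6297 -0.0961  0.2758] grasp [ 0.6281 -0.1137  0.2823] z [ 0.09  0.93 -0.35] y [-0.97 -0.   -0.25] q [-0.71  0.66  1.17  1.01  2.02  2.37] F [ 0.5 -0.2  0.1] open 0.0561
```

View pics/top6c.png

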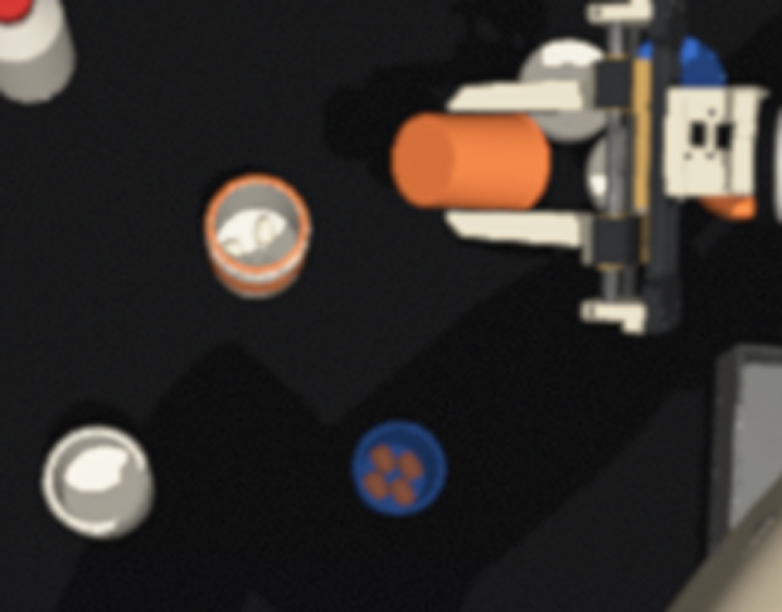

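View pics/s19.png

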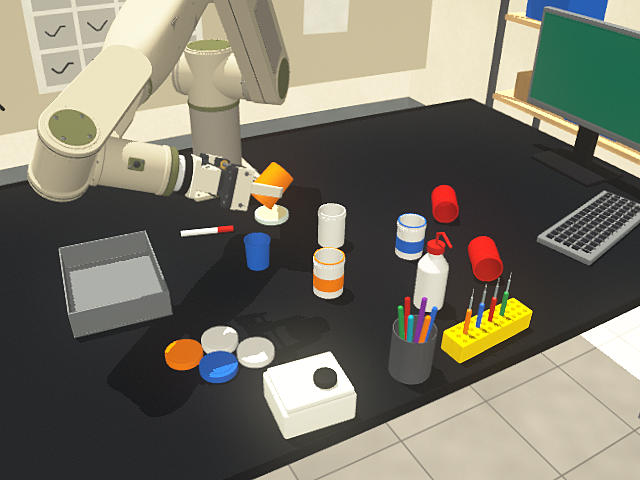

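Run:
```python
from h import *; from fk import ik
s=robot.read_state(); q=s['q']
for T in (70,45,20,0):
    Rm=toolR(105,T); g=np.array([.46,-.40,.22]); q,e=ik(gp(g,Rm),Rm,q); print(T,q.round(2),round(e,4)); 
    plan(gp(g,Rm),Rm,T)
l=np.array([0,0,1])
```

```text
70 [-0.98  1.27  0.36  0.67  2.62  2.29] 0.0
70 shift [-0.58  -0.941 -0.198] turn [-0.022  0.315  0.341] | mm 337 deg 21 rows 7
45 [-0.95  0.86  0.77  0.33  2.24  2.04] 0.0
45 shift [-0.577 -0.955 -0.221] turn [-0.57   0.239  0.268] | mm 341 deg 30 rows 7
20 [-0.88  0.46  1.17  0.15  1.83  2.01] 0.0
20 shift [-0.571 -0.977 -0.235] turn [-1.116  0.153  0.184] | mm 347 deg 51 rows 7
0 [-0.8   0.17  1.48 -0.    1.5   2.08] 0.0
0 shift [-0.565 -0.997 -0.239] turn [-1.55   0.077  0.108] | mm 351 deg 70 rows 9
```

```bash
python3 -m handwheel '-0.03 0 0 -0.18 0.01 0.01;-0.08 -0.03 0 -0.36 0.02 0.03;-0.14 -0.08 0 -0.54 0.03 0.04;-0.2 -0.14 0 -0.72 0.04 0.05;-0.27 -0.2 0 -0.9 0.045 0.06'
python3 - <<'E'
from h import *
show()
Rm=toolR(105,0); plan(gp([.46,-.40,.22],Rm),Rm)
E
```

```text
t: 33.6
tool_pos: [0.5482, -0.1558, 0.2744]
orientation: [-2.112, 1.679, 0.399]
force: [1.2, 0.8, -0.3]
opening: 0.0565
t 33.6 tcp [ 0.5482 -0.1558  0.2744] grasp [ 0.5476 -0.1649  0.2908] z [ 0.03  0.48 -0.87] y [-0.97 -0.19 -0.14] q [-0.64  0.22  1.37  0.43  1.82  2.32] F [ 1.2  0.8 -0.3] open 0.0565
 shift [-0.294 -0.814 -0.244] turn [-0.644  0.029  0.043] | mm 270 deg 29 rows 6
```

```bash
python3 -m handwheel '-0.05 -0.14 0 -0.15 0 0.01;-0.1 -0.28 0 -0.3 0.01 0.02;-0.16 -0.44 0 -0.45 0.02 0.03;-0.22 -0.6 0 -0.6 0.03 0.04;-0.27 -0.74 0 -0.644 0.03 0.043'
python3 - <<'E'
from h import *
show()
im,d,st=snap('top','top7.png')
im,d,st=snap('scene','s20.png')
Rm=toolR(105,0); plan(gp([.46,-.40,.10],Rm),Rm);plan(gp([.46,-.40,.058],Rm),Rm)
E
```

```text
t: 34.1
tool_pos: [0.4679, -0.3769, 0.2751]
orientation: [-2.494, 1.909, 0.001]
force: [1.5, 0.3, -0.3]
opening: 0.0564
t 34.1 tcp [ 0.4679 -0.3769  0.2751] grasp [ 0.4679 -0.3769  0.2939] z [-0.  0. -1.] y [-0.97 -0.26 -0.  ] q [-0.76  0.12  1.4   0.    1.62  2.11] F [ 1.5  0.3 -0.3] open 0.0564
 shift [-0.019 -0.067 -0.642] turn [-0.004 -0.002  0.005] | mm 194 deg 0 rows 4
 shift [-0.019 -0.067 -0.782] turn [-0.004 -0.002  0.005] | mm 235 deg 0 rows 5
```

View pics/s20.png

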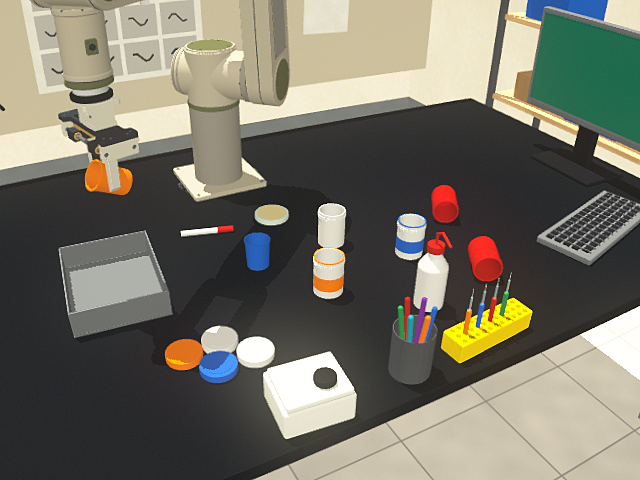

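View pics/top7.png

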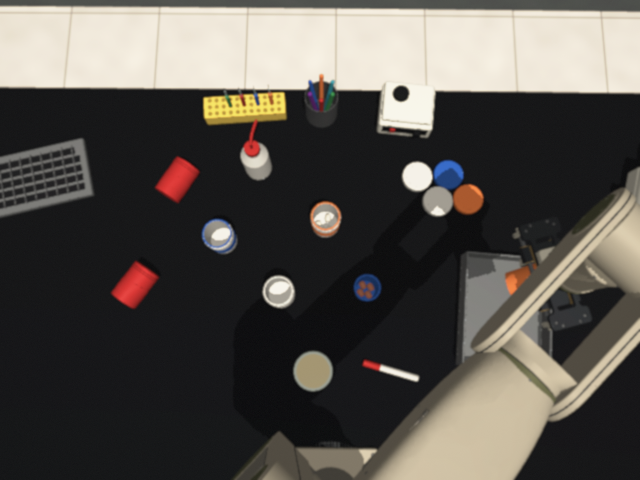

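```bash
python3 -m handwheel '-0.01 -0.03 -0.15 0 0 0;-0.019 -0.067 -0.3 0 0 0;-0.019 -0.067 -0.45 0 0 0;-0.019 -0.067 -0.58 0 0 0;-0.019 -0.067 -0.68 0 0 0'
python3 -m handwheel '0 0 -0.03 0 0 0;0 0 -0.06 0 0 0;0 0 -0.09 0 0 0;0 0 -0.09 0 0 0'
python3 - <<'E'
from h import *
show()
im,d,st=snap('scene','s21.png')
E
```

```text
t: 34.7
tool_pos: [0.4609, -0.3947, 0.066]
orientation: [-2.486, 1.911, 0.014]
force: [0.2, 0.6, -0.4]
opening: 0.0561
t: 35.1
tool_pos: [0.4623, -0.3971, 0.0428]
orientation: [-2.486, 1.915, 0.007]
force: [-0.8, -0.5, 0.1]
opening: 0.0562
t 35.1 tcp [ 0.4623 -0.3971  0.0428] grasp [ 0.4623 -0.3972  0.0616] z [-0.    0.01 -1.  ] y [-0.97 -0.26 -0.  ] q [-0.8   0.31  1.62  0.    1.22  2.09] F [-0.8 -0.5  0.1] open 0.0562
```

View pics/s21.png

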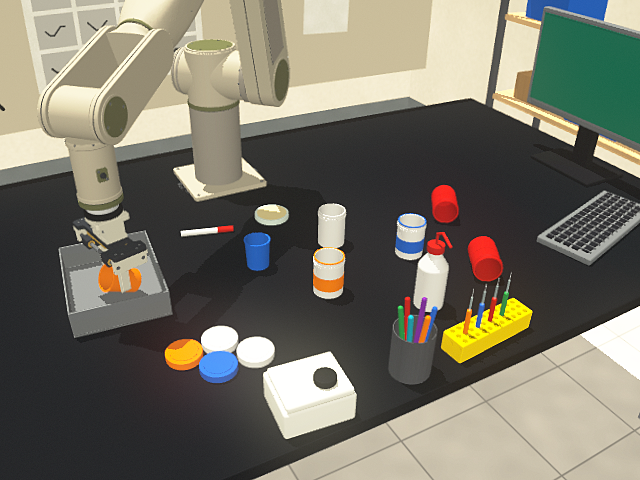

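```bash
python3 -m handwheel '0 0 -0.01 0 0 0;0 0 -0.01 0 0 0;0 0 -0.01 0 0 0'
python3 -m handwheel '0 0 0 0 0 0;0 0 0 0 0 0;0 0 0 0 0 0;0 0 0 0 0 0' -1
python3 -m handwheel '0 0 0 0 0 0;0 0 0.12 0 0 0;0 0 0.28 0 0 0;0 0 0.44 0 0 0;0 0 0.6 0 0 0'
python3 - <<'E'
from h import *
show()
im,d,st=snap('wrist','w12.png')
im,d,st=snap('scene','s22.png')
for T in (0,30,60):
    Rm=cupR(85,T); plan(gp([.467,-.15,.26],Rm),Rm,T)
E
```

```text
t: 35.45
tool_pos: [0.4622, -0.3974, 0.0401]
orientation: [-2.485, 1.915, 0.006]
force: [-0.2, -0.4, 0.1]
opening: 0.0565
t: 35.85
tool_pos: [0.462, -0.3971, 0.0396]
orientation: [-2.485, 1.915, 0.007]
force: [0.2, 0.1, 0.1]
opening: 0.0835
t: 36.35
tool_pos: [0.4617, -0.3968, 0.2213]
orientation: [-2.485, 1.915, 0.008]
force: [0.6, -0.9, -0.2]
opening: 0.0931
t 36.4 tcp [ 0.4617 -0.3968  0.2213] grasp [ 0.4617 -0.3969  0.2401] z [-0.    0.01 -1.  ] y [-0.97 -0.25 -0.  ] q [-0.8   0.16  1.45  0.    1.54  2.09] F [ 0.6 -0.9 -0.2] open 0.0931
0 shift [0.007 0.834 0.04 ] turn [-0.014  0.01   3.561] | mm 250 deg 160 rows 19
30 shift [0.009 0.865 0.048] turn [ 0.066 -0.925  3.451] | mm 260 deg 161 rows 19
60 shift [0.011 0.888 0.071] turn [ 0.143 -1.813  3.124] | mm 267 deg 163 rows 19
```

View pics/s22.png

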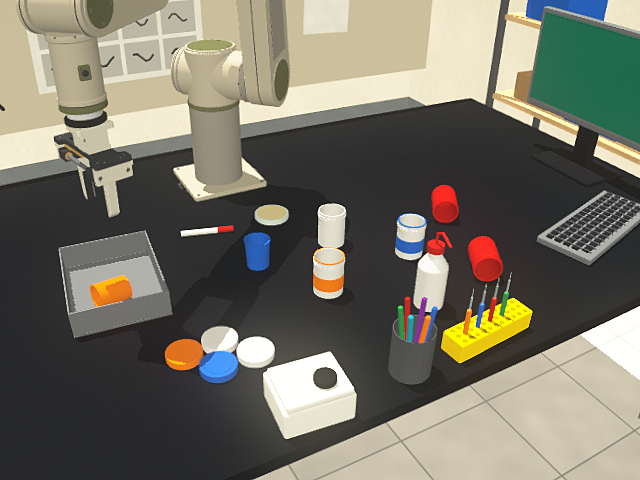

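View pics/w12.png

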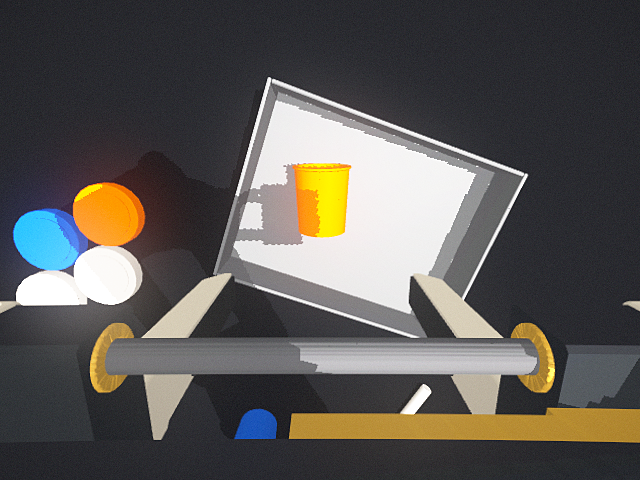

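```bash
python3 -m handwheel '0 0.05 0.02 0 0 0.19;0 0.1 0.04 0 0 0.38;0 0.15 0.06 0 0 0.57;0 0.2 0.08 0 0 0.76;0 0.25 0.1 0 0 0.95'
python3 -m handwheel '0 0.05 0 0 0 0.19;0 0.1 0 0 0 0.38;0 0.15 0 0 0 0.57;0 0.2 0 0 0 0.76;0 0.25 0 0 0 0.95'
python3 -m handwheel '0 0.05 0 0 0 0.19;0 0.1 0 0 0 0.38;0 0.13 0 0 0 0.57;0 0.13 0 0 0 0.76;0 0.13 0 0 0 0.95'
python3 - <<'E'
from h import *
show()
for T in (0,30,60):
    Rm=cupR(85,T); plan(gp([.467,-.17,.26],Rm),Rm,T)
E
```

```text
t: 36.95
tool_pos: [0.4618, -0.3214, 0.2492]
orientation: [-3.017, 0.869, 0.01]
force: [-0.0, -0.8, -0.1]
opening: 0.0931
t: 37.45
tool_pos: [0.4618, -0.2464, 0.2491]
orientation: [3.128, 0.291, -0.01]
force: [0.9, 0.1, 0.7]
opening: 0.0929
t: 37.95
tool_pos: [0.4619, -0.2076, 0.2492]
orientation: [2.804, 1.411, -0.009]
force: [0.1, 0.4, -0.1]
opening: 0.0932
t 38.0 tcp [ 0.4619 -0.2076  0.2492] grasp [ 0.462  -0.2075  0.268 ] z [-0. -0. -1.] y [ 0.8 -0.6 -0. ] q [-0.52 -0.13  1.7  -0.01  1.58  0.12] F [ 0.1  0.4 -0.1] open 0.0932
0 shift [ 0.017  0.125 -0.027] turn [ 0.007 -0.003  0.702] | mm 39 deg 32 rows 4
30 shift [ 0.02   0.157 -0.018] turn [ 0.638 -0.243  0.685] | mm 48 deg 44 rows 6
60 shift [0.022 0.18  0.005] turn [ 1.268 -0.482  0.635] | mm 54 deg 67 rows 8
```

```bash
python3 -m handwheel '0 0.03 0 0.12 -0.05 0.13;0.01 0.06 0 0.25 -0.1 0.26;0.015 0.1 0 0.38 -0.14 0.39;0.02 0.13 0 0.5 -0.19 0.52;0.02 0.157 0 0.62 -0.24 0.65'
python3 - <<'E'
from h import *
show()
im,d,st=snap('top','top8.png'); W=cloud('top',d); objs(im,W)
for T in (60,):
    Rm=cupR(85,T); plan(gp([.47,-.085,.16],Rm),Rm,T)
E
```

```text
t: 38.45
tool_pos: [0.4681, -0.1609, 0.2499]
orientation: [-2.055, -1.824, -0.535]
force: [0.3, 0.5, -0.4]
opening: 0.0932
t 38.5 tcp [ 0.4681 -0.1609  0.2499] grasp [ 0.4671 -0.1701  0.2663] z [ 0.05  0.49 -0.87] y [ 0.99 -0.12 -0.  ] q [-0.75  0.05  1.61  0.42  1.79 -0.6 ] F [ 0.3  0.5 -0.4] open 0.0932
px 255 157 n 926 z98 0.187 mean [0.763 0.179 0.109] rect mm [779. 177.] [64. 82.] 47.0 hsv [ 20.  26. 177.]
px 177 179 n 1103 z98 0.070 mean [0.725 0.371 0.057] rect mm [729. 375.] [66. 91.] 59.0 hsv [  0. 193. 197.]
px 451 191 n 1891 z98 0.023 mean [ 0.712 -0.291  0.017] rect mm [ 710. -302.] [137. 143.] 68.0 hsv [ 21. 175. 200.]
px 416 176 n 626 z98 0.023 mean [ 0.75  -0.208  0.017] rect mm [ 750. -208.] [70. 71.] 33.0 hsv [ 21.  14. 245.]
px 324 218 n 535 z98 0.094 mean [0.632 0.017 0.059] rect mm [630.  16.] [66. 68.] 23.0 hsv [ 12.  83. 178.]
px 519 321 n 31867 z98 0.667 mean [ 0.382 -0.25   0.576] rect mm [ 402. -293.] [428. 308.] 90.0 hsv [ 20.  50. 104.]
px 218 235 n 570 z98 0.094 mean [0.588 0.265 0.061] rect mm [588. 264.] [67. 67.] 73.0 hsv [110.  28. 149.]
px 134 285 n 1164 z98 0.070 mean [0.471 0.456 0.057] rect mm [475. 462.] [68. 91.] 55.0 hsv [  0. 193. 197.]
px 367 286 n 434 z98 0.074 mean [ 0.473 -0.083  0.041] rect mm [470. -81.] [59. 59.] 46.0 hsv [109. 175. 103.]
px 277 290 n 343 z98 0.094 mean [0.461 0.123 0.069] rect mm [459. 121.] [67. 67.] 65.0 hsv [ 21.  25. 189.]
px 312 369 n 902 z98 0.021 mean [0.284 0.042 0.016] rect mm [288.  43.] [75. 86.] 1.0 hsv [ 22.  76. 164.]
px 388 369 n 234 z98 0.020 mean [ 0.285 -0.134  0.015] rect mm [ 283. -138.] [132.  14.] 74.0 hsv [ 20.   26.  217.5]
60 shift [ 0.015  0.306 -0.323] turn [ 0.665 -0.075  0.03 ] | mm 134 deg 30 rows 4
```

```bash
python3 -m handwheel '0 0.05 0 0.15 -0.02 0.01;0.005 0.1 0 0.3 -0.03 0.01;0.01 0.18 -0.08 0.45 -0.05 0.02;0.015 0.25 -0.18 0.6 -0.07 0.03;0.015 0.306 -0.323 0.665 -0.075 0.03'
python3 - <<'E'
from h import *
show()
im,d,st=snap('wrist','w13.png')
im,d,st=snap('scene','s23.png')
Rm=cupR(85,60); plan(gp([.470,-.081,.043],Rm),Rm)
E
```

```text
t: 39.0
tool_pos: [0.4727, -0.0691, 0.1514]
orientation: [-1.68, -1.521, -0.952]
force: [0.6, -0.6, -1.2]
opening: 0.0927
t 39.0 tcp [ 0.4727 -0.0691  0.1514] grasp [ 0.4712 -0.0852  0.161 ] z [ 0.08  0.86 -0.51] y [ 1.   -0.1  -0.01] q [-0.81  0.37  1.7   0.73  1.83 -0.81] F [ 0.6 -0.6 -1.2] open 0.0927
 shift [ 0.01   0.001 -0.375] turn [ 0.002 -0.026  0.008] | mm 112 deg 1 rows 3
```

View pics/w13.png

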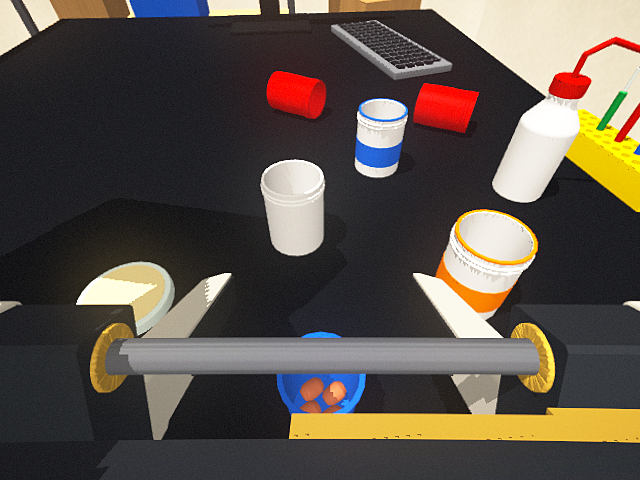

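View pics/s23.png

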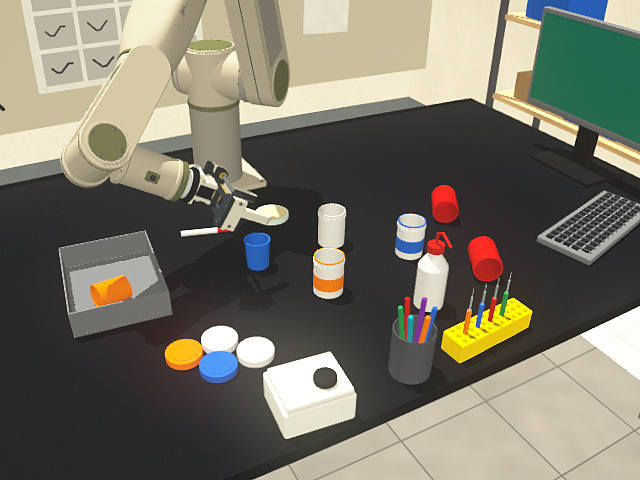

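```bash
python3 -m handwheel '0 0 -0.1 0 0 0;0 0.001 -0.2 0 -0.02 0;0 0.001 -0.3 0 -0.02 0;0 0.001 -0.36 0 -0.02 0;0 0.001 -0.375 0 -0.02 0'
python3 -m handwheel '0 0 0 0 0 0;0 0 0 0 0 0;0 0 0 0 0 0;0 0 0 0 0 0;0 0 0 0 0 0' 1 10
python3 -m handwheel '0 0 0 0 0 0;0 0 0 0 0 0;0 0 0 0 0 0'
python3 -m handwheel '0 0 0.08 0 0 0;0 0 0.2 0 0 0;0 0 0.35 0 0 0;0 0 0.5 0 0 0;0 0 0.63 0 0 0'
python3 - <<'E'
from h import *
show()
im,d,st=snap('wrist','w14.png')
im,d,st=snap('scene','s24.png')
for T,sp in ((60,0),):
    Rm=cupR(85,T,sp); plan(gp([.51,.2,.235],Rm),Rm)
E
```

```text
t: 39.6
tool_pos: [0.4728, -0.0696, 0.0405]
orientation: [-1.677, -1.535, -0.964]
force: [-0.2, 0.5, 0.1]
opening: 0.0924
t: 40.1
tool_pos: [0.4727, -0.0691, 0.0407]
orientation: [-1.675, -1.535, -0.967]
force: [-0.7, 0.2, 0.8]
opening: 0.0572
t: 40.4
tool_pos: [0.4725, -0.0689, 0.0405]
orientation: [-1.674, -1.534, -0.967]
force: [-1.1, -0.9, 4.6]
opening: 0.0547
t: 40.9
tool_pos: [0.4724, -0.0689, 0.2309]
orientation: [-1.675, -1.535, -0.966]
force: [0.8, -0.7, -1.1]
opening: 0.0548
t 40.9 tcp [ 0.4724 -0.0689  0.2309] grasp [ 0.4708 -0.085   0.2405] z [ 0.09  0.86 -0.51] y [ 1.   -0.09  0.01] q [-0.81  0.25  1.68  0.77  1.93 -0.73] F [ 0.8 -0.7 -1.1] open 0.0548
 shift [ 0.124  0.956 -0.028] turn [0.022 0.022 0.008] | mm 289 deg 1 rows 6
```

View pics/s24.png

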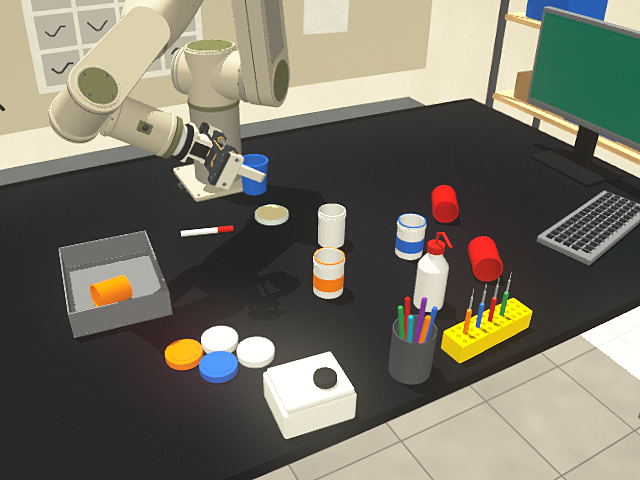

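View pics/w14.png

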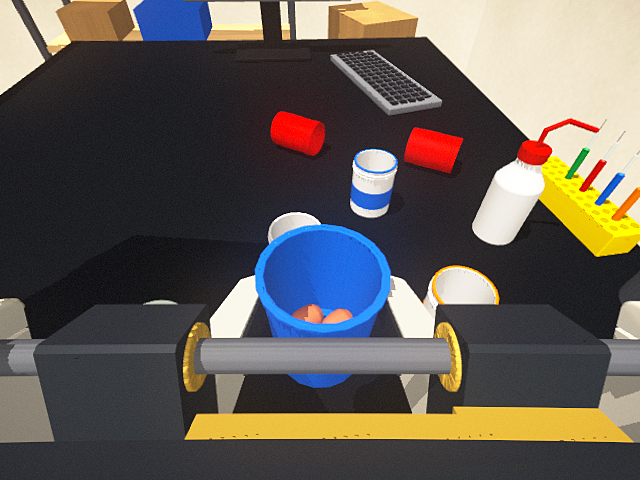

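```bash
python3 -m handwheel '0.02 0.12 0 0 0 0;0.05 0.27 0 0 0 0;0.07 0.42 0 0 0 0;0.1 0.57 0 0.02 0.02 0;0.1 0.68 0 0.02 0.02 0'
python3 - <<'E'
from h import *
show()
J=np.array([.588,.264,0])
for sp in (40,78):
    Rm=cupR(85,60,sp); l,a,u=lip(Rm); uh=u.copy(); uh[2]=0; uh/=np.linalg.norm(uh)
    g=J+[0,0,.09+.08]-.012*uh-l; plan(gp(g,Rm),Rm,(sp,a))
E
```

```text
t: 41.5
tool_pos: [0.5021, 0.1375, 0.2278]
orientation: [-1.667, -1.511, -0.959]
force: [-0.2, 0.2, -1.3]
opening: 0.055
t 41.5 tcp [0.5021 0.1375 0.2278] grasp [0.5007 0.1213 0.2371] z [ 0.08  0.87 -0.5 ] y [ 1.   -0.09 -0.01] q [-0.48  0.06  1.91  0.94  1.68 -0.53] F [-0.2  0.2 -1.3] open 0.0550
(40, np.float64(34.45879312591779)) shift [ 0.13   0.52  -0.238] turn [ 0.061  0.757 -0.435] | mm 176 deg 39 rows 5
(78, np.float64(66.05034490172409)) shift [ 0.153  0.546 -0.169] turn [ 0.126  1.486 -0.855] | mm 178 deg 77 rows 10
```

```bash
python3 -m handwheel '0.02 0.08 0 0.012 0.15 -0.087;0.05 0.16 0 0.024 0.3 -0.174;0.08 0.25 0 0.036 0.45 -0.26;0.1 0.35 -0.02 0.05 0.6 -0.35;0.12 0.43 -0.05 0.061 0.757 -0.435'
python3 - <<'E'
from h import *
show()
J=np.array([.588,.264,0])
for sp in (78,):
    Rm=cupR(85,60,sp); l,a,u=lip(Rm); uh=u.copy(); uh[2]=0; uh/=np.linalg.norm(uh)
    g=J+[0,0,.09+.07]-.012*uh-l; plan(gp(g,Rm),Rm,(sp,a))
E
```

```text
t: 42.0
tool_pos: [0.5383, 0.2655, 0.213]
orientation: [-1.987, -0.818, -0.57]
force: [0.4, -0.0, -0.7]
opening: 0.0548
t 42.0 tcp [0.5383 0.2655 0.213 ] grasp [0.5369 0.2493 0.2225] z [ 0.08  0.86 -0.5 ] y [ 0.73 -0.39 -0.56] q [-0.22  0.08  1.91  1.04  1.47  0.27] F [ 0.4 -0.  -0.7] open 0.0548
(78, np.float64(66.05034490172409)) shift [ 0.032  0.12  -0.154] turn [ 0.066  0.724 -0.42 ] | mm 59 deg 38 rows 5
```

```bash
python3 -m handwheel '0.006 0.024 -0.03 0.013 0.145 -0.084;0.013 0.05 -0.06 0.026 0.29 -0.167;0.02 0.075 -0.09 0.04 0.435 -0.25;0.026 0.1 -0.12 0.053 0.58 -0.334;0.032 0.12 -0.154 0.066 0.724 -0.42'
python3 -m handwheel '0 0 0 0 0 0'
python3 - <<'E'
from h import *
show()
im,d,st=snap('scene','s25.png')
cv2.imwrite('pics/s25c.png',cv2.resize(im[130:300,290:490],None,fx=3.5,fy=3.5)[:,:,::-1])
im,d,st=snap('top','top9.png')
cv2.imwrite('pics/top9c.png',cv2.resize(im[150:330,150:380],None,fx=3.4,fy=3.4,interpolation=cv2.INTER_CUBIC)[:,:,::-1])
J=np.array([.588,.264,0])
for T,sp in ((62,100),(66,115),(68,130),(70,150)):
    Rm=cupR(85,T,sp); l,a,u=lip(Rm); uh=u.copy(); uh[2]=0; uh/=np.linalg.norm(uh)
    g=J+[0,0,.09+.034]-.012*uh-l; plan(gp(g,Rm),Rm,(T,sp,a))
E
```

```text
t: 42.5
tool_pos: [0.5475, 0.3005, 0.166]
orientation: [-2.096, -0.127, -0.178]
force: [-0.5, -0.3, -0.8]
opening: 0.0542
t: 42.6
tool_pos: [0.5464, 0.3007, 0.165]
orientation: [-2.096, -0.13, -0.177]
force: [-0.8, -0.2, -0.1]
opening: 0.055
t 42.6 tcp [0.5464 0.3007 0.165 ] grasp [0.545  0.2845 0.1744] z [ 0.07  0.86 -0.5 ] y [ 0.16 -0.51 -0.85] q [-0.15  0.18  1.91  1.08  1.37  0.88] F [-0.8 -0.2 -0.1] open 0.0550
(62, 100, np.float64(84.1482507929974)) shift [ 0.033  0.013 -0.085] turn [ 0.082  0.431 -0.242] | mm 28 deg 23 rows 3
(66, 115, np.float64(97.52666719527018)) shift [ 0.059  0.011 -0.062] turn [ 0.193  0.728 -0.379] | mm 26 deg 38 rows 5
(68, 130, np.float64(109.19792890633923)) shift [ 0.085  0.004 -0.048] turn [ 0.256  1.03  -0.512] | mm 29 deg 53 rows 7
(70, 150, np.float64(122.25981562513923)) shift [ 0.115 -0.009 -0.038] turn [ 0.318  1.439 -0.682] | mm 36 deg 73 rows 9
```

View pics/s25c.png

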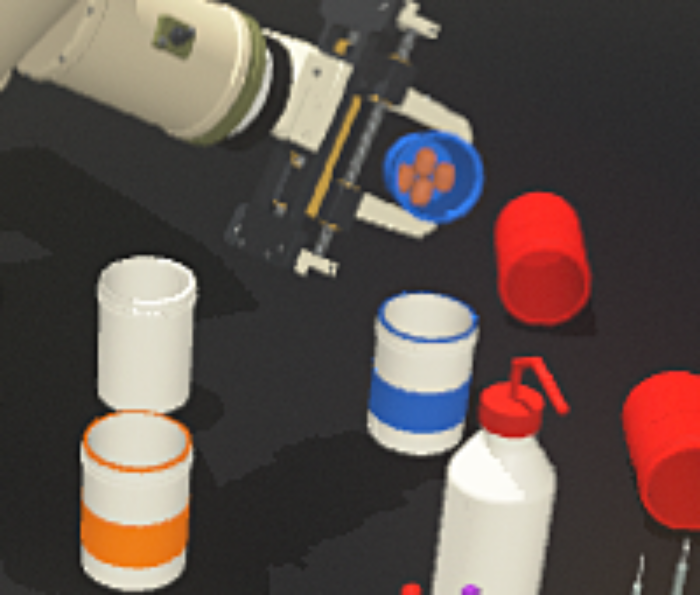

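View pics/top9c.png

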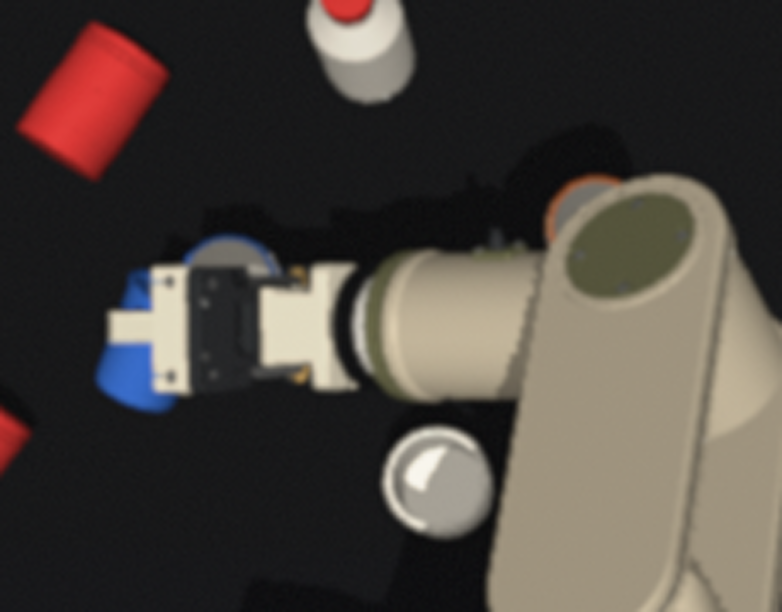

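```bash
python3 -m handwheel '0.007 0.003 -0.02 0.016 0.085 -0.05;0.014 0.005 -0.035 0.03 0.17 -0.1;0.02 0.008 -0.05 0.045 0.26 -0.145;0.027 0.01 -0.065 0.06 0.34 -0.19;0.033 0.013 -0.085 0.082 0.431 -0.242'
python3 - <<'E'
from h import *
show()
im,d,st=snap('scene','s26.png')
cv2.imwrite('pics/s26c.png',cv2.resize(im[130:300,290:490],None,fx=3.5,fy=3.5)[:,:,::-1])
J=np.array([.588,.264,0])
for T,sp in ((66,115),(68,130),(70,150)):
    Rm=cupR(85,T,sp); l,a,u=lip(Rm); uh=u.copy(); uh[2]=0; uh/=np.linalg.norm(uh)
    g=J+[0,0,.09+.034]-.012*uh-l; plan(gp(g,Rm),Rm,(T,sp,a))
E
```

```text
t: 43.2
tool_pos: [0.5588, 0.3035, 0.1431]
orientation: [-2.042, 0.271, 0.052]
force: [0.0, -0.2, -1.2]
opening: 0.0548
t 43.2 tcp [0.5588 0.3035 0.1431] grasp [0.5573 0.287  0.152 ] z [ 0.08  0.88 -0.47] y [-0.21 -0.44 -0.87] q [-0.15  0.27  1.88  1.12  1.36  1.2 ] F [ 0.  -0.2 -1.2] open 0.0548
(66, 115, np.float64(97.52666719527018)) shift [ 0.024 -0.     0.023] turn [ 0.113  0.283 -0.14 ] | mm 10 deg 15 rows 2
(68, 130, np.float64(109.19792890633923)) shift [ 0.049 -0.007  0.037] turn [ 0.182  0.583 -0.276] | mm 19 deg 30 rows 4
(70, 150, np.float64(122.25981562513923)) shift [ 0.079 -0.02   0.046] turn [ 0.254  0.989 -0.446] | mm 28 deg 50 rows 6
```

View pics/s26c.png

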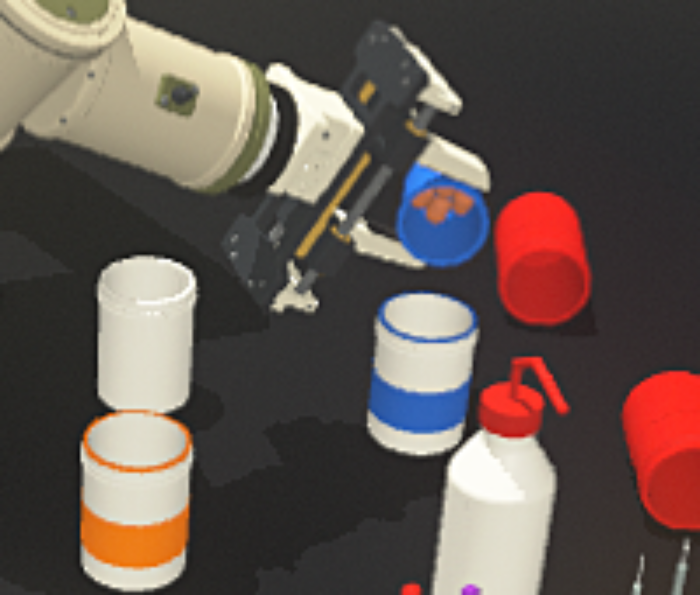

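Run:
```python
from h import *
im,d,st=snap('scene','s27.png'); W=cloud('scene',d); hsv=cv2.cvtColor(im,cv2.COLOR_RGB2HSV)
m=(abs(hsv[...,0].astype(int)-108)<12)&(hsv[...,1]>120)&(W[...,2]>.1)&(W[...,2]<.25)&(W[...,0]>.45)&(W[...,0]<.7)&(W[...,1]>.15)
P=W[m]; i=np.argsort(P[:,2])[:25]; print(P[i].mean(0),P[i][:,:].min(0),m.sum())
m=(abs(hsv[...,0].astype(int)-108)<12)&(hsv[...,1]>120)&(W[...,2]>.082)&(W[...,2]<.097)&(W[...,0]>.45)&(W[...,1]>.15)
P=W[m]; print('rim',(P.max(0)+P.min(0))/2,P.max(0)-P.min(0))
```

```text
[0.54749242 0.32825096 0.11842186] [0.45351162 0.27192288 0.10393092] 441
rim [0.74422125 0.23859953 0.08934382] [0.37415884 0.1191263  0.01461938]
```

Run:
```python
from h import *
s=robot.read_state(); Rm=R.from_rotvec(s['orientation']).as_matrix(); g=s['tool_pos']-G*Rm[:,2]
l,a,u=lip(Rm,.028); print(a,(g+l).round(4))
# careful: cup axis assumed via UT
m,T=campose('scene'); Ti=np.linalg.inv(T)
pts=np.array([g+l,g+.028*u,[.588,.264,.09],g])
px,_=cv2.projectPoints(pts,cv2.Rodrigues(Ti[:3,:3])[0],Ti[:3,3],np.array(m['camera_matrix']),np.array(m['dist']))
px=px.reshape(-1,2); print(px.round(1),'crop',((px-[290,130])*3.5).round(0))
```

```text
84.20535134001925 [0.5812 0.2689 0.1246]
[[412.6 204.4]
 [413.8 192.8]
 [411.2 219. ]
 [413.7 188.5]] crop [[429. 260.]
 [433. 220.]
 [424. 311.]
 [433. 205.]]
```

```bash
python3 -m handwheel '0.01 -0.005 0.01 0.04 0.12 -0.055;0.02 -0.01 0.02 0.08 0.23 -0.11;0.024 -0.01 0.023 0.115 0.284 -0.141;0.03 -0.01 0.027 0.13 0.36 -0.17;0.036 -0.012 0.03 0.15 0.43 -0.21'
python3 -m handwheel '0 0 0 0 0 0;0 0 0 0 0 0'
python3 - <<'E'
from h import *
show()
im,d,st=snap('scene','s28.png')
cv2.imwrite('pics/s28c.png',cv2.resize(im[130:300,290:490],None,fx=3.5,fy=3.5)[:,:,::-1])
J=np.array([.588,.261,0])
for T,sp in ((68,130),(70,150),(70,165)):
    Rm=cupR(85,T,sp); l,a,u=lip(Rm); uh=u.copy(); uh[2]=0; uh/=np.linalg.norm(uh)
    g=J+[0,0,.09+.034]-.012*uh-l; plan(gp(g,Rm),Rm,(T,sp,a))
E
```

```text
t: 43.8
tool_pos: [0.5693, 0.3, 0.1522]
orientation: [-1.881, 0.629, 0.305]
force: [1.1, -0.3, -0.7]
opening: 0.0547
t: 44.0
tool_pos: [0.5689, 0.3002, 0.1519]
orientation: [-1.882, 0.628, 0.304]
force: [-0.1, -0.5, -0.5]
opening: 0.055
t 44.0 tcp [0.5689 0.3002 0.1519] grasp [0.5674 0.2829 0.1592] z [ 0.08  0.92 -0.39] y [-0.55 -0.28 -0.78] q [-0.18  0.33  1.85  1.19  1.42  1.53] F [-0.1 -0.5 -0.5] open 0.0550
(68, 130, np.float64(109.19792890633923)) shift [ 0.013 -0.006  0.002] turn [ 0.035  0.165 -0.068] | mm 4 deg 8 rows 1
(70, 150, np.float64(122.25981562513923)) shift [ 0.043 -0.019  0.012] turn [ 0.115  0.574 -0.227] | mm 15 deg 28 rows 4
(70, 165, np.float64(127.95614395822359)) shift [ 0.06  -0.027  0.013] turn [ 0.14   0.884 -0.349] | mm 20 deg 43 rows 6
```

View pics/s28c.png

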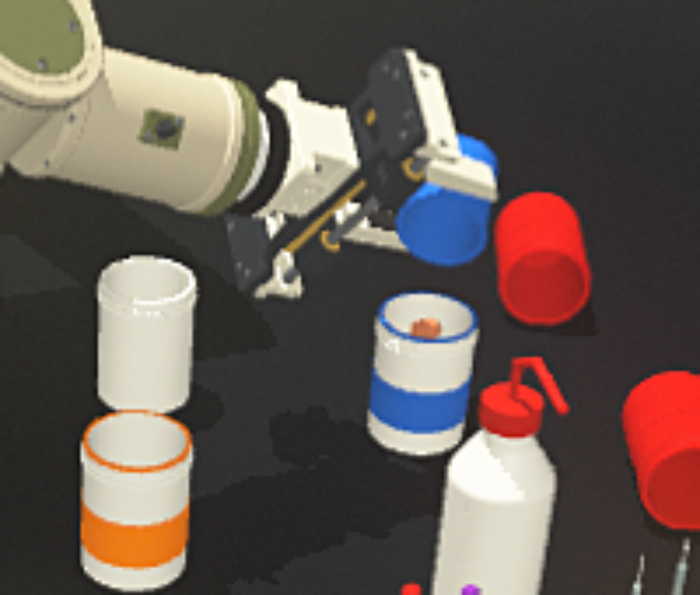

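Pebbles are going in; finish the tilt to be sure the cup is empty.

```bash
python3 -m handwheel '0.01 0 0 0.02 0.12 -0.05;0.02 -0.01 0.01 0.05 0.24 -0.1;0.03 -0.01 0.01 0.08 0.36 -0.15;0.04 -0.017 0.013 0.1 0.48 -0.2;0.043 -0.019 0.013 0.116 0.574 -0.229'
python3 -m handwheel '0.005 0 0 0.01 0.1 -0.04;0.01 -0.005 0 0.015 0.2 -0.08;0.016 -0.008 0.001 0.025 0.31 -0.12;0.016 -0.008 0.001 0.025 0.31 -0.12;0.016 -0.008 0.001 0.025 0.31 -0.12'
python3 -m handwheel '0 0 0.1 0 0 0;0 0 0.2 0 0 0;0 0 0.3 0 0 0;0 -0.1 0.35 0 0 0;0 -0.2 0.35 0 0 0'
python3 - <<'E'
from h import *
show()
im,d,st=snap('scene','s29.png')
im,d,st=snap('top','top10.png')
cv2.imwrite('pics/top10c.png',cv2.resize(im[150:330,150:380],None,fx=3.4,fy=3.4,interpolation=cv2.INTER_CUBIC)[:,:,::-1])
E
```

```text
t: 44.55
tool_pos: [0.5819, 0.2946, 0.1557]
orientation: [-1.66, 1.065, 0.64]
force: [0.2, 0.1, -0.3]
opening: 0.055
t: 45.05
tool_pos: [0.5865, 0.2924, 0.1559]
orientation: [-1.535, 1.294, 0.8]
force: [-0.7, 0.7, -0.7]
opening: 0.0547
t: 45.55
tool_pos: [0.5868, 0.2322, 0.2641]
orientation: [-1.538, 1.29, 0.796]
force: [0.8, -0.1, 0.5]
opening: 0.0548
t 45.5 tcp [0.5868 0.2322 0.2641] grasp [0.5852 0.2147 0.2705] z [ 0.09  0.93 -0.34] y [-0.97 -0.   -0.25] q [-0.31  0.23  1.76  1.16  1.61  2.4 ] F [ 0.8 -0.1  0.5] open 0.0548
```

View pics/s29.png

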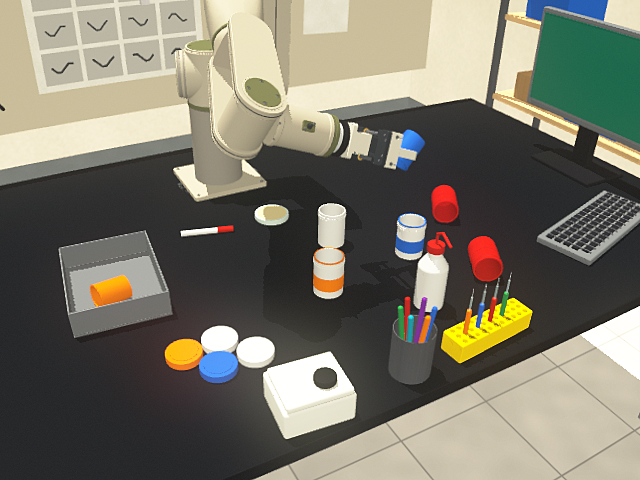

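View pics/top10c.png

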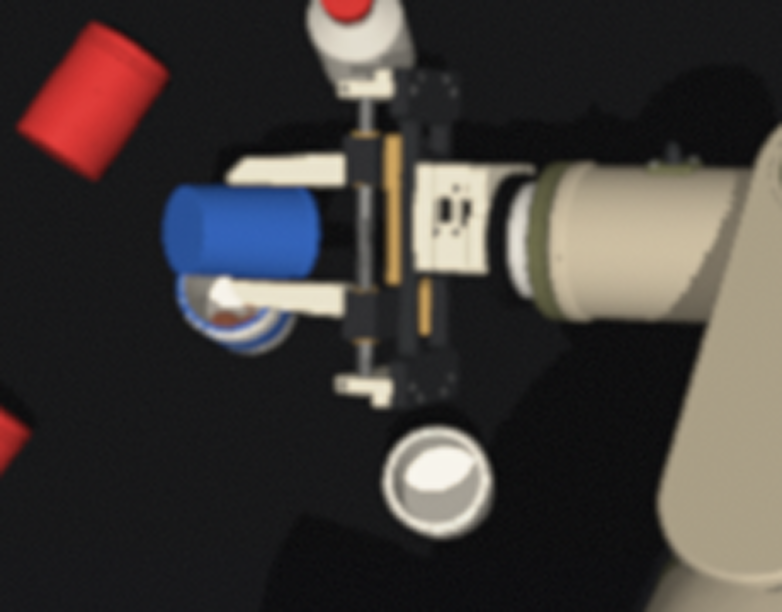

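```bash
python3 -m handwheel '-0.04 -0.15 0.03 0 0 0;-0.08 -0.3 0.06 0 0 0;-0.12 -0.46 0.06 0 0 0;-0.16 -0.62 0.06 0 0 0;-0.2 -0.78 0.06 0 0 0'
python3 - <<'E'
from h import *; from fk import ik
show()
s=robot.read_state()
im,d,st=snap('top','top11.png'); W=cloud('top',d); hsv=cv2.cvtColor(im,cv2.COLOR_RGB2HSV)
m=(abs(hsv[...,0].astype(int)-11)<5)&(hsv[...,1]>140)&(W[...,1]<-.29)&(W[...,0]<.56)&(W[...,2]<.1)
P=W[m]; print('orange cup',m.sum(),P.min(0),P.max(0)) if m.sum() else 0
q=s['q']
for T in (60,30,0):
    Rm=toolR(105,T); g=[.365,-.40,.22]; q,e=ik(gp(g,Rm),Rm,q); print(T,q.round(2),e); plan(gp(g,Rm),Rm,T)
E
```

```text
t: 46.15
tool_pos: [0.5257, -0.0027, 0.2786]
orientation: [-1.534, 1.295, 0.801]
force: [0.7, 1.3, 0.5]
opening: 0.0551
t 46.1 tcp [ 0.5257 -0.0027  0.2786] grasp [ 0.5241 -0.0203  0.2851] z [ 0.09  0.94 -0.34] y [-0.97  0.   -0.24] q [-0.71  0.31  1.64  0.98  1.96  2.27] F [0.7 1.3 0.5] open 0.0551
60 [-1.06  0.9   0.84  0.32  2.41  1.94] 1.6509169031841964e-09
60 shift [-0.547 -1.252 -0.226] turn [-0.242  0.284  0.313] | mm 415 deg 22 rows 9
30 [-1.02  0.45  1.23  0.15  1.96  1.88] 9.695690084132735e-10
30 shift [-0.541 -1.274 -0.249] turn [-0.898  0.188  0.219] | mm 422 deg 42 rows 9
0 [-0.93 -0.02  1.67 -0.    1.49  1.95] 2.220446049250313e-15
0 shift [-0.533 -1.304 -0.257] turn [-1.55   0.076  0.109] | mm 430 deg 70 rows 9
```

View pics/top11.png

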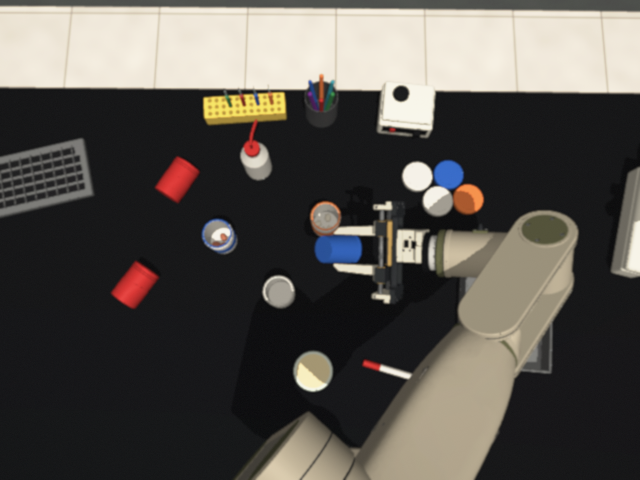

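```bash
python3 -m handwheel '-0.04 -0.05 0 -0.18 0.02 0.02;-0.08 -0.1 0 -0.36 0.03 0.04;-0.12 -0.15 0 -0.54 0.04 0.05;-0.16 -0.2 0 -0.72 0.05 0.06;-0.2 -0.25 0 -0.9 0.06 0.08'
python3 -m handwheel '-0.05 -0.15 0 -0.15 0 0.01;-0.1 -0.3 0 -0.3 0.01 0.02;-0.15 -0.45 0 -0.45 0.01 0.02;-0.2 -0.6 0 -0.6 0.02 0.03;-0.24 -0.75 0 -0.65 0.02 0.03'
python3 - <<'E'
from h import *
show()
im,d,st=snap('scene','s30.png'); W=cloud('scene',d); hsv=cv2.cvtColor(im,cv2.COLOR_RGB2HSV)
m=(abs(hsv[...,0].astype(int)-14)<7)&(hsv[...,1]>140)&(W[...,1]<-.28)&(W[...,0]<.56)&(W[...,0]>.28)&(W[...,2]<.08)
P=W[m]; print('orange cup',m.sum(),P.min(0),P.max(0),np.median(P,0)) if m.sum() else 0
Rm=toolR(105,0); plan(gp([.365,-.405,.06],Rm),Rm)
im,d,st=snap('wrist','w15.png')
E
```

```text
t: 46.7
tool_pos: [0.4664, -0.0774, 0.2792]
orientation: [-2.122, 1.679, 0.419]
force: [0.6, 0.0, -0.6]
opening: 0.0552
t: 47.2
tool_pos: [0.3948, -0.3017, 0.2796]
orientation: [2.482, -1.914, -0.006]
force: [0.5, -1.1, -0.6]
opening: 0.055
t 47.2 tcp [ 0.3948 -0.3017  0.2796] grasp [ 0.395  -0.3016  0.2984] z [-0.01 -0.   -1.  ] y [-0.97 -0.25  0.01] q [-0.75 -0.16  1.67 -0.01  1.64  2.13] F [ 0.5 -1.1 -0.6] open 0.0550
orange cup 733 [ 0.37488609 -0.45619407  0.00114172] [ 0.54901782 -0.37295124  0.06285203] [ 0.48649866 -0.41823916  0.03841914]
 shift [-0.093 -0.327 -0.793] turn [ 0.009 -0.012  0.01 ] | mm 259 deg 1 rows 6
```

View pics/s30.png

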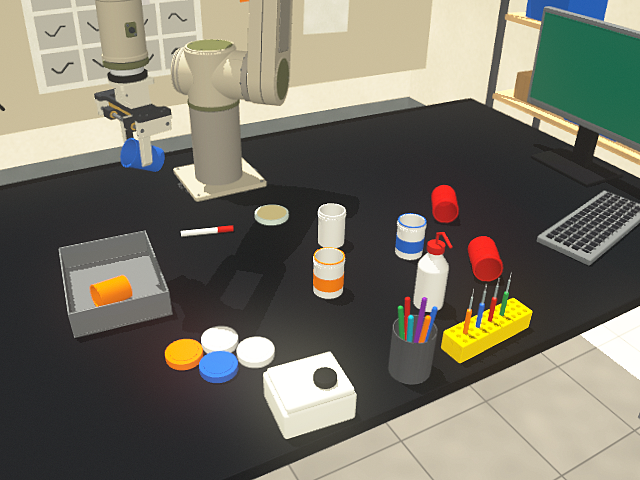

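View pics/w15.png

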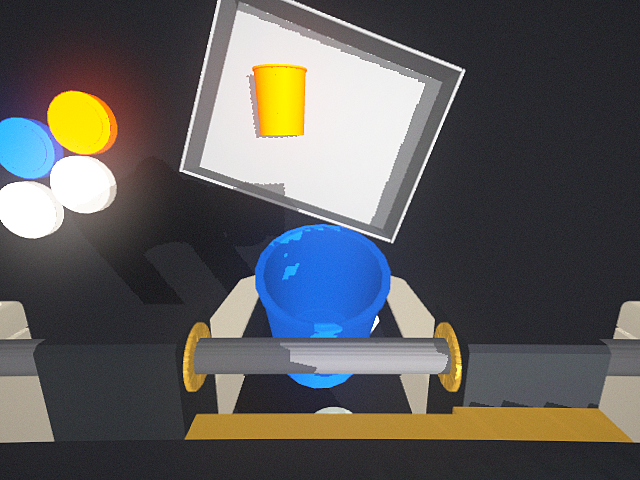

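```bash
python3 -m handwheel '-0.03 -0.1 0 0 0 0;-0.06 -0.22 -0.05 0 0 0;-0.093 -0.327 -0.15 0 0 0;-0.093 -0.327 -0.3 0 0 0;-0.093 -0.327 -0.4 0 0 0'
python3 - <<'E'
from h import *
show(); im,d,st=snap('scene','s31.png')
Rm=toolR(105,0); plan(gp([.365,-.405,.06],Rm),Rm)
E
```

```text
t: 47.8
tool_pos: [0.3658, -0.3986, 0.155]
orientation: [2.481, -1.923, -0.018]
force: [0.1, 0.2, -0.9]
opening: 0.0551
t 47.8 tcp [ 0.3658 -0.3986  0.155 ] grasp [ 0.366  -0.3987  0.1738] z [-0.01  0.   -1.  ] y [-0.97 -0.25  0.01] q [-0.92  0.02  1.72 -0.01  1.41  1.97] F [ 0.1  0.2 -0.9] open 0.0551
 shift [ 0.003 -0.03  -0.362] turn [-0.014 -0.019  0.012] | mm 109 deg 1 rows 3
```

View pics/s31.png

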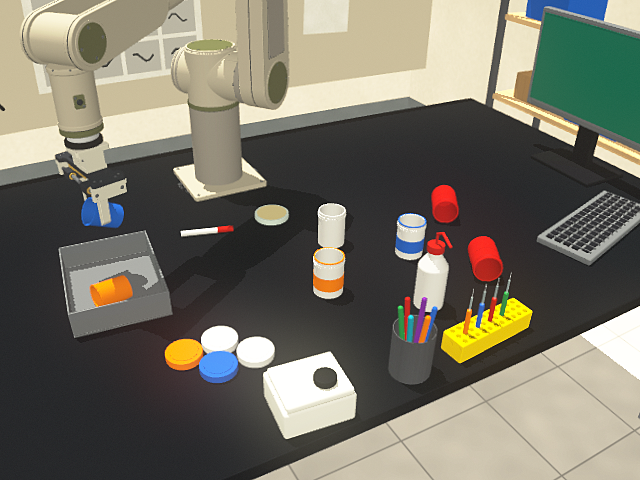

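```bash
python3 -m handwheel '0 -0.01 -0.1 0 0 0;0 -0.02 -0.2 0 0 0;0 -0.03 -0.29 0 0 0;0 -0.03 -0.35 0 0 0;0 -0.03 -0.365 0 0 0'
python3 -m handwheel '0 0 0 0 0 0;0 0 0 0 0 0;0 0 0 0 0 0;0 0 0 0 0 0;0 0 0 0 0 0' -1
python3 -m handwheel '0 0 0 0 0 0;0 0 0.12 0 0 0;0 0 0.28 0 0 0;0 0 0.44 0 0 0;0 0 0.6 0 0 0'
python3 - <<'E'
from h import *
show()
im,d,st=snap('wrist','w16.png')
im,d,st=snap('scene','s32.png')
E
```

```text
t: 48.35
tool_pos: [0.3661, -0.4066, 0.0471]
orientation: [2.481, -1.922, -0.019]
force: [-1.1, 0.1, -0.8]
opening: 0.055
t: 48.85
tool_pos: [0.3669, -0.4092, 0.05]
orientation: [2.478, -1.923, -0.011]
force: [-0.2, -0.3, -0.8]
opening: 0.0901
t: 49.35
tool_pos: [0.3663, -0.4085, 0.231]
orientation: [2.478, -1.923, -0.013]
force: [0.6, -0.3, -0.1]
opening: 0.0928
t 49.4 tcp [ 0.3663 -0.4085  0.231 ] grasp [ 0.3664 -0.4085  0.2498] z [-0.01  0.   -1.  ] y [-0.97 -0.25  0.01] q [-0.93 -0.01  1.61 -0.01  1.55  1.96] F [ 0.6 -0.3 -0.1] open 0.0928
```

View pics/s32.png

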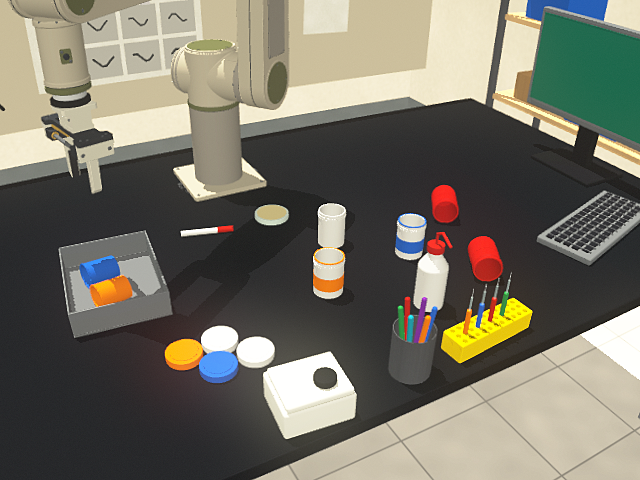

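View pics/w16.png

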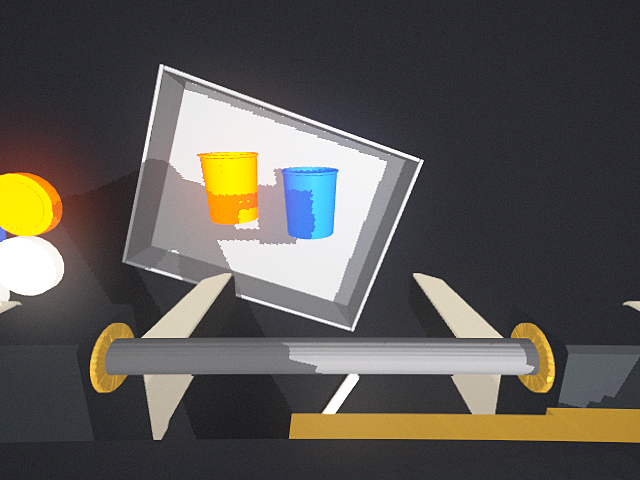

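```bash
python3 -m handwheel '0.1 0.15 0.1 0 0 0;0.2 0.3 0.2 0 0 0;0.3 0.45 0.3 0 0 0;0.4 0.6 0.4 0 0 0;0.5 0.75 0.4 0 0 0'
python3 -m handwheel '0 0.16 0 0 0 0;0.03 0.32 0 0 0 0;0.06 0.48 0 0 0 0;0.1 0.55 0 0 0 0;0.1 0.55 0 0 0 0'
python3 - <<'E'
from h import *
show()
im,d,st=snap('wrist','w17.png')
im,d,st=snap('top','top12.png'); W=cloud('top',d); objs(im,W)
E
```

```text
t: 49.95
tool_pos: [0.4916, -0.2219, 0.3403]
orientation: [2.477, -1.925, -0.008]
force: [0.3, -0.7, -1.1]
opening: 0.0923
t: 50.45
tool_pos: [0.5197, -0.0624, 0.3373]
orientation: [-2.495, 1.908, 0.017]
force: [-0.3, -0.8, -0.2]
opening: 0.0927
t 50.5 tcp [ 0.5197 -0.0624  0.3373] grasp [ 0.5199 -0.0626  0.3561] z [-0.01  0.01 -1.  ] y [-0.97 -0.26  0.01] q [-0.22 -0.09  1.49  0.    1.74  2.66] F [-0.3 -0.8 -0.2] open 0.0927
px 255 157 n 923 z98 0.188 mean [0.763 0.179 0.11 ] rect mm [780. 186.] [82. 63.] 20.0 hsv [ 20.  26. 178.]
px 377 287 n 27812 z98 0.764 mean [ 0.417 -0.047  0.685] rect mm [ 517. -143.] [408. 575.] 84.0 hsv [ 20.  52. 191.]
px 177 179 n 1099 z98 0.070 mean [0.725 0.371 0.057] rect mm [729. 375.] [66. 91.] 58.0 hsv [  0. 193. 197.]
px 218 235 n 609 z98 0.094 mean [0.588 0.266 0.058] rect mm [588. 264.] [67. 66.] 0.0 hsv [110.  38. 146.]
px 511 307 n 2376 z98 0.065 mean [ 0.429 -0.416  0.043] rect mm [ 421. -403.] [204. 262.] 86.0 hsv [23. 10. 67.]
px 134 285 n 1168 z98 0.070 mean [0.471 0.456 0.057] rect mm [475. 461.] [69. 91.] 55.0 hsv [  0. 193. 197.]
px 277 290 n 348 z98 0.094 mean [0.461 0.124 0.069] rect mm [459. 121.] [67. 67.] 64.0 hsv [ 21.   25.  151.5]
px 509 291 n 822 z98 0.063 mean [ 0.465 -0.412  0.05 ] rect mm [ 466. -414.] [59. 72.] 15.0 hsv [ 11. 177. 234.]
px 513 329 n 851 z98 0.063 mean [ 0.379 -0.418  0.05 ] rect mm [ 378. -426.] [59. 86.] 17.0 hsv [109. 181. 173.]
```

View pics/w17.png

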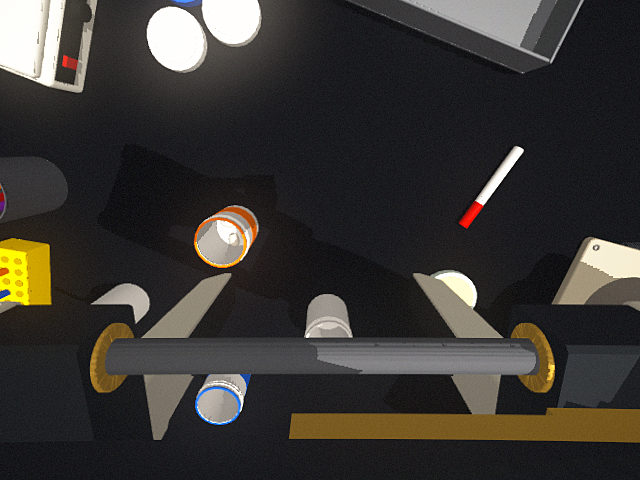

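View pics/top12.png

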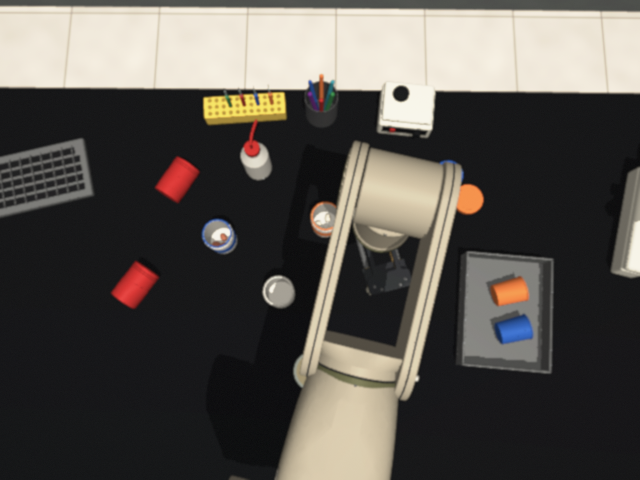

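```bash
python3 -m handwheel '-0.08 0.14 0 0 0 0.19;-0.16 0.28 0 0 0 0.38;-0.24 0.42 0 0 0 0.57;-0.32 0.56 0 0 0 0.76;-0.4 0.67 0 0 0 0.95'
python3 -m handwheel '0 0 0 0 0 0.19;0 0 0 0 0 0.38;0 0 0 0 0 0.57;0 0 0 0 0 0.76;0 0 0 0 0 0.95'
python3 - <<'E'
from h import *
show()
im,d,st=snap('wrist','w18.png')
cv2.imwrite('pics/w18c.png',cv2.resize(im[0:330],None,fx=1.25,fy=1.25)[:,:,::-1])
E
```

```text
t: 51.05
tool_pos: [0.3983, 0.1365, 0.3377]
orientation: [3.015, -0.869, -0.015]
force: [1.0, 0.9, -0.0]
opening: 0.0929
t: 51.55
tool_pos: [0.3995, 0.1349, 0.3377]
orientation: [3.121, 0.289, -0.012]
force: [-0.3, -0.8, 0.2]
opening: 0.0933
t 51.5 tcp [0.3995 0.1349 0.3377] grasp [0.3996 0.135  0.3565] z [-0.01 -0.01 -1.  ] y [ 0.18 -0.98  0.01] q [ 0.21 -0.37  1.73 -0.01  1.78  1.59] F [-0.3 -0.8  0.2] open 0.0933
```

View pics/w18c.png

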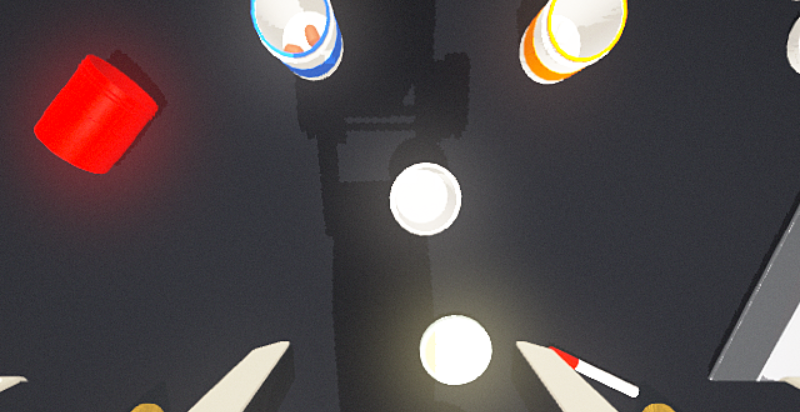

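Plain jar is empty; go a bit further out (+x) to look into both coloured jars.

```bash
python3 -m handwheel '0.12 0 0 0 0 0;0.24 0 0 0 0 0;0.36 0 0 0 0 0;0.45 0 0 0 0 0;0.45 0 0 0 0 0'
python3 - <<'E'
from h import *
show()
im,d,st=snap('wrist','w19.png')
a=cv2.resize(im[30:230,130:330],(400,400),interpolation=cv2.INTER_CUBIC); b=cv2.resize(im[30:230,340:540],(400,400),interpolation=cv2.INTER_CUBIC)
a=np.hstack([a,b]).astype(float); a=255*(a/255)**1.8
cv2.imwrite('pics/w19c.png',a.astype(np.uint8)[:,:,::-1])
E
```

```text
t: 52.1
tool_pos: [0.5363, 0.1343, 0.3358]
orientation: [3.122, 0.274, -0.016]
force: [-0.7, -0.4, 0.0]
opening: 0.0928
t 52.1 tcp [0.5363 0.1343 0.3358] grasp [0.5365 0.1345 0.3546] z [-0.01 -0.01 -1.  ] y [ 0.17 -0.98  0.01] q [ 0.16 -0.    1.42 -0.01  1.74  1.55] F [-0.7 -0.4  0. ] open 0.0928
```

View pics/w19c.png

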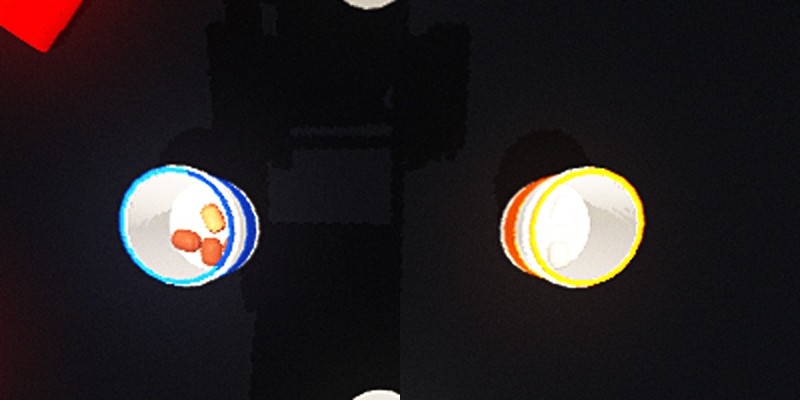

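View pics/w19.png

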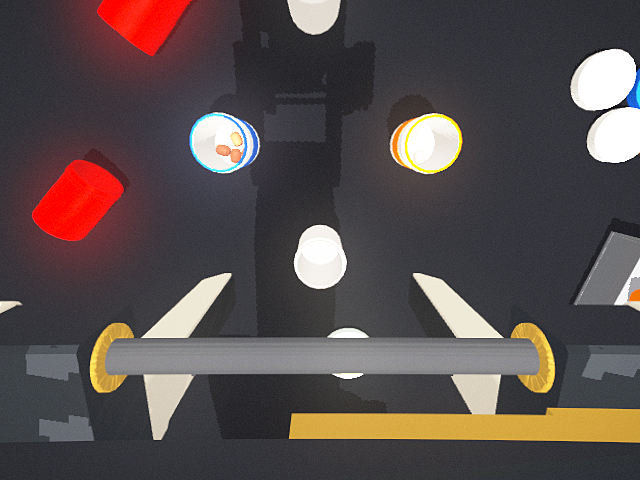

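```bash
python3 -m handwheel '0 0.12 0 0 0 0;-0.05 0.24 0 0 0 0;-0.05 0.36 0 0 0 0;-0.05 0.4 0 0 0 0;-0.05 0.4 0 0 0 0'
python3 - <<'E'
from h import *
im,d,st=snap('wrist','w20.png')
np.save('pics/w20.npy',im)
E
python3 -m handwheel '0 -0.16 0 0 0 0;0 -0.32 0 0 0 0;0.05 -0.48 0 0 0 0;0.05 -0.64 0 0 0 0;0.05 -0.8 0 0 0 0'
python3 - <<'E'
from h import *
show()
im,d,st=snap('wrist','w21.png')
b=np.load('pics/w20.npy')
c=np.hstack([cv2.resize(x[50:250,220:420],(400,400),interpolation=cv2.INTER_CUBIC) for x in (b,im)]).astype(float)
cv2.imwrite('pics/w21c.png',(255*(c/255)**2.5).astype(np.uint8)[:,:,::-1])
E
```

```text
t: 52.65
tool_pos: [0.5184, 0.2571, 0.338]
orientation: [3.121, 0.286, -0.012]
force: [-0.8, -1.4, -0.1]
opening: 0.0931
t: 53.2
tool_pos: [0.5333, 0.0127, 0.3381]
orientation: [3.121, 0.281, -0.011]
force: [0.8, 0.5, 0.1]
opening: 0.0929
t 53.2 tcp [0.5333 0.0127 0.3381] grasp [0.5334 0.0129 0.3569] z [-0.01 -0.01 -1.  ] y [ 0.18 -0.98  0.01] q [-0.07 -0.06  1.47 -0.01  1.74  1.32] F [0.8 0.5 0.1] open 0.0929
```

View pics/w21c.png

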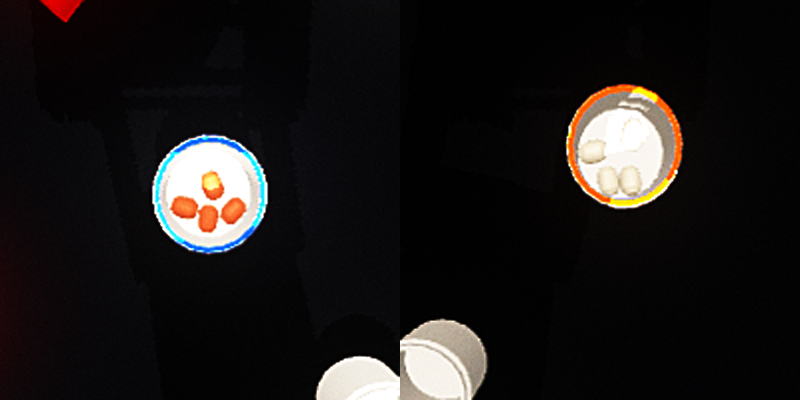

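Run:
```python
from h import *
im,d,st=snap('scene','s33.png')
```

```text
(no output)
```

View pics/s33.png

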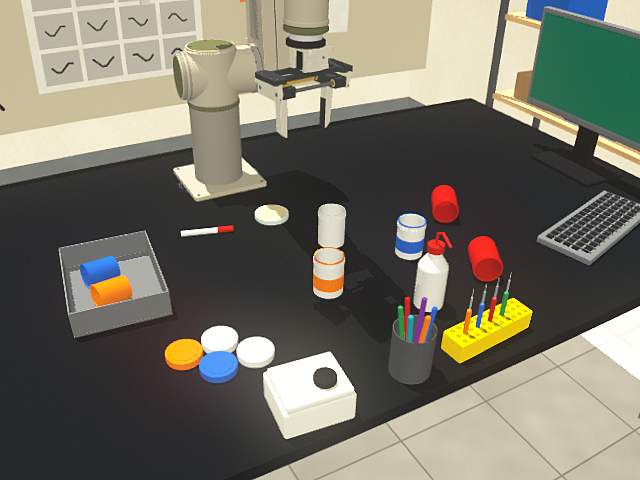

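All three jars stand (plain 332,225; orange 328,273; blue 410,236), both cups are in the tub (100,270 and 111,290), and the wash bottle is upright.

```bash
python3 -c "
from plant import robot
print(robot.close_job())"
```

```text
the job is handed in; nothing more can be done
None
```

The job is done and handed in at about 53 s of the 200 s allowed. I stood the plain, blue and orange jars upright. I then poured the orange cup into the orange-banded jar and put that cup in the tub, and did the same with the blue cup.

- **Jars and bottle:** in the last pictures all three jars stand, the plain jar is empty, and the wash bottle is upright. I left both red look-alikes where they lay. Only one plain jar was present in this start.
- **Pebbles:** the blue jar holds four. The orange jar shows three clearly, plus a fourth outline partly lost in glare that I take to be the last one. I saw no pebble on the bench.
- **Cups:** both lie on their sides in the grey tub. I saw that the blue cup was empty, but never looked inside the orange one after pouring; I count it empty because its four pebbles seem to be in the jar.

The orange cup went into the tub before the blue one was emptied. I saw no sign of anything being knocked aside.

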